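# Turn the oiled board over to dry, clip the sample slats, set the dryer

### The job

Slide the serving board along its stand until its handle sticks well out past the open edge, then take it by the handle, turn it over and lay it flat, grooved face down, in the middle of the drying plate and square to it, handle over the free middle of the table. Tuck every sample slat there is side by side under the hinged weighted bar, flat on the base plate, straight in, and about a third of its length past the bar. Only when board and slats are all in place, slide the dryer's control level with the steel mark; leave the tin, tape and jar alone.

Things in the scene. Friction and masses are not known exactly. Their poses are not given: they have to be found in the camera images.
- stand: white low stand, fixed to the table: a flat top 220 (local x) by 150 (local y) mm, 40 mm high, no rims. Origin: under the middle of it, on the table. The open edge where the handle is to stick out is the short one at local x = +110 mm; local z up.
- board: light-wood serving board, 160 g: blade 110 x 110 x 12 mm. Handle on local +x, x = 55 to 115 mm, 10 mm thick, 44 mm wide at its underside, feathered to 16 at the top: no grip from above while it lies flat; past the edge fingers reach down its sides, and in the grip it swivels about the pads. Origin: middle of the blade's plain underside; z out of the grooved face, up at first.
- board_tip (a point): end of the board's handle, at its underside, 115 mm from the board's origin along local x. Held by the sides of the handle with about 5 N the board swings down under its own weight and can be laid down on its other face; 25 N holds it stiff.
- dryer: drying plate, fixed: grey housing with an aluminium top, 120 (local x) by 140 (local y) mm, flat top 40 mm above the table. Origin: under its middle, on the table; local z up. Local +x points to the middle of the table, where there is free space for the board's handle; 130 mm to the other side (local x = -130 mm) lies the track of its control, parallel to local y.
- heat (a joint): the dryer's slide control: 0 to 0.12 m, grows as the grip moves along the dryer's local +y. Stays where it is left; about 1.2 N to move.
- heat_top (a point): top middle of the control's grip, a black block 28 (across the track) x 20 (along the track) x 40 mm; this point is 54 mm above the table. The track housing below is 14 mm high, 40 mm wide, 170 mm long.
- mark: steel mark, fixed: upright tab 12 x 5 mm, 17 mm high, beside the control's track on the side away from the plate. Origin: under its middle, on the table. Local y runs along the track, like the dryer's. The grip is level with it when the grip's middle and the mark's middle are within 6 mm along the track.
- holder: slat holder, fixed: plywood base plate 8 mm thick, local x from -35 to +75 mm, local y from -105 to +105 mm. Origin: on the table under the line of the weighted bar; slats go in from the -x side along local +x. Two 8 mm wide posts at local x = 60 mm, y = +-100 mm carry the hinge.
- bar (a joint): hinge of the weighted steel bar (170 g), rad: 0 empty, about 0.07 with slats under it, grows as it lifts. The bar runs along the holder's y, 176 mm clear between its side arms, underside 6 mm above the base plate at 0. A lip slopes up 30 degrees from it towards local -x, to x = -27 mm and 20 mm above the base plate: a slat pushed in lifts the bar by itself.
- bar_mid (a point): underside of the bar at its middle; over the holder's origin.
- slat1: plain light-wood sample slat, 110 (local x) x 18 x 10 mm, 20 g, flat on the table at first. Origin: middle of its underside. All slats are alike, and some may be absent.
- slat2: plain light-wood sample slat, 110 (local x) x 18 x 10 mm, 20 g, flat on the table at first. Origin: middle of its underside. All slats are alike, and some may be absent.
- slat3: plain light-wood sample slat, 110 (local x) x 18 x 10 mm, 20 g, flat on the table at first. Origin: middle of its underside. All slats are alike, and some may be absent.
- slat4: plain light-wood sample slat, 110 (local x) x 18 x 10 mm, 20 g, flat on the table at first. Origin: middle of its underside. All slats are alike, and some may be absent.
- tin: bystander: closed steel tin, 72 mm across, 85 mm high. Origin: underside.
- tape: bystander: roll of tape lying flat, 90 mm across, 24 mm high. Origin: underside.
- jar: bystander: amber glass jar, 60 mm across, 80 mm high. Origin: underside.
Not all that is in view belongs to the job. Leave any pink look-alike of the slat1 alone.

How it is judged:
By the outcome, as a careful person would: the job done as asked, in the order asked, and still so for the second after the job is handed in, with the robot touching nothing.
Of slat1, slat2, slat3, slat4 only 2 to 4 are there at a start; the rules pass over those that are not, and their reading is None.
At some moment in a run one of slat1, slat2, slat3, slat4 may be knocked a few centimetres aside while the robot is not near it.
It also fails if it takes over 210 s, if anything falls off the work surface, if the arm or the gripper's body presses on something with over 40 N, if the wrist force passes 120 N, or if a joint passes its speed limit or range.

### The arm

A 7-joint arm with a two-finger parallel gripper is mounted at the origin on the work surface. World frame = base frame: x ahead of the robot, y to its left, z up, the work surface at z = 0. Lengths are in mm, angles in rad, forces in N, time in s.
With the tool pointing down it reaches from about 425 to 825 mm from the base axis. Payload 3.6 kg.
Tool frame: the origin (TCP) lies midway between the tips of the shut fingers; the grasp point (between the pads) lies 19 mm behind it (r.grasp_offset is the distance from the TCP to the grasp point, in mm); x points along the fingers, y is the direction in which the jaws open and shut, and the axes are right-handed (so a half turn about x gives the same grasp; the last joint's range is limited). The gripper opens to 93 mm and grips with 3 to 60 N. Pads are 15 mm wide; open, the fingers measure 128 mm over their backs; the gripper's body (75 mm by 188 mm) begins 65 mm behind the grasp point.
Start: joints at [1.282, 0.615, -0.013, 1.423, 0.008, 1.103, -0.04], TCP at [168.247, -627.815, 184.34] pointing down, gripper open.
Joint ranges: [-3.12, 3.12], [-0.3, 2.06], [-1.34, 1.32], [0.26, 2.42], [-1.36, 4.5], [0.01, 1.98], [-2.84, 2.84]. Speed limits (rad/s): [2.79, 2.79, 3.14, 3.14, 3.14, 3.14, 3.14].

### API

Orientations are given as a unit quaternion [w, x, y, z].
In Python, from workcell import r, cams, workorder gives the robot as it stands.
- The arm moves only by the tool step_arm, never from a script. Its argument "commands" is a list of rows, each an object of numbers: "x", "y", "z": the shift along the tool's x, y, z in mm; "rx", "ry", "rz": the turn, a rotation vector about the tool's x, y, z in degrees; "jaw": the opening, from -1 (shut) to 1 (fully open). In form: [{"x": .., "y": .., "z": .., "rx": .., "ry": .., "rz": .., "jaw": ..}, ...]. A call has 1 to 5 rows; each row is the pose to reach, as a shift and turn from the pose commanded when the call began, along the tool's axes at that moment; what a row does not reach only later rows make up. A row lasts 1/10 s, in which the tool goes at most 50 mm and 8.59 degrees, less where a joint would pass 70% of its speed; a pose out of reach is approached as far as the arm can. A call with a gripper value outside its range is refused whole. The fingers move at their own pace and stop on an object; "newtons" is the grip in N (left out, the last holds). Time passes only in rows, so rows that repeat a pose let the fingers close. It gives the time, the measured TCP pose, the force and the opening at its end, in the units of the state.
- r.observe(): the state, without advancing time (a new reading comes with each control period).
- cams.camera(name): name is "side" or "top" or "wrist"; returns a dict with "color" (400x640x3 uint8, red, green, blue), "K" (3x3 intrinsics, pixels), "distortion" ([k1, k2, p1, p2, k3] as OpenCV has them; the pictures are not rectified), "R" (3x3) and "t" (3): a world point X has camera coordinates R X + t. Camera axes: x right, y down, z forward; pixel columns grow to the right and rows downward; lengths in mm; the calibration is good to about 2 mm. A picture is of the moment at which its call begins. There is no depth.
- workorder.hand_in(): hands the job in, once; it reports no verdict.
The state is a dict: "t": time; "q": joint angles; "joint_velocities": joint speeds; "effort": joint torques, N m; "tcp_pos": TCP position; "eef_rot": TCP orientation; "contact_force": force on the tool from outside, world axes, zero at the start; "wrist_torque": the same for the moment, N m; "width": finger opening in mm.
Only numpy, scipy, OpenCV 4.12 (cv2) and the standard library are available. Lean on these libraries where they do the work, as an engineer would, in place of code of your own. Each camera call takes 0.05 s, during which the arm holds its last target.

## Working session

There is one attempt and no reset: what is moved stays moved. The work goes in short steps, Python scripts to look and compute and a tool call to move; the robot and the scene stay as the last step left them, time stands still between calls to the robot, and variables do not carry over. Pictures are saved under pics/ and viewed, and the job is handed in when it is done.

Besides the shell and the picture viewer there is one more tool, called after "Emit:" as a command line: name --argument value ..., lists and objects as JSON in quotes. step_arm: Moves the arm, as the interface text tells. Its arguments: {"type":"object","properties":{"commands":{"type":"array"},"newtons":{"type":"number"}},"required":["commands"]}

```bash
ls; mkdir -p pics; python3 - <<'E'
from workcell import r,cams,workorder
import cv2
print(r.observe())
for n in ["side","top","wrist"]:
    c=cams.camera(n); cv2.imwrite(f"pics/a_{n}.png",c["color"][:,:,::-1]); print(n,c["K"],c["distortion"],c["R"],c["t"])
E
```

```text
pics
{'t': 0.0, 'q': array([ 1.28249045,  0.6159053 , -0.0125886 ,  1.42490106,  0.00811878,
        1.10336402, -0.04038344]), 'joint_velocities': array([-0.0003464 ,  0.00079924, -0.00060287, -0.00051298, -0.00024051,
       -0.00174016,  0.00012524]), 'effort': array([-7.17693420e-04, -4.58948350e+01,  2.09101522e-01, -1.65751022e+01,
       -6.10270654e-02,  2.03117175e-02,  2.11350521e-04]), 'tcp_pos': array([ 167.99734496, -627.011814  ,  183.18966885]), 'eef_rot': array([-0.09143995, -0.70091277, -0.09320466,  0.70119392]), 'contact_force': array([-0.1491315 ,  0.39897005, -0.40435708]), 'wrist_torque': array([-0.04085522,  0.03730061,  0.02194173]), 'width': 92.62218031175436}
side [[386.80167972   0.         320.87074971]
 [  0.         386.80167972 190.07031069]
 [  0.           0.           1.        ]] [-0.03528074  0.          0.          0.          0.        ] [[-0.73478407 -0.67820865 -0.01119781]
 [-0.40468772  0.45157538 -0.79517767]
 [ 0.54435303 -0.57975227 -0.60627311]] [438.70764654 290.93281672 740.01058475]
top [[447.19085596   0.         315.73756525]
 [  0.         447.19085596 195.23221215]
 [  0.           0.           1.        ]] [-0.01913465  0.          0.          0.          0.        ] [[-0.05502307 -0.99848416 -0.00135936]
 [-0.96824933  0.05368933 -0.24415301]
 [ 0.2438559  -0.01211785 -0.96973577]] [  42.30902116  569.33779715 1050.06306452]
wrist [[353.68500194   0.         317.64496568]
 [  0.         353.68500194 196.71156267]
 [  0.           0.           1.        ]] [-0.0428633  0.         0.         0.         0.       ] [[ 0.25996232 -0.96561529 -0.00258813]
 [-0.93544386 -0.25250259  0.24736054]
 [-0.23950863 -0.06188337 -0.96892005]] [-648.31849427  -29.40812127  390.72307334]
```

View pics/a_top.png

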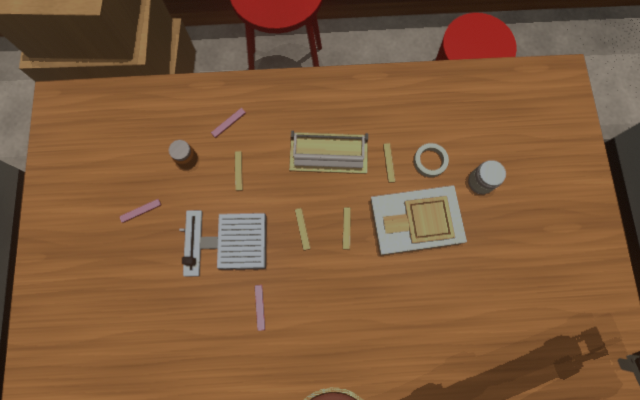

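View pics/a_side.png

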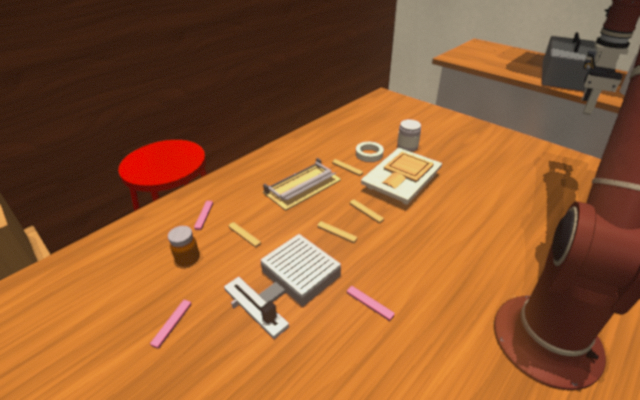

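View pics/a_wrist.png

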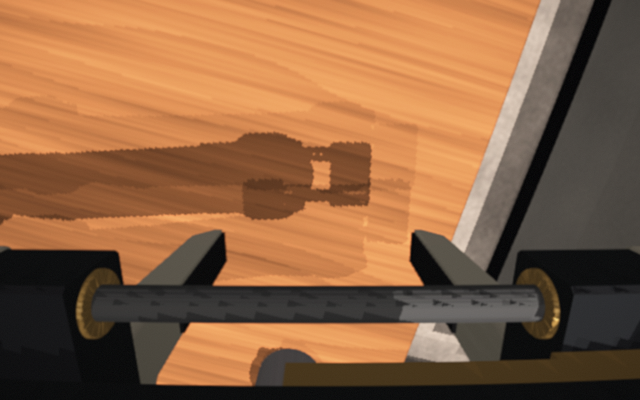

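```bash
cat > h.py <<'E'
import numpy as np,cv2
from workcell import r,cams,workorder
from scipy.spatial.transform import Rotation as Ro
def cast(c,px,z):
    px=np.array(px,float).reshape(-1,1,2)
    n=cv2.undistortPoints(px,c["K"],np.array(c["distortion"])).reshape(-1,2)
    d=np.c_[n,np.ones(len(n))]@c["R"]; o=-c["R"].T@c["t"]
    return o+d*((z-o[2])/d[:,2])[:,None]
def proj(c,X):
    return cv2.projectPoints(np.array(X,float).reshape(-1,1,3),cv2.Rodrigues(c["R"])[0],c["t"],c["K"],np.array(c["distortion"]))[0].reshape(-1,2)
def crop(c,x0,y0,w,h,s,name):
    im=c["color"][y0:y0+h,x0:x0+w,::-1]; cv2.imwrite("pics/"+name,cv2.resize(im,None,fx=s,fy=s,interpolation=cv2.INTER_CUBIC))
def st():
    o=r.observe(); R=Ro.from_quat(np.roll(o["eef_rot"],-1)).as_matrix()
    return o,R
def info():
    o,R=st(); print("t",round(o["t"],2),"tcp",o["tcp_pos"].round(1),"w",round(o["width"],1),"F",o["contact_force"].round(1)); print(R.round(3)); print("q",o["q"].round(2))
E
python3 - <<'E'
from h import *
c=cams.camera("top"); s=cams.camera("side")
crop(c,360,140,160,120,5,"b1.png"); crop(c,170,190,160,120,5,"b2.png"); crop(c,280,120,120,90,6,"b3.png")
im=cv2.cvtColor(c["color"],cv2.COLOR_RGB2HSV)
for p in [(238,170),(302,229),(347,228),(389,162),(228,122),(260,308),(300,270)]: print(p,im[p[1],p[0]])
for p in [(238,170),(302,229),(347,228),(389,162)]:
    print(p, cast(c,p,10).round(1))
E
```

```text
(238, 170) [ 25  92 155]
(302, 229) [ 26  90 155]
(347, 228) [ 26  89 155]
(389, 162) [ 25  92 155]
(228, 122) [171  61 154]
(260, 308) [168  46 154]
(300, 270) [ 14 152 136]
(238, 170) [[667.4 214.7  10. ]]
(302, 229) [[497.7  50.7  10. ]]
(347, 228) [[493.9 -66.2  10. ]]
(389, 162) [[ 667.4 -192.3   10. ]]
```

View pics/b1.png

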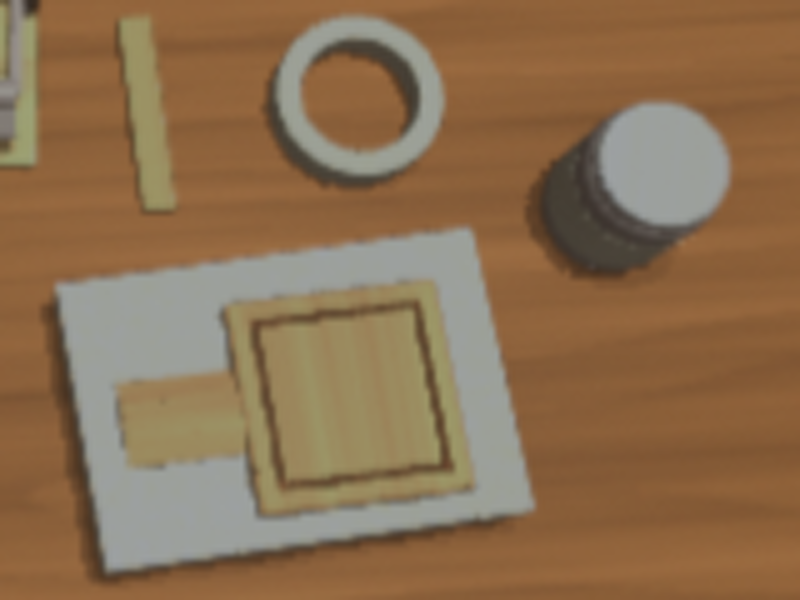

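View pics/b2.png

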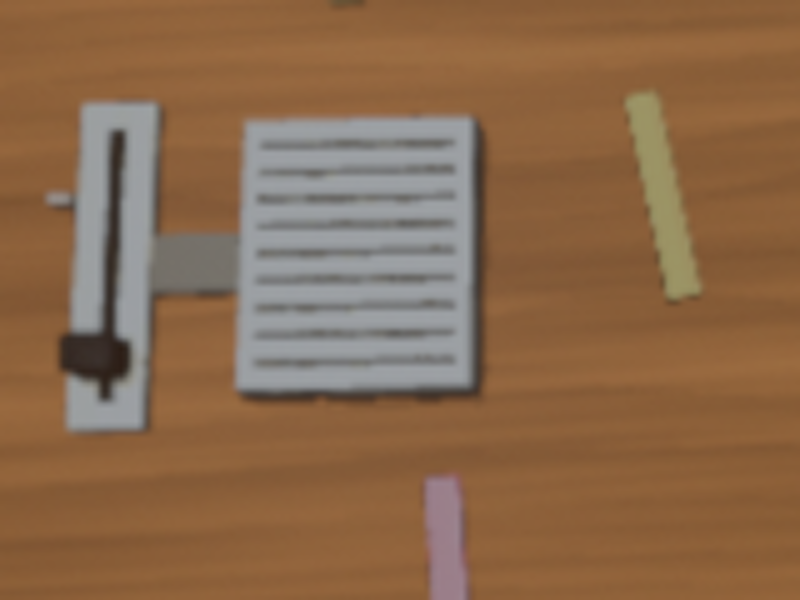

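View pics/b3.png

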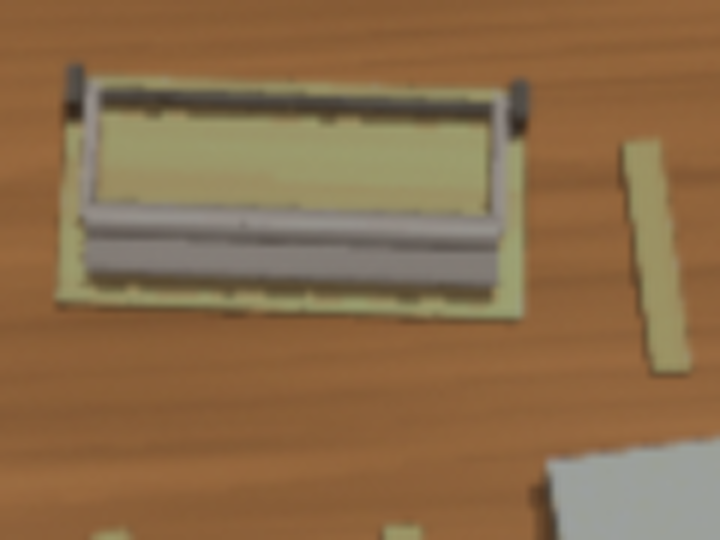

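```bash
cat > meas.py <<'E'
from h import *
c=cams.camera("top")
hsv=cv2.cvtColor(c["color"],cv2.COLOR_RGB2HSV)
def quad(p,z,name):
    w=cast(c,p,z); m=w.mean(0); print(name,"corners",w[:,:2].round(1).tolist(),"center",m[:2].round(1),"sides",[round(float(np.linalg.norm(w[i]-w[(i+1)%len(w)])),1) for i in range(len(w))]);return w
f=lambda pts,s,o:[(x/s+o[0]-.5+.5/s,y/s+o[1]-.5+.5/s) for x,y in pts]
w=quad(f([(58,285),(470,230),(532,510),(107,572)],5,(360,140)),40,"stand")
w=quad(f([(225,303),(436,281),(473,489),(262,515)],5,(360,140)),52,"blade")
w=quad(f([(117,385),(230,372),(248,455),(130,467)],5,(360,140)),50,"handle")
w=quad(f([(243,121),(475,116),(475,389),(236,390)],5,(170,190)),40,"dryer")
w=quad(f([(82,103),(158,104),(146,430),(67,430)],5,(170,190)),14,"track")
w=quad(f([(62,336),(130,340),(128,376),(62,372)],5,(170,190)),54,"grip?")
w=quad(f([(47,193),(72,195),(72,207),(48,206)],5,(170,190)),17,"mark")
w=quad(f([(69,78),(524,95),(522,321),(58,303)],6,(280,120)),8,"holder")
m=((hsv[...,0]>21)&(hsv[...,0]<32)&(hsv[...,1]>70)).astype(np.uint8)
# slats
n,lab,stt,cen=cv2.connectedComponentsWithStats(m)
for i in range(1,n):
    if 80<stt[i,4]<1000:
        pts=np.argwhere(lab==i)[:,::-1].astype(float)
        w=cast(c,pts,10)[:,:2]; mu=w.mean(0); rc=cv2.minAreaRect(w.astype(np.float32))
        ev,V=np.linalg.eigh(np.cov((w-mu).T)); a=V[:,1]; a=a*np.sign(a[0])
        print("slat",cen[i].round(1),stt[i,4],"ctr",mu.round(1),"ang",round(float(np.degrees(np.arctan2(a[1],a[0]))),1),"rect",np.round(rc[1],1))
E
python3 meas.py
```

```text
stand corners [[567.0, -132.0], [584.4, -348.1], [437.5, -360.4], [418.5, -143.8]] center [ 501.8 -246.1] sides [216.8, 147.5, 217.4, 149.0]
blade corners [[550.0, -214.3], [555.5, -323.2], [448.1, -328.2], [441.1, -221.5]] center [ 498.6 -271.8] sides [109.0, 107.5, 106.9, 109.1]
handle corners [[511.1, -155.9], [514.6, -213.6], [471.8, -218.2], [469.0, -158.6]] center [ 491.6 -186.6] sides [57.8, 43.0, 59.7, 42.1]
dryer corners [[543.5, 261.8], [539.6, 143.3], [401.4, 147.1], [407.3, 265.6]] center [472.9 204.4] sides [118.5, 138.2, 118.6, 136.2]
track corners [[563.5, 351.7], [560.7, 311.8], [392.2, 316.8], [394.3, 356.8]] center [477.7 334.3] sides [40.0, 168.6, 40.1, 169.2]
grip? corners [[437.0, 348.4], [433.2, 314.8], [415.6, 315.6], [419.3, 348.1]] center [426.3 331.7] sides [33.8, 17.6, 32.7, 17.7]
mark corners [[516.0, 368.3], [514.3, 355.3], [508.0, 355.2], [509.2, 367.6]] center [511.9 361.6] sides [13.1, 6.3, 12.5, 6.9]
holder corners [[767.6, 67.9], [747.8, -139.5], [640.2, -129.6], [660.1, 77.3]] center [703.9 -31. ] sides [208.4, 108.0, 207.9, 107.9]
slat [329.2 134.5] 106 ctr [755.3 -36.1] ang 84.6 rect [175.5   4.7]
slat [328.9 146.4] 961 ctr [720.9 -33.2] ang 84.9 rect [176.2  43.6]
slat [319.7 165.8] 286 ctr [667.2  -4.8] ang 75.7 rect [210.2  80.3]
slat [388.8 162.4] 222 ctr [ 666.5 -191.7] ang 2.2 rect [106.2  15.7]
slat [237.7 170.1] 217 ctr [667.4 215.4] ang 0.8 rect [104.9  15.3]
slat [447.9 217.7] 164 ctr [ 506.7 -331.8] ang 1.8 rect [109.8  25.7]
slat [410.6 222.4] 115 ctr [ 499.6 -232.9] ang 5.0 rect [107.7   9.7]
slat [441.7 218.3] 191 ctr [ 505.7 -315.4] ang 2.5 rect [80.6 21.2]
slat [425.9 221. ] 303 ctr [ 501.  -273.3] ang 7.8 rect [79.  38.8]
slat [302. 229.] 249 ctr [498.   50.6] ang 9.5 rect [107.3  15.6]
slat [346.3 228.3] 253 ctr [493.4 -64.3] ang -5.5 rect [ 15.5 105.5]
slat [396.7 226.3] 143 ctr [ 491.1 -195.5] ang -84.1 rect [19.1 62.5]
```

```bash
cat >> h.py <<'E'
def Rdown(jaw_deg):
    # tool x down; tool y at world angle jaw_deg
    a=np.radians(jaw_deg); x=np.array([0,0,-1.]); y=np.array([np.cos(a),np.sin(a),0]); return np.c_[x,y,np.cross(x,y)]
def plan(goal,jaw=None,Rg=None):
    """shift/turn in tool axes from measured pose to goal TCP"""
    o,R=st()
    if Rg is None:
        Rg=R if jaw is None else min((Rdown(jaw),Rdown(jaw+180)),key=lambda G:Ro.from_matrix(R.T@G).magnitude())
    d=R.T@(np.array(goal,float)-o["tcp_pos"]); v=Ro.from_matrix(R.T@Rg).as_rotvec(degrees=True)
    print("goal",np.round(goal,1),"x,y,z",d.round(1),"|d|",round(float(np.linalg.norm(d))),"r",v.round(1),"w",round(o["width"],1),"t",round(o["t"],2))
def P(org,ang,x,y=0,z=0):
    a=np.radians(ang); return np.array([org[0]+x*np.cos(a)-y*np.sin(a),org[1]+x*np.sin(a)+y*np.cos(a),z])
E
python3 - <<'E'
from h import *
info()
b=(498.6,-271.8)
plan(P(b,94,-90,0,110),4)
E
```

```text
t 0.3 tcp [ 168.2 -627.6  183.9] w 93.1 F [-0.8 -0.4  0.9]
[[-0.     0.259 -0.966]
 [ 0.001 -0.966 -0.259]
 [-1.    -0.001  0.   ]]
q [ 1.28  0.62 -0.01  1.42  0.01  1.1  -0.04]
goal [ 504.9 -361.6  110. ] x,y,z [  74.1 -169.7 -394.1] |d| 435 r [-79.  -0.   0.] w 93.1 t 0.3
```

List of candidates (top picture), before the first reach:
- Light-wood slats: (238,170), (302,229), (347,228), (389,162). These are the real ones (hue ~25).
- Pink look-alikes: (228,122), (140,211), (260,308). Leave alone.
- Board: blade at (430,219), handle at (397,224), grooved face up. It is the only one, and crop b1 confirms it.
- Jar (181,153), tape (431,159) and tin (488,177): leave alone.

The first move takes the tool behind the board's blade.

Emit:
step_arm --commands '[{"x":30,"y":-170,"z":-394,"rx":-79,"jaw":0.5},{"x":74,"y":-170,"z":-394,"rx":-79,"jaw":0.5},{"x":74,"y":-170,"z":-394,"rx":-79,"jaw":0.5},{"x":74,"y":-170,"z":-394,"rx":-79,"jaw":0.5},{"x":74,"y":-170,"z":-394,"rx":-79,"jaw":0.5}]'

```text
invalid input at $.commands[0]: expected keys x, y, z, rx, ry, rz, jaw
```

```bash
python3 - <<'E'
from h import *
info()
b=(498.6,-271.8)
plan(P(b,94,-90,0,110),4)
E
```

```text
t 0.3 tcp [ 168.2 -627.6  183.9] w 93.1 F [-0.8 -0.4  0.9]
[[-0.     0.259 -0.966]
 [ 0.001 -0.966 -0.259]
 [-1.    -0.001  0.   ]]
q [ 1.28  0.62 -0.01  1.42  0.01  1.1  -0.04]
goal [ 504.9 -361.6  110. ] x,y,z [  74.1 -169.7 -394.1] |d| 435 r [-79.  -0.   0.] w 93.1 t 0.3
```

All keys are required.

Emit:
step_arm --commands '[{"x":30,"y":-170,"z":-394,"rx":-79,"ry":0,"rz":0,"jaw":0.5},{"x":74,"y":-170,"z":-394,"rx":-79,"ry":0,"rz":0,"jaw":0.5},{"x":74,"y":-170,"z":-394,"rx":-79,"ry":0,"rz":0,"jaw":0.5},{"x":74,"y":-170,"z":-394,"rx":-79,"ry":0,"rz":0,"jaw":0.5},{"x":74,"y":-170,"z":-394,"rx":-79,"ry":0,"rz":0,"jaw":0.5}]'

```text
t: 0.8
tcp_pos: [362.9, -473.7, 144.2]
eef_rot: [0.345, 0.618, 0.344, -0.617]
contact_force: [0.6, -0.8, -0.1]
width: 69.7
```

```bash
python3 - <<'E'
from h import *
info()
b=(498.6,-271.8)
plan(P(b,94,-90,0,110),4)
E
```

```text
t 0.8 tcp [ 362.9 -473.7  144.2] w 69.7 F [ 0.6 -0.8 -0.1]
[[ 0.     0.851 -0.525]
 [-0.001 -0.525 -0.851]
 [-1.     0.001  0.   ]]
q [ 1.02  0.58 -0.22  1.63  0.15  0.94  0.19]
goal [ 504.9 -361.6  110. ] x,y,z [  34.2   61.9 -170. ] |d| 184 r [-35.7   0.   -0. ] w 69.7 t 0.8
```

Emit:
step_arm --commands '[{"x":34,"y":62,"z":-170,"rx":-36,"ry":0,"rz":0,"jaw":0.5},{"x":34,"y":62,"z":-170,"rx":-36,"ry":0,"rz":0,"jaw":0.5},{"x":34,"y":62,"z":-170,"rx":-36,"ry":0,"rz":0,"jaw":0.5},{"x":34,"y":62,"z":-170,"rx":-36,"ry":0,"rz":0,"jaw":0.5},{"x":34,"y":62,"z":-170,"rx":-36,"ry":0,"rz":0,"jaw":0.5}]'

```text
t: 1.3
tcp_pos: [509.4, -356.6, 109.5]
eef_rot: [0.52, 0.481, 0.521, -0.477]
contact_force: [-0.5, 0.0, 0.4]
width: 69.4
```

```bash
python3 - <<'E'
from h import *
info()
b=(498.6,-271.8)
plan(P(b,94,-90,0,45),4)
c=cams.camera("wrist"); cv2.imwrite("pics/c1.png",c["color"][:,:,::-1])
E
```

```text
t 1.3 tcp [ 509.4 -356.6  109.5] w 69.4 F [-0.5  0.   0.4]
[[ 0.003  0.997  0.082]
 [ 0.006  0.082 -0.997]
 [-1.     0.004 -0.005]]
q [ 0.81  0.67 -0.38  1.59  0.29  0.93  0.41]
goal [ 504.9 -361.6   45. ] x,y,z [64.5 -5.2  5. ] |d| 65 r [ 0.7 -0.3 -0.2] w 69.4 t 1.3
```

View pics/c1.png

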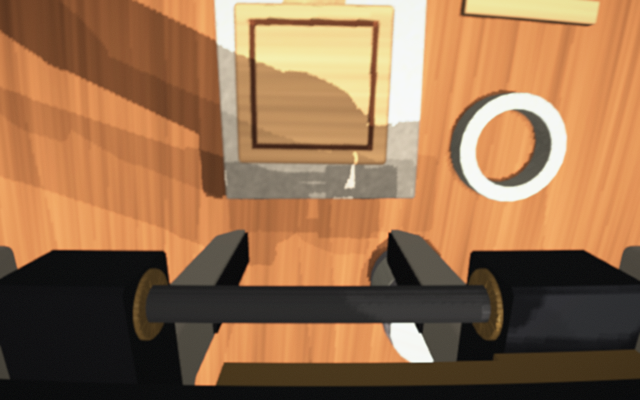

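```bash
python3 - <<'E'
from h import *
info()
c=cams.camera("top")
print("tin",cast(c,[(360+665/5,140+163/5)],85),cast(c,[(360+600/5,140+215/5)],10))
w=cams.camera("wrist")
print(cast(w,[(238,163),(385,163),(392,5),(235,5)],52).round(1), cast(w,[(228,198),(414,198)],40).round(1))
E
```

```text
t 1.35 tcp [ 506.4 -360.4  109.7] w 70.0 F [-0.6 -0.6  0.2]
[[ 0.     0.997  0.077]
 [ 0.002  0.077 -0.997]
 [-1.     0.001 -0.002]]
q [ 0.81  0.67 -0.38  1.59  0.29  0.93  0.41]
tin [[ 601.05656776 -436.66795788   85.        ]] [[ 595.38921667 -429.65165188   10.        ]]
[[ 444.3 -338.9   52. ]
 [ 552.6 -331.2   52. ]
 [ 545.2 -224.1   52. ]
 [ 439.9 -231.6   52. ]] [[ 434.2 -369.5   40. ]
 [ 581.4 -359.    40. ]]
```

Emit:
step_arm --commands '[{"x":40,"y":-2,"z":1,"rx":0,"ry":0,"rz":0,"jaw":0.5},{"x":64,"y":-2,"z":1,"rx":0,"ry":0,"rz":0,"jaw":0.5},{"x":65,"y":-2,"z":1,"rx":0,"ry":0,"rz":0,"jaw":0.5}]'

```text
t: 1.75
tcp_pos: [497.8, -365.9, 42.2]
eef_rot: [0.513, 0.482, 0.518, -0.485]
contact_force: [0.0, 0.4, -0.0]
width: 69.3
```

```bash
python3 - <<'E'
from h import *
info()
w=cams.camera("wrist"); cv2.imwrite("pics/c2.png",w["color"][:,:,::-1])
c=cams.camera("top");crop(c,360,140,160,120,5,"c3.png")
info()
E
```

```text
t 1.75 tcp [ 497.8 -365.9   42.2] w 69.3 F [ 0.   0.4 -0. ]
[[-0.007  0.998  0.065]
 [ 0.002  0.065 -0.998]
 [-1.    -0.007 -0.003]]
q [ 0.8   0.75 -0.34  1.66  0.33  0.8   0.38]
t 1.85 tcp [ 501.4 -366.4   45.7] w 69.6 F [ 0.3  0.  -0.5]
[[-0.     0.998  0.066]
 [-0.001  0.066 -0.998]
 [-1.    -0.001  0.001]]
q [ 0.8   0.75 -0.35  1.65  0.33  0.8   0.38]
```

View pics/c2.png

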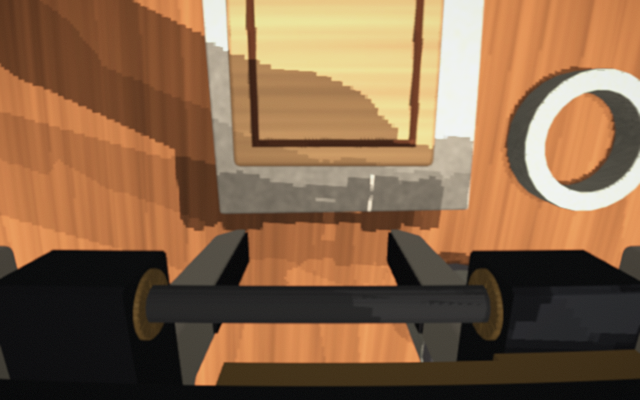

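View pics/c3.png

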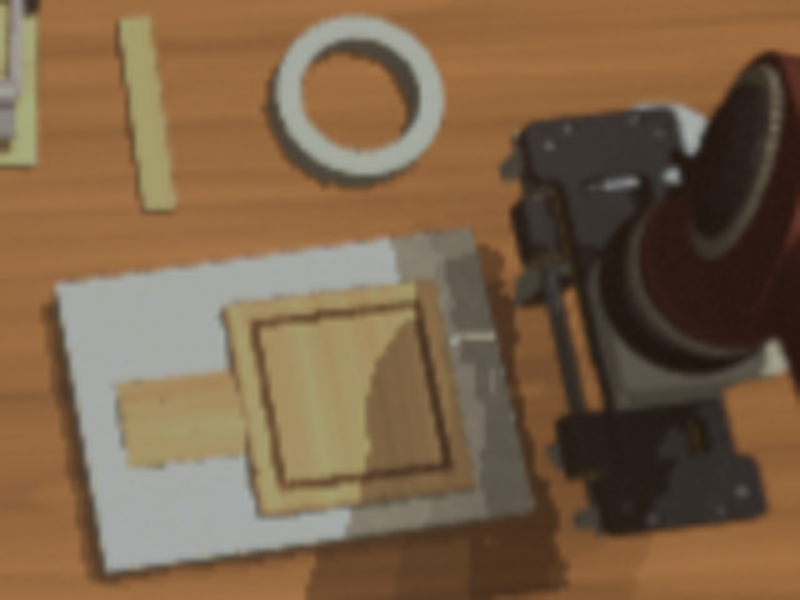

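Emit:
step_arm --commands '[{"x":1,"y":4,"z":-12,"rx":-0.5,"ry":0,"rz":0,"jaw":0.5},{"x":1,"y":4,"z":-25,"rx":-0.5,"ry":0,"rz":0,"jaw":0.5},{"x":1,"y":4,"z":-37,"rx":-0.5,"ry":0,"rz":0,"jaw":0.5},{"x":1,"y":4,"z":-48,"rx":-0.5,"ry":0,"rz":0,"jaw":0.5},{"x":1,"y":4,"z":-60,"rx":-0.5,"ry":0,"rz":0,"jaw":0.5}]'

```text
t: 2.35
tcp_pos: [502.3, -303.3, 44.8]
eef_rot: [0.52, 0.48, 0.519, -0.48]
contact_force: [1.5, 0.1, -0.1]
width: 69.8
```

```bash
python3 - <<'E'
from h import *
info()
c=cams.camera("top");crop(c,360,140,160,120,5,"c4.png")
info()
E
```

```text
t 2.35 tcp [ 502.3 -303.3   44.8] w 69.8 F [ 1.5  0.1 -0.1]
[[ 0.     0.997  0.079]
 [-0.     0.079 -0.997]
 [-1.     0.     0.   ]]
q [ 0.72  0.7  -0.34  1.75  0.33  0.74  0.29]
t 2.4 tcp [ 502.4 -300.3   44.7] w 69.6 F [-0.1  1.9 -0.1]
[[-0.     0.997  0.082]
 [ 0.002  0.082 -0.997]
 [-1.     0.    -0.002]]
q [ 0.71  0.7  -0.34  1.76  0.33  0.74  0.28]
```

View pics/c4.png

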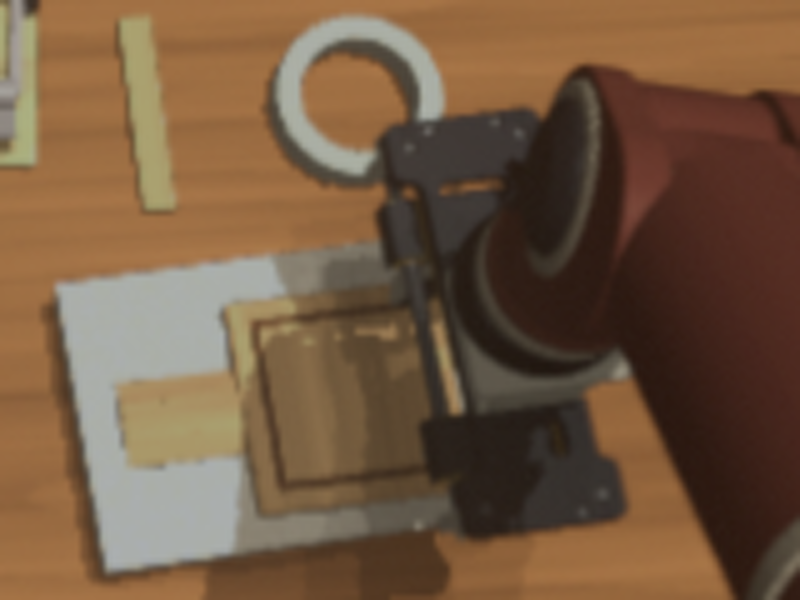

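```bash
python3 - <<'E'
from h import *
c=cams.camera("wrist"); cv2.imwrite("pics/c5.png",c["color"][:,:,::-1])
c=cams.camera("side");crop(c,340,100,160,120,5,"c6.png")
c=cams.camera("top");crop(c,360,140,160,120,5,"c7.png")
info()
E
```

```text
t 2.55 tcp [ 502.3 -304.6   44.5] w 69.9 F [-0.4 -0.1  0.2]
[[ 0.     0.997  0.079]
 [-0.     0.079 -0.997]
 [-1.    -0.     0.   ]]
q [ 0.72  0.71 -0.34  1.75  0.33  0.74  0.29]
```

View pics/c5.png

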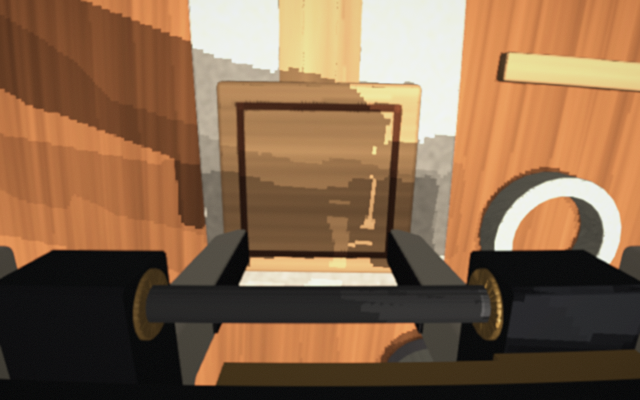

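View pics/c6.png

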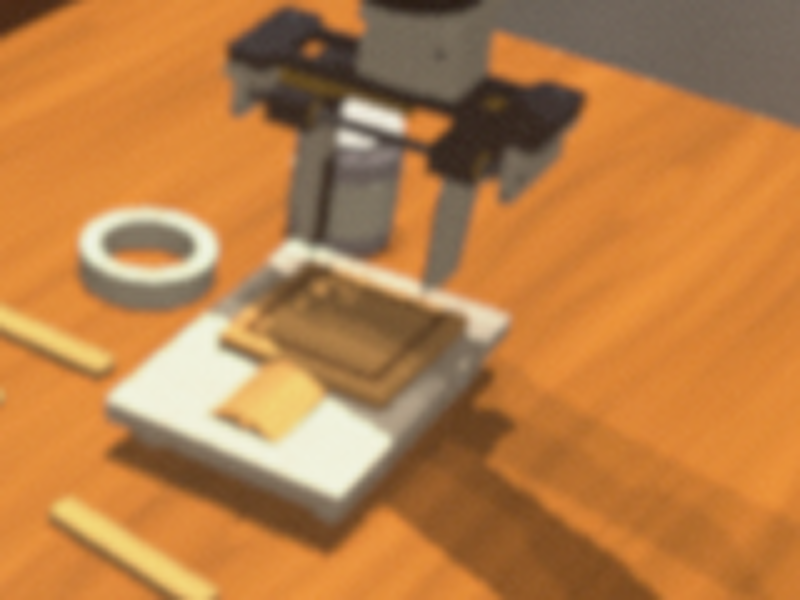

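View pics/c7.png

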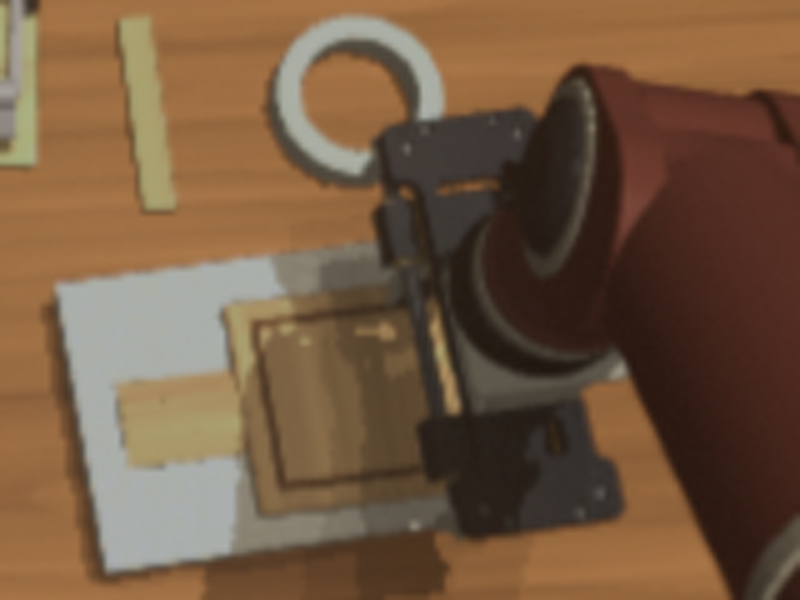

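```bash
python3 - <<'E'
from h import *
o,R=st()
w=cams.camera("wrist"); t=cams.camera("top"); s=cams.camera("side")
o,R=st()
T=o["tcp_pos"]
for n,c in (("w",w),("t",t),("s",s)): print(n,proj(c,[T, T+35*R[:,1],T-35*R[:,1],T-60*R[:,0]]).round(0).tolist(), "campos",(-c["R"].T@c["t"]).round(0))
print(cast(w,[(215,270),(423,270),(420,83),(218,83)],52).round(1))
print(cast(s,np.array([(320,265),(465,320),(378,400),(222,335)])/5+[340,100],52).round(1))
E
```

```text
w [[316.0, 227.0], [374.0, 227.0], [258.0, 227.0], [315.0, 272.0]] campos [ 497. -236.  245.]
t [[442.0, 217.0], [439.0, 204.0], [444.0, 231.0], [448.0, 212.0]] campos [ 298.   24. 1157.]
s [[413.0, 162.0], [402.0, 158.0], [423.0, 166.0], [415.0, 145.0]] campos [ 37. 595. 685.]
[[ 443.7 -335.1   52. ]
 [ 568.  -325.2   52. ]
 [ 550.1 -219.3   52. ]
 [ 444.3 -227.8   52. ]]
[[ 542.6 -319.3   52. ]
 [ 445.  -324.4   52. ]
 [ 440.3 -220.3   52. ]
 [ 542.7 -215.6   52. ]]
```

Emit:
step_arm --commands '[{"x":-15,"y":0,"z":0,"rx":0,"ry":0,"rz":0,"jaw":0.5},{"x":-15,"y":0,"z":30,"rx":0,"ry":0,"rz":0,"jaw":-0.3},{"x":-15,"y":0,"z":60,"rx":0,"ry":0,"rz":0,"jaw":-0.3},{"x":-15,"y":0,"z":60,"rx":0,"ry":0,"rz":0,"jaw":-0.3},{"x":2,"y":0,"z":60,"rx":0,"ry":0,"rz":0,"jaw":-0.3}]'

```text
t: 3.2
tcp_pos: [508.1, -367.0, 43.8]
eef_rot: [0.52, 0.481, 0.516, -0.481]
contact_force: [0.6, 0.8, 0.5]
width: 42.4
```

```bash
python3 - <<'E'
from h import *
c=cams.camera("side");crop(c,340,100,160,120,5,"c8.png")
c=cams.camera("wrist"); cv2.imwrite("pics/c9.png",c["color"][:,:,::-1])
info()
E
```

```text
t 3.3 tcp [ 505.1 -363.6   40.3] w 35.1 F [-0.6  1.  -0.6]
[[-0.004  0.997  0.077]
 [ 0.003  0.077 -0.997]
 [-1.    -0.004 -0.003]]
q [ 0.79  0.76 -0.35  1.65  0.33  0.8   0.38]
```

View pics/c8.png

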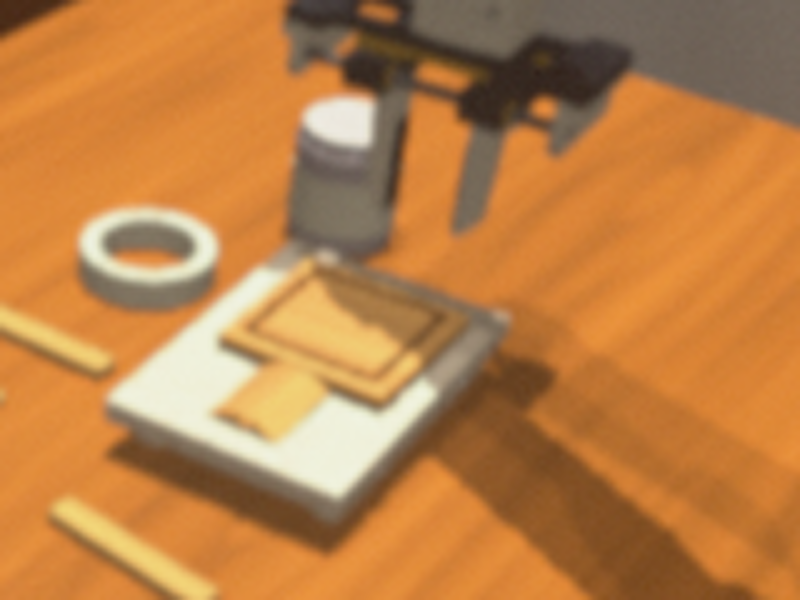

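View pics/c9.png

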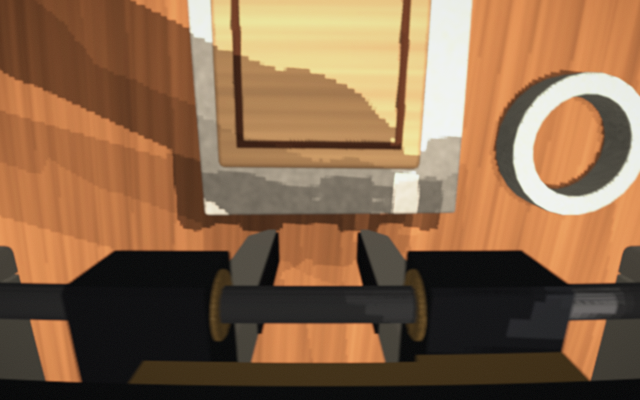

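```bash
python3 - <<'E'
from h import *
s=cams.camera("side"); w=cams.camera("wrist")
o,R=st(); T=o["tcp_pos"]; print(T,o["width"])
h=o["width"]/2
for d in (0,-10,-19,-30):
  X=[T+d*R[:,0]+k*R[:,1] for k in (-h,-h-17,h,h+17)]
  print(d,((proj(s,X)-[340,100])*5).round(0).tolist(), proj(w,X).round(0).tolist())
crop(s,390,100,80,60,10,"c10.png")
E
```

```text
[ 506.5966212  -363.81746064   42.0276822 ] 33.03741133247562
0 [[431.0, 279.0], [456.0, 288.0], [383.0, 262.0], [358.0, 254.0]] [[290.0, 226.0], [262.0, 226.0], [346.0, 226.0], [374.0, 226.0]]
-10 [[433.0, 266.0], [459.0, 275.0], [385.0, 249.0], [360.0, 240.0]] [[289.0, 232.0], [259.0, 232.0], [347.0, 232.0], [377.0, 232.0]]
-19 [[436.0, 253.0], [461.0, 262.0], [387.0, 236.0], [362.0, 228.0]] [[288.0, 237.0], [256.0, 237.0], [348.0, 237.0], [379.0, 237.0]]
-30 [[438.0, 238.0], [464.0, 246.0], [389.0, 221.0], [364.0, 212.0]] [[286.0, 245.0], [253.0, 245.0], [350.0, 245.0], [383.0, 245.0]]
```

View pics/c10.png

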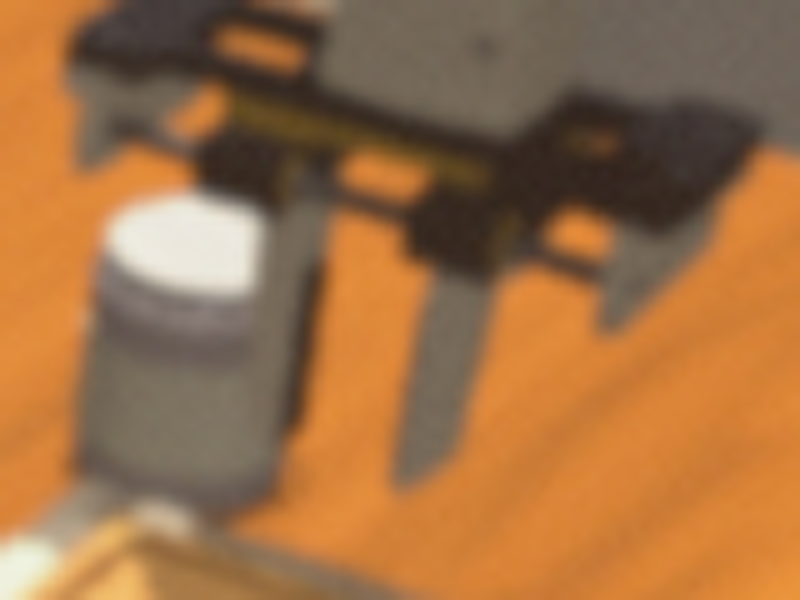

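```bash
python3 - <<'E'
from h import *
w=cams.camera("wrist");o,R=st(); print(o["tcp_pos"],(-w["R"].T@w["t"]))
cv2.imwrite("pics/c11.png",w["color"][:,:,::-1])
crop(w,160,100,320,240,2.5,"c12.png")
E
```

```text
[ 507.10089841 -364.00852496   42.57601943] [ 501.85969863 -295.3361592   242.97649146]
```

View pics/c12.png

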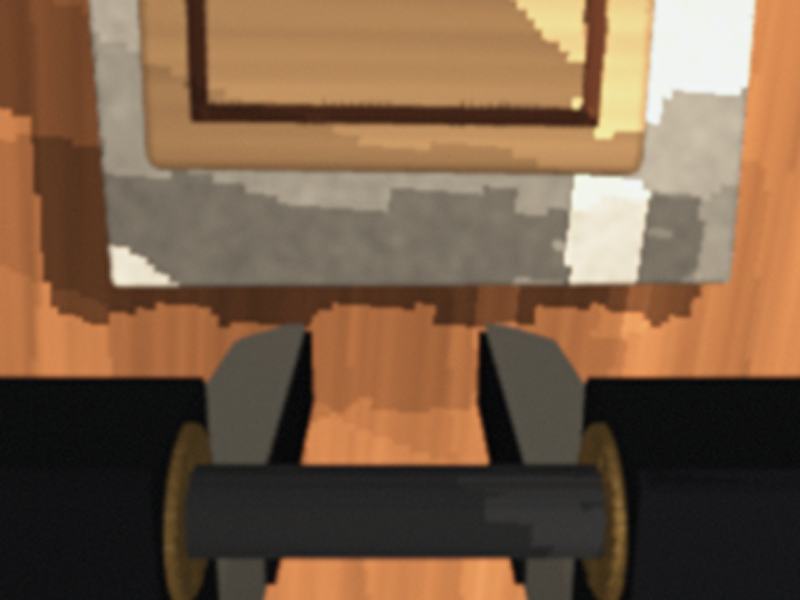

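```bash
python3 - <<'E'
from h import *
w=cams.camera("wrist");t=cams.camera("top");s=cams.camera("side")
f=lambda p:np.array(p)/2.5+[160,100]
print("wrist blade",cast(w,f([(147,165),(643,170)]),52).round(1).tolist())
print("wrist stand",cast(w,f([(110,285),(730,280)]),40).round(1).tolist())
f=lambda p:np.array(p)/5+[360,140]
print("top blade",cast(t,f([(473,489),(436,281)]),52).round(1).tolist())
print("top stand",cast(t,f([(532,510),(470,230)]),40).round(1).tolist())
f=lambda p:np.array(p)/5+[340,100]
print("side stand",cast(s,f([(505,320),(305,240),(108,400),(345,500)]),40).round(1).tolist())
E
```

```text
wrist blade [[450.7, -331.0, 52.0], [559.4, -323.5, 52.0]]
wrist stand [[438.8, -363.3, 40.0], [588.1, -350.1, 40.0]]
top blade [[447.0, -329.1, 52.0], [554.4, -324.1, 52.0]]
top stand [[436.4, -361.2, 40.0], [583.3, -349.0, 40.0]]
side stand [[434.8, -357.9, 40.0], [575.9, -355.9, 40.0], [562.1, -133.5, 40.0], [412.6, -145.7, 40.0]]
```

```bash
cat >> h.py <<'E'
def tri(c1,p1,c2,p2):
    A=[];b=[]
    for c,p in((c1,p1),(c2,p2)):
        n=cv2.undistortPoints(np.array([[p]],float),c["K"],np.array(c["distortion"])).ravel(); M=np.c_[c["R"],c["t"]]
        for k in (0,1): row=M[k]-n[k]*M[2]; A.append(row[:3]); b.append(-row[3])
    X=np.linalg.lstsq(np.array(A),np.array(b),rcond=None)[0]; return X, proj(c1,X)-p1, proj(c2,X)-p2
E
python3 - <<'E'
from h import *
w=cams.camera("wrist");s=cams.camera("side");o,R=st();print(o["tcp_pos"])
print(tri(w,(282,231.2),s,(430.5,148.8)))
print(tri(w,(282,231.2),s,(436,145.5)))
E
```

```text
[ 507.24950361 -364.45360169   42.88746148]
(array([ 484.65218514, -363.21547433,   69.89109845]), array([[-8.66376459,  5.34685374]]), array([[-1.67533872,  0.21511542]]))
(array([ 478.16482677, -363.75130087,   82.83633989]), array([[-25.14322114,  14.82314215]]), array([[-4.51259832,  0.50535518]]))
```

Emit:
step_arm --commands '[{"x":0,"y":0,"z":15,"rx":0,"ry":0,"rz":0,"jaw":-1},{"x":20,"y":0,"z":25,"rx":0,"ry":0,"rz":0,"jaw":-1},{"x":36,"y":0,"z":25,"rx":0,"ry":0,"rz":0,"jaw":-1},{"x":36,"y":0,"z":25,"rx":0,"ry":0,"rz":0,"jaw":-1}]'

```text
t: 4.1
tcp_pos: [506.6, -387.8, 3.6]
eef_rot: [0.517, 0.48, 0.521, -0.48]
contact_force: [0.1, 0.7, -0.3]
width: 5.1
```

```bash
python3 - <<'E'
from h import *
s=cams.camera("side");info()
crop(s,390,90,120,90,6.6,"d1.png")
w=cams.camera("wrist");crop(w,160,100,320,240,2.5,"d2.png")
o,R=st();T=o["tcp_pos"];print(((proj(s,[T,T-19*R[:,0]])-[390,90])*6.6).round(),(proj(w,[T,T-19*R[:,0]])-[160,100])*2.5)
E
```

```text
t 4.15 tcp [ 507.8 -387.8    4.9] w 2.3 F [ 0.1  0.3 -0.9]
[[-0.003  0.997  0.079]
 [ 0.003  0.079 -0.997]
 [-1.    -0.003 -0.003]]
q [ 0.81  0.82 -0.33  1.62  0.35  0.77  0.4 ]
[[218. 465.]
 [224. 432.]] [[395.53054432 315.75287818]
 [395.53562283 344.30397771]]
```

View pics/d1.png

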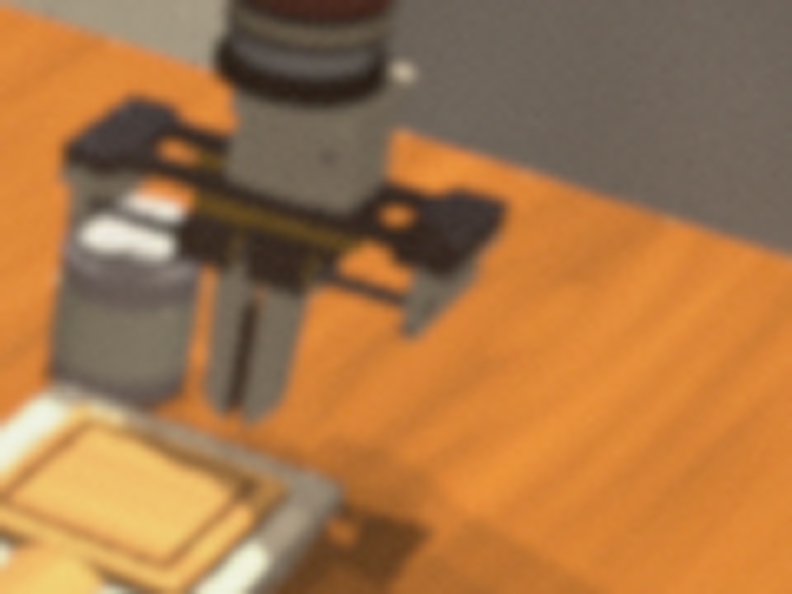

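View pics/d2.png

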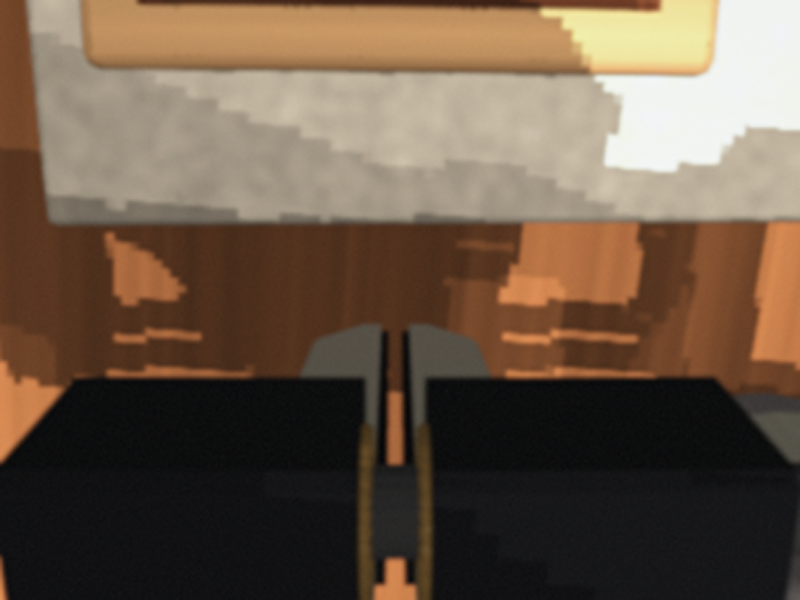

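```bash
python3 - <<'E'
from h import *
print([a for a in dir(r) if a[0]!='_'], r.grasp_offset)
s=cams.camera("side");info()
cv2.imwrite("pics/d3.png",s["color"][:,:,::-1])
E
```

```text
['PlanningError', 'grasp_offset', 'observe'] 18.8
t 4.25 tcp [ 509.4 -388.4    6.6] w 0.4 F [0.2 0.2 0.1]
[[ 0.001  0.997  0.079]
 [ 0.001  0.079 -0.997]
 [-1.     0.001 -0.001]]
q [ 0.81  0.82 -0.33  1.61  0.35  0.76  0.4 ]
```

View pics/d3.png

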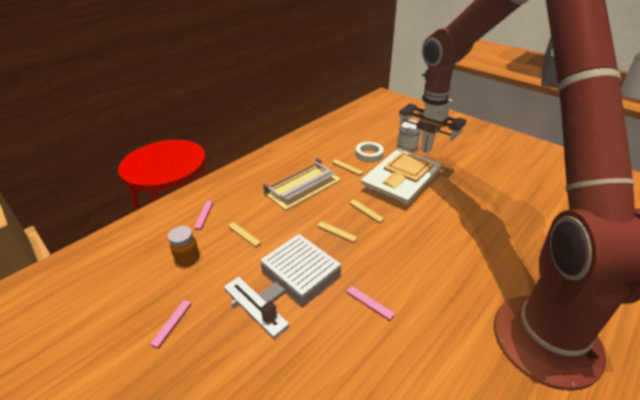

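```bash
python3 - <<'E'
from h import *
s=cams.camera("side");w=cams.camera("wrist");info()
for z in (5,15,25,35,45): print(z,cast(s,[(425.6,153)],z).round(1), cast(w,[(160+395/2.5,100+325/2.5)],z).round(1))
print(tri(s,(425.6,153),w,(160+395/2.5,100+325/2.5)))
E
```

```text
t 4.35 tcp [ 509.7 -388.9    7.2] w 0.5 F [ 0.1  0.1 -0.1]
[[ 0.001  0.997  0.079]
 [-0.     0.079 -0.997]
 [-1.     0.001  0.   ]]
q [ 0.81  0.82 -0.33  1.61  0.35  0.76  0.4 ]
5 [[ 526.9 -434.9    5. ]] [[ 510.8 -392.4    5. ]]
15 [[ 519.7 -419.7   15. ]] [[ 510.5 -388.8   15. ]]
25 [[ 512.5 -404.6   25. ]] [[ 510.2 -385.2   25. ]]
35 [[ 505.3 -389.4   35. ]] [[ 509.9 -381.7   35. ]]
45 [[ 498.  -374.3   45. ]] [[ 509.6 -378.1   45. ]]
(array([ 506.35832821, -383.0300494 ,   37.48406553]), array([[-1.24216989,  0.00597832]]), array([[-7.07353614,  3.6654654 ]]))
```

Emit:
step_arm --commands '[{"x":3,"y":0,"z":0,"rx":0,"ry":0,"rz":0,"jaw":-1},{"x":6,"y":0,"z":0,"rx":0,"ry":0,"rz":0,"jaw":-1},{"x":8,"y":0,"z":0,"rx":0,"ry":0,"rz":0,"jaw":-1},{"x":8,"y":0,"z":0,"rx":0,"ry":0,"rz":0,"jaw":-1}]'

```text
t: 4.75
tcp_pos: [508.5, -389.2, -2.1]
eef_rot: [0.519, 0.48, 0.519, -0.48]
contact_force: [0.5, 0.2, 0.7]
width: 0.2
```

Emit:
step_arm --commands '[{"x":3,"y":0,"z":0,"rx":0,"ry":0,"rz":0,"jaw":-1},{"x":6,"y":0,"z":0,"rx":0,"ry":0,"rz":0,"jaw":-1},{"x":8,"y":0,"z":0,"rx":0,"ry":0,"rz":0,"jaw":-1},{"x":8,"y":0,"z":0,"rx":0,"ry":0,"rz":0,"jaw":-1}]'

```text
t: 5.15
tcp_pos: [508.5, -389.2, -10.2]
eef_rot: [0.519, 0.48, 0.519, -0.48]
contact_force: [-0.5, 0.2, 0.1]
width: 0.5
```

Emit:
step_arm --commands '[{"x":4,"y":0,"z":0,"rx":0,"ry":0,"rz":0,"jaw":-1},{"x":8,"y":0,"z":0,"rx":0,"ry":0,"rz":0,"jaw":-1},{"x":10,"y":0,"z":0,"rx":0,"ry":0,"rz":0,"jaw":-1},{"x":12,"y":0,"z":0,"rx":0,"ry":0,"rz":0,"jaw":-1},{"x":12,"y":0,"z":0,"rx":0,"ry":0,"rz":0,"jaw":-1}]'

```text
t: 5.65
tcp_pos: [508.6, -389.2, -22.1]
eef_rot: [0.519, 0.48, 0.519, -0.48]
contact_force: [-0.3, 0.1, 0.3]
width: 0.4
```

```bash
python3 - <<'E'
from h import *
info()
s=cams.camera("side");crop(s,390,90,120,90,6.6,"d4.png")
w=cams.camera("wrist");crop(w,160,100,320,240,2.5,"d5.png")
E
```

```text
t 5.65 tcp [ 508.6 -389.2  -22.1] w 0.4 F [-0.3  0.1  0.3]
[[-0.001  0.997  0.078]
 [ 0.     0.078 -0.997]
 [-1.    -0.    -0.   ]]
q [ 0.8   0.86 -0.32  1.63  0.37  0.71  0.39]
```

View pics/d4.png

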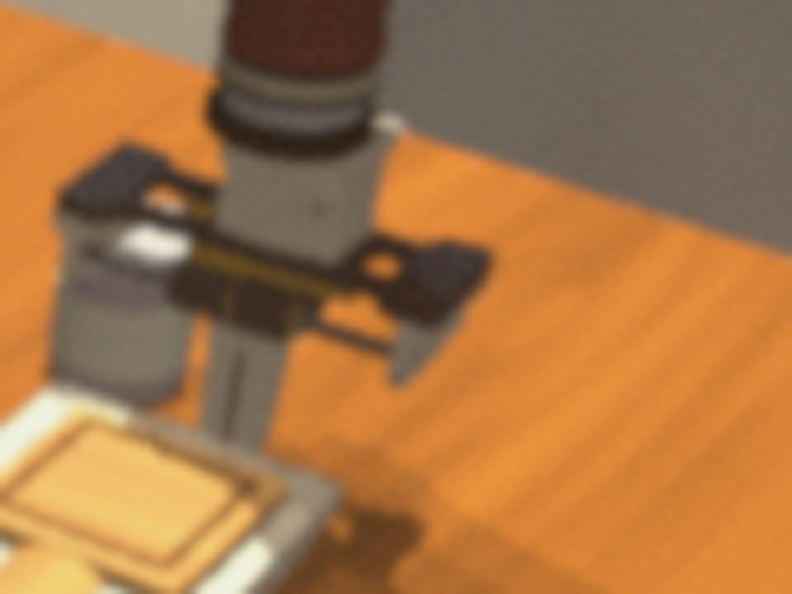

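View pics/d5.png

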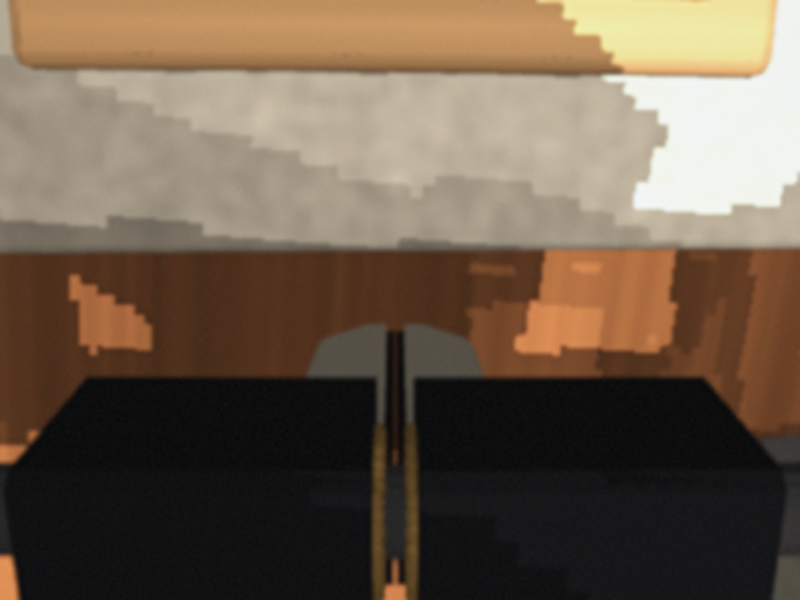

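Emit:
step_arm --commands '[{"x":-30,"y":0,"z":0,"rx":0,"ry":0,"rz":0,"jaw":-1},{"x":-60,"y":0,"z":0,"rx":0,"ry":0,"rz":0,"jaw":-1},{"x":-60,"y":-2,"z":-44,"rx":0,"ry":0,"rz":0,"jaw":-1},{"x":-50,"y":-2,"z":-44,"rx":0,"ry":0,"rz":0,"jaw":-1},{"x":-50,"y":-2,"z":-44,"rx":0,"ry":0,"rz":0,"jaw":-1}]'

```text
t: 6.25
tcp_pos: [502.9, -343.9, 27.8]
eef_rot: [0.519, 0.479, 0.521, -0.479]
contact_force: [0.3, -0.1, -0.2]
width: 0.4
```

Emit:
step_arm --commands '[{"x":6,"y":0,"z":0,"rx":0,"ry":0,"rz":0,"jaw":-1},{"x":10,"y":0,"z":0,"rx":0,"ry":0,"rz":0,"jaw":-1},{"x":10,"y":0,"z":0,"rx":0,"ry":0,"rz":0,"jaw":-1}]'

```text
t: 6.55
tcp_pos: [502.6, -346.4, 17.2]
eef_rot: [0.518, 0.48, 0.519, -0.481]
contact_force: [0.5, -0.4, -0.6]
width: 0.6
```

```bash
python3 - <<'E'
from h import *
info()
w=cams.camera("wrist");crop(w,160,100,320,240,2.5,"d6.png")
E
```

```text
t 6.55 tcp [ 502.6 -346.4   17.2] w 0.6 F [ 0.5 -0.4 -0.6]
[[-0.002  0.997  0.077]
 [ 0.001  0.077 -0.997]
 [-1.    -0.002 -0.001]]
q [ 0.76  0.77 -0.33  1.7   0.35  0.73  0.34]
```

View pics/d6.png

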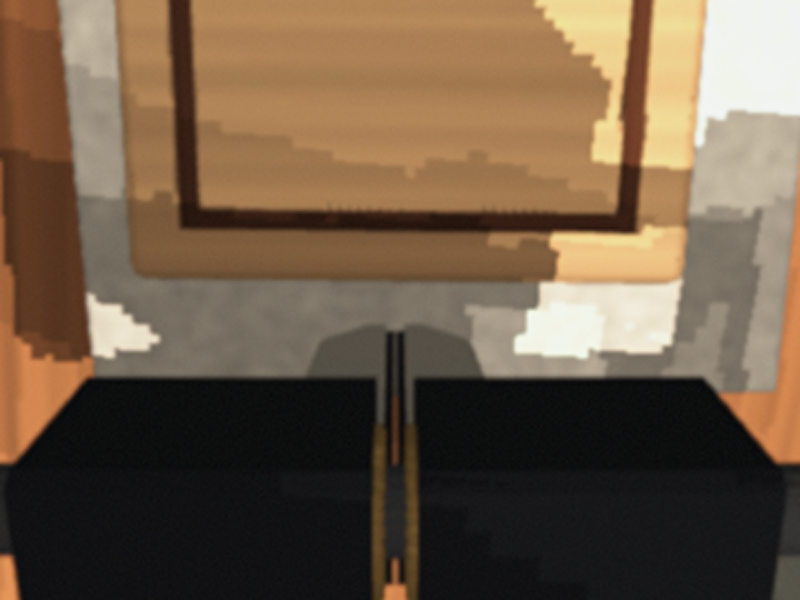

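Emit:
step_arm --commands '[{"x":1.5,"y":0,"z":0,"rx":0,"ry":0,"rz":0,"jaw":-1},{"x":3,"y":0,"z":0,"rx":0,"ry":0,"rz":0,"jaw":-1},{"x":4,"y":0,"z":0,"rx":0,"ry":0,"rz":0,"jaw":-1},{"x":4,"y":0,"z":0,"rx":0,"ry":0,"rz":0,"jaw":-1}]'

```text
t: 7.0
tcp_pos: [503.4, -345.6, 14.2]
eef_rot: [0.519, 0.48, 0.519, -0.48]
contact_force: [0.1, 0.4, -0.4]
width: 0.6
```

Emit:
step_arm --commands '[{"x":1,"y":0,"z":0,"rx":0,"ry":0,"rz":0,"jaw":-1},{"x":2,"y":0,"z":0,"rx":0,"ry":0,"rz":0,"jaw":-1},{"x":2,"y":0,"z":0,"rx":0,"ry":0,"rz":0,"jaw":-1}]'

```text
t: 7.3
tcp_pos: [503.3, -345.6, 12.2]
eef_rot: [0.519, 0.48, 0.519, -0.48]
contact_force: [0.6, -0.7, -0.3]
width: 0.6
```

Emit:
step_arm --commands '[{"x":1,"y":0,"z":0,"rx":0,"ry":0,"rz":0,"jaw":-1},{"x":2,"y":0,"z":0,"rx":0,"ry":0,"rz":0,"jaw":-1},{"x":2,"y":0,"z":0,"rx":0,"ry":0,"rz":0,"jaw":-1}]'

```text
t: 7.6
tcp_pos: [503.3, -345.6, 10.1]
eef_rot: [0.519, 0.48, 0.519, -0.48]
contact_force: [0.3, 0.3, 1.1]
width: 0.1
```

Emit:
step_arm --commands '[{"x":1,"y":0,"z":0,"rx":0,"ry":0,"rz":0,"jaw":-1},{"x":2,"y":0,"z":0,"rx":0,"ry":0,"rz":0,"jaw":-1},{"x":2,"y":0,"z":0,"rx":0,"ry":0,"rz":0,"jaw":-1}]'

```text
t: 7.9
tcp_pos: [503.3, -345.6, 8.1]
eef_rot: [0.519, 0.48, 0.519, -0.48]
contact_force: [-0.0, -0.6, -0.6]
width: 0.5
```

Emit:
step_arm --commands '[{"x":1,"y":0,"z":0,"rx":0,"ry":0,"rz":0,"jaw":-1},{"x":2,"y":0,"z":0,"rx":0,"ry":0,"rz":0,"jaw":-1},{"x":2,"y":0,"z":0,"rx":0,"ry":0,"rz":0,"jaw":-1}]'

```text
t: 8.2
tcp_pos: [503.4, -345.7, 6.2]
eef_rot: [0.519, 0.48, 0.519, -0.48]
contact_force: [-0.3, -0.3, -0.5]
width: 0.5
```

```bash
python3 - <<'E'
from h import *
info()
s=cams.camera("side");crop(s,390,90,120,90,6.6,"d7.png")
E
```

```text
t 8.2 tcp [ 503.4 -345.7    6.2] w 0.5 F [-0.3 -0.3 -0.5]
[[-0.     0.997  0.078]
 [ 0.     0.078 -0.997]
 [-1.    -0.    -0.   ]]
q [ 0.76  0.79 -0.32  1.71  0.35  0.71  0.33]
```

View pics/d7.png

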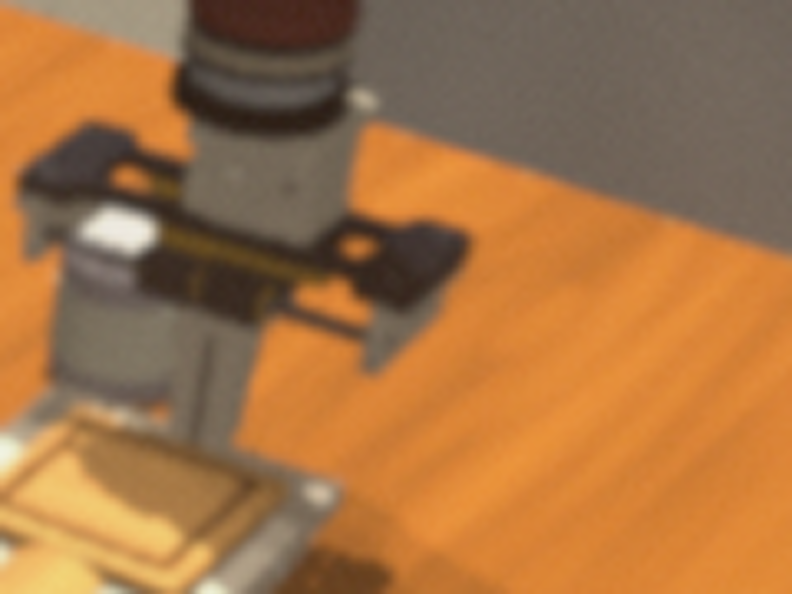

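```bash
python3 - <<'E'
from h import *
s=cams.camera("side");w=cams.camera("wrist");t=cams.camera("top");o,R=st();print(o["tcp_pos"])
for z in (35,40,45,50): print(z,cast(s,[(420.3,157.7)],z).round(1), cast(w,[(160+395/2.5,100+325/2.5)],z).round(1))
crop(w,160,100,320,240,2.5,"d8.png");crop(t,400,160,100,75,8,"d9.png")
T=o["tcp_pos"]
print((proj(t,[T,T-60*R[:,0],T-100*R[:,0],T-150*R[:,0]])-[400,160])*8)
E
```

```text
[ 503.41901459 -345.62332957    6.30277375]
35 [[ 503.3 -354.2   35. ]] [[ 503.6 -338.4   35. ]]
40 [[ 499.7 -346.9   40. ]] [[ 503.5 -336.6   40. ]]
45 [[ 496.1 -339.6   45. ]] [[ 503.3 -334.8   45. ]]
50 [[ 492.5 -332.3   50. ]] [[ 503.2 -333.    50. ]]
[[422.87189658 470.35108402]
 [479.79545408 433.16263782]
 [521.14820424 406.13870856]
 [577.20581909 369.49445003]]
```

View pics/d8.png

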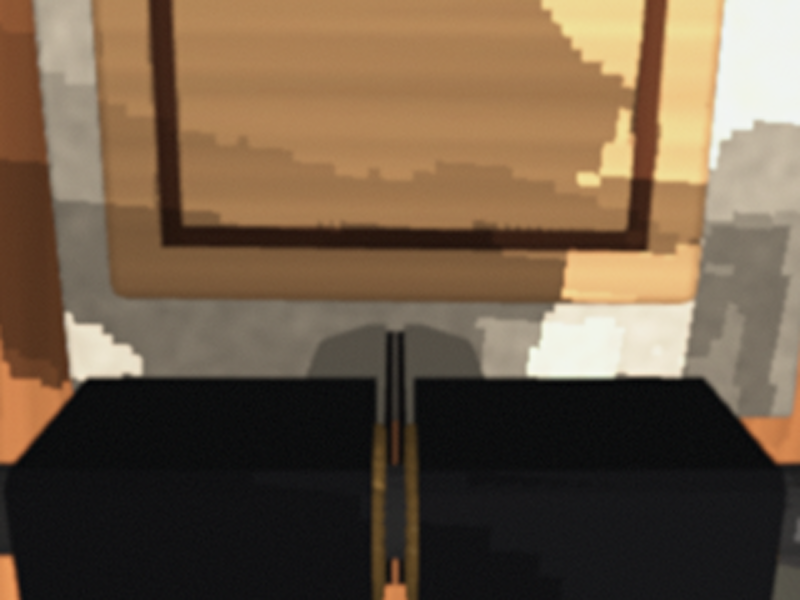

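View pics/d9.png

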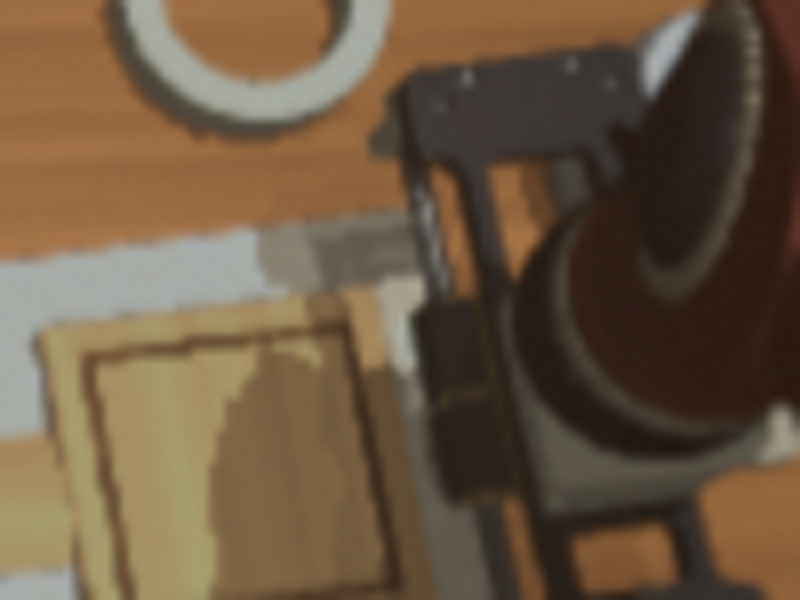

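Emit:
step_arm --commands '[{"x":-1,"y":0,"z":-12,"rx":0,"ry":0,"rz":0,"jaw":-1},{"x":-1,"y":0,"z":-24,"rx":0,"ry":0,"rz":0,"jaw":-1},{"x":-1,"y":0,"z":-35,"rx":0,"ry":0,"rz":0,"jaw":-1},{"x":-1,"y":0,"z":-45,"rx":0,"ry":0,"rz":0,"jaw":-1},{"x":-1,"y":0,"z":-52,"rx":0,"ry":0,"rz":0,"jaw":-1}]'

```text
t: 8.9
tcp_pos: [499.4, -292.0, 7.4]
eef_rot: [0.519, 0.48, 0.52, -0.48]
contact_force: [1.4, -0.5, -0.6]
width: 0.5
```

```bash
python3 - <<'E'
from h import *
info()
t=cams.camera("top");crop(t,360,140,160,120,5,"e1.png"); info()
E
```

```text
t 8.9 tcp [ 499.4 -292.     7.4] w 0.5 F [ 1.4 -0.5 -0.6]
[[-0.     0.997  0.08 ]
 [ 0.001  0.08  -0.997]
 [-1.    -0.    -0.001]]
q [ 0.69  0.75 -0.31  1.8   0.35  0.65  0.25]
t 8.95 tcp [ 499.4 -290.8    7.4] w 0.6 F [-0.7  0.6 -0.4]
[[-0.     0.997  0.081]
 [ 0.002  0.081 -0.997]
 [-1.    -0.    -0.002]]
q [ 0.69  0.75 -0.31  1.8   0.35  0.65  0.25]
```

View pics/e1.png

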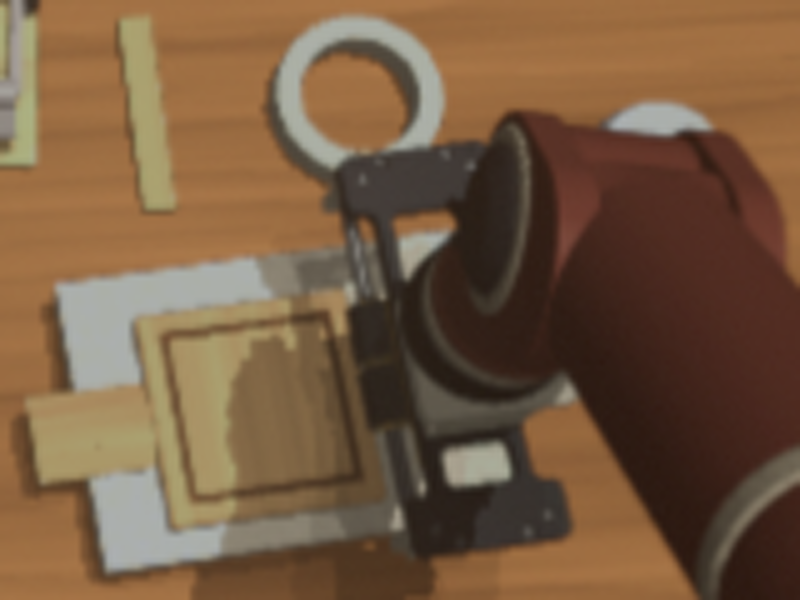

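Emit:
step_arm --commands '[{"x":0,"y":0,"z":-10,"rx":0,"ry":0,"rz":0,"jaw":-1},{"x":0,"y":0,"z":-19,"rx":0,"ry":0,"rz":0,"jaw":-1},{"x":0,"y":0,"z":-26,"rx":0,"ry":0,"rz":0,"jaw":-1},{"x":0,"y":0,"z":-26,"rx":0,"ry":0,"rz":0,"jaw":-1},{"x":0,"y":0,"z":-10,"rx":0,"ry":0,"rz":0,"jaw":-1}]'

```text
t: 9.45
tcp_pos: [499.2, -281.0, 7.5]
eef_rot: [0.52, 0.479, 0.521, -0.478]
contact_force: [0.3, 0.4, 0.1]
width: 0.4
```

Emit:
step_arm --commands '[{"x":-50,"y":0,"z":0,"rx":0,"ry":0,"rz":0,"jaw":0.5},{"x":-90,"y":0,"z":-40,"rx":0,"ry":0,"rz":0,"jaw":0.5},{"x":-90,"y":0,"z":-80,"rx":0,"ry":0,"rz":0,"jaw":0.5},{"x":-90,"y":0,"z":-120,"rx":0,"ry":0,"rz":0,"jaw":0.5},{"x":-90,"y":0,"z":-150,"rx":0,"ry":0,"rz":0,"jaw":0.5}]'

```text
t: 9.95
tcp_pos: [487.3, -133.3, 98.1]
eef_rot: [0.52, 0.481, 0.519, -0.48]
contact_force: [-0.0, 0.3, -0.1]
width: 35.9
```

```bash
python3 - <<'E'
from h import *
t=cams.camera("top");crop(t,340,140,160,120,5,"e2.png"); info()
s=cams.camera("side");crop(s,340,100,160,120,5,"e3.png"); info()
E
```

```text
t 10.0 tcp [ 487.  -127.    98.1] w 39.8 F [-0.1  3.8 -0.5]
[[ 0.001  0.996  0.086]
 [ 0.005  0.086 -0.996]
 [-1.     0.001 -0.004]]
q [ 0.47  0.53 -0.37  1.94  0.27  0.73  0.02]
t 10.05 tcp [ 487.3 -130.2   97.9] w 43.8 F [0.8 0.8 0. ]
[[ 0.001  0.996  0.085]
 [ 0.002  0.085 -0.996]
 [-1.     0.001 -0.002]]
q [ 0.47  0.53 -0.37  1.94  0.28  0.73  0.02]
```

View pics/e2.png

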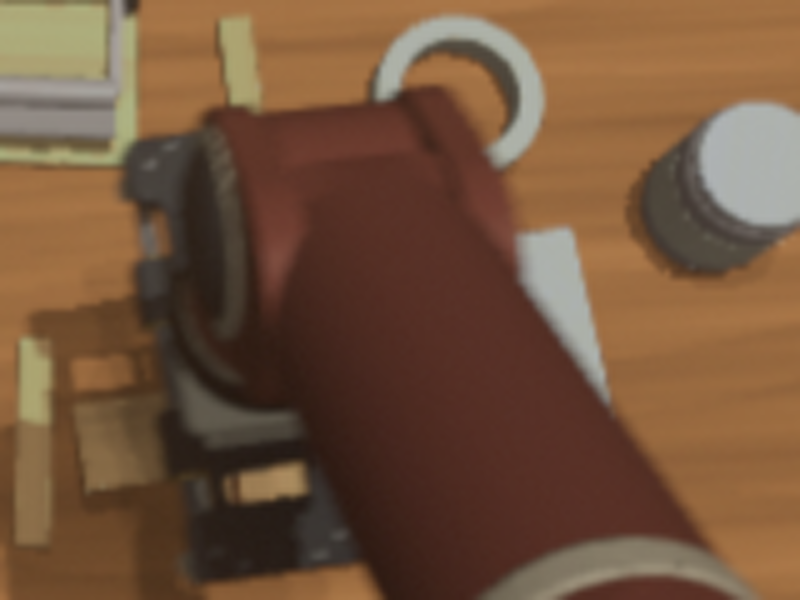

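View pics/e3.png

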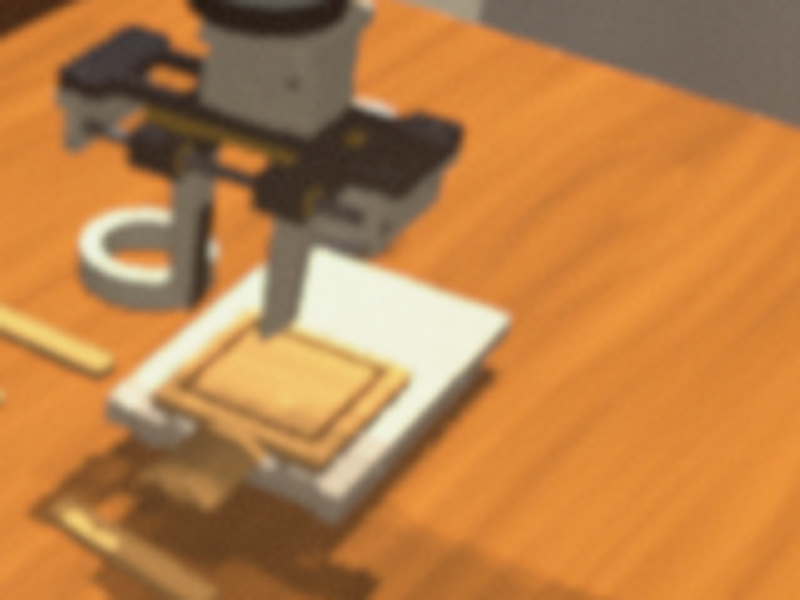

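```bash
python3 - <<'E'
from h import *
w=cams.camera("wrist");cv2.imwrite("pics/e4.png",w["color"][:,:,::-1]); info()
t=cams.camera("top")
print(cast(t,np.array([(75,405),(88,492)])/5+[340,140],40).round(1))
E
```

```text
t 10.1 tcp [ 487.4 -133.5   97.7] w 47.9 F [-0.  -1.8 -0.9]
[[ 0.001  0.997  0.081]
 [ 0.     0.081 -0.997]
 [-1.     0.001 -0.   ]]
q [ 0.47  0.53 -0.37  1.93  0.28  0.73  0.03]
[[505.6 -85.4  40. ]
 [460.8 -88.6  40. ]]
```

View pics/e4.png

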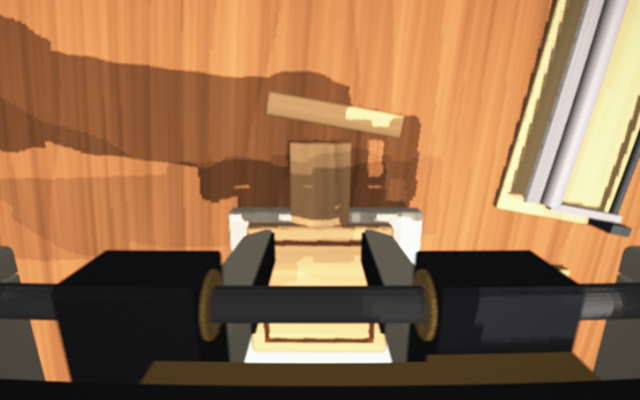

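```bash
python3 - <<'E'
from h import *
plan((485,-112,50),4.1); plan((485,-112,-9),4.1)
E
```

```text
goal [ 485 -112   50] x,y,z [ 47.5  -0.6 -23.7] |d| 53 r [ 0.4  0.1 -0. ] w 51.7 t 10.15
goal [ 485 -112   -9] x,y,z [106.5  -0.6 -23.8] |d| 109 r [ 0.4  0.1 -0. ] w 51.7 t 10.15
```

Emit:
step_arm --commands '[{"x":25,"y":-0.5,"z":-20,"rx":0,"ry":0,"rz":0,"jaw":0.5},{"x":50,"y":-0.5,"z":-20,"rx":0,"ry":0,"rz":0,"jaw":0.5},{"x":50,"y":-0.5,"z":-20,"rx":0,"ry":0,"rz":0,"jaw":0.5}]'

```text
t: 10.45
tcp_pos: [482.6, -116.4, 44.8]
eef_rot: [0.517, 0.479, 0.52, -0.482]
contact_force: [-0.5, -0.1, -0.5]
width: 69.2
```

```bash
python3 - <<'E'
from h import *
info();w=cams.camera("wrist");cv2.imwrite("pics/e5.png",w["color"][:,:,::-1]);info(); plan((485,-112,-9),4.1)
E
```

```text
t 10.45 tcp [ 482.6 -116.4   44.8] w 69.2 F [-0.5 -0.1 -0.5]
[[-0.006  0.997  0.075]
 [-0.     0.075 -0.997]
 [-1.    -0.006 -0.   ]]
q [ 0.41  0.6  -0.32  2.    0.33  0.59 -0.06]
t 10.5 tcp [ 483.9 -116.7   46.2] w 69.7 F [ 0.3 -1.   0.4]
[[-0.003  0.997  0.075]
 [-0.001  0.075 -0.997]
 [-1.    -0.003  0.   ]]
q [ 0.41  0.6  -0.32  2.    0.33  0.6  -0.06]
goal [ 485 -112   -9] x,y,z [55.2  1.7 -4.6] |d| 55 r [0.2 0.  0.2] w 69.7 t 10.5
```

View pics/e5.png

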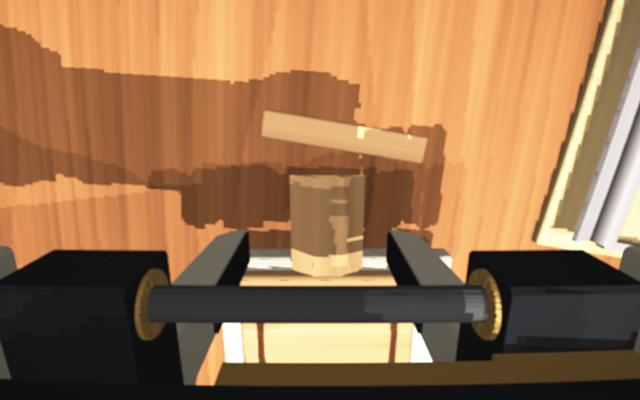

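Emit:
step_arm --commands '[{"x":0,"y":3.5,"z":-5,"rx":0,"ry":0,"rz":0,"jaw":0.5},{"x":25,"y":3.5,"z":-5,"rx":0,"ry":0,"rz":0,"jaw":0.5},{"x":45,"y":3.5,"z":-5,"rx":0,"ry":0,"rz":0,"jaw":0.5},{"x":56,"y":3.5,"z":-5,"rx":0,"ry":0,"rz":0,"jaw":0.5},{"x":56,"y":3.5,"z":-5,"rx":0,"ry":0,"rz":0,"jaw":0.5}]'

```text
t: 11.0
tcp_pos: [487.9, -109.5, -9.0]
eef_rot: [0.519, 0.48, 0.519, -0.48]
contact_force: [-0.2, 0.3, 0.2]
width: 69.7
```

```bash
python3 - <<'E'
from h import *
info();w=cams.camera("wrist");cv2.imwrite("pics/e6.png",w["color"][:,:,::-1]);s=cams.camera("side");crop(s,340,100,160,120,5,"e7.png")
E
```

```text
t 11.0 tcp [ 487.9 -109.5   -9. ] w 69.7 F [-0.2  0.3  0.2]
[[-0.001  0.997  0.077]
 [-0.     0.077 -0.997]
 [-1.    -0.001 -0.   ]]
q [ 0.35  0.69 -0.26  2.03  0.38  0.46 -0.12]
```

View pics/e6.png

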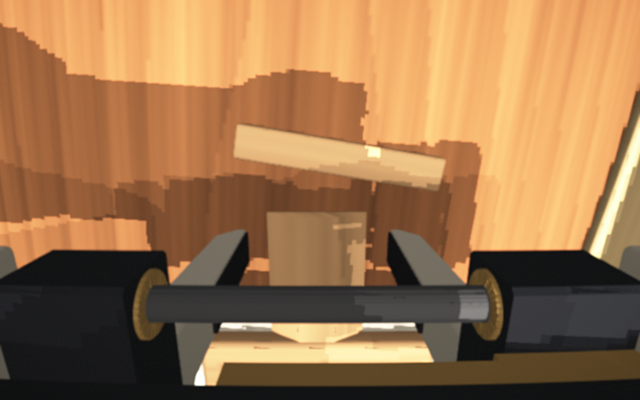

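View pics/e7.png

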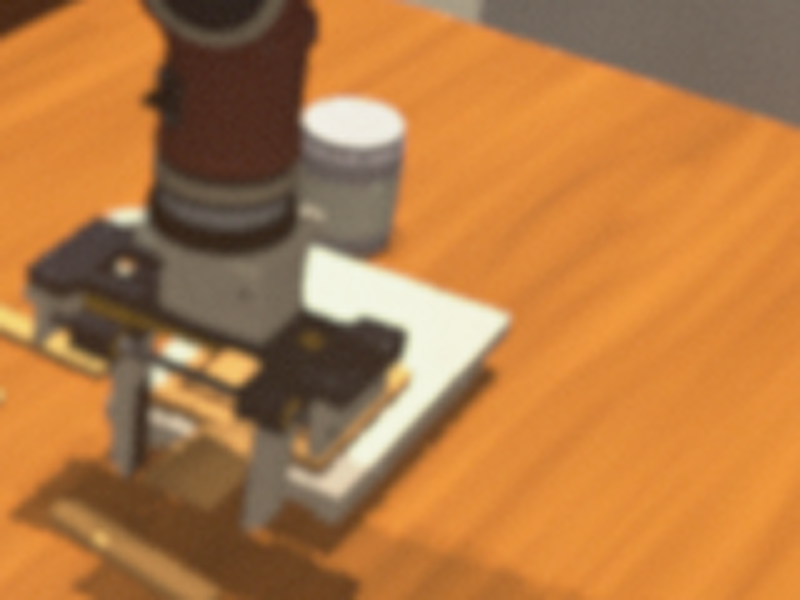

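```bash
python3 - <<'E'
from h import *
s=cams.camera("side");w=cams.camera("wrist")
for z in (15,20,25,30,35): print(z,cast(s,[(340+248/5,100+528/5),(340+128/5,100+473/5)],z).round(1).tolist())
print(cast(w,[(267,212),(366,212)],50).round(1),cast(w,[(267,212),(366,212)],40).round(1))
E
```

```text
15 [[453.1, -118.7, 15.0], [530.9, -113.9, 15.0]]
20 [[450.0, -113.4, 20.0], [527.3, -108.6, 20.0]]
25 [[446.8, -108.0, 25.0], [523.6, -103.3, 25.0]]
30 [[443.7, -102.7, 30.0], [519.9, -98.0, 30.0]]
35 [[440.6, -97.4, 35.0], [516.2, -92.7, 35.0]]
[[466.1 -85.4  50. ]
 [507.8 -82.2  50. ]] [[464.9 -88.6  40. ]
 [509.5 -85.1  40. ]]
```

Emit:
step_arm --commands '[{"x":0,"y":0,"z":0,"rx":0,"ry":0,"rz":0,"jaw":-1},{"x":0,"y":0,"z":0,"rx":0,"ry":0,"rz":0,"jaw":-1},{"x":0,"y":0,"z":0,"rx":0,"ry":0,"rz":0,"jaw":-1},{"x":0,"y":0,"z":0,"rx":0,"ry":0,"rz":0,"jaw":-1},{"x":0,"y":0,"z":0,"rx":0,"ry":0,"rz":0,"jaw":-1}]' --newtons 25

```text
t: 11.7
tcp_pos: [487.9, -109.2, -8.5]
eef_rot: [0.519, 0.48, 0.519, -0.48]
contact_force: [0.3, -0.3, 0.6]
width: 42.8
```

Emit:
step_arm --commands '[{"x":-15,"y":0,"z":0,"rx":0,"ry":0,"rz":0,"jaw":-1},{"x":-35,"y":0,"z":0,"rx":0,"ry":0,"rz":0,"jaw":-1},{"x":-60,"y":0,"z":0,"rx":0,"ry":0,"rz":0,"jaw":-1},{"x":-90,"y":0,"z":0,"rx":0,"ry":0,"rz":0,"jaw":-1},{"x":-90,"y":0,"z":0,"rx":0,"ry":0,"rz":0,"jaw":-1}]' --newtons 25

```text
t: 12.2
tcp_pos: [490.6, -109.3, 84.3]
eef_rot: [0.521, 0.482, 0.517, -0.479]
contact_force: [0.1, 0.1, -1.7]
width: 43.2
```

```bash
python3 - <<'E'
from h import *
info();w=cams.camera("wrist");cv2.imwrite("pics/e8.png",w["color"][:,:,::-1]);s=cams.camera("side");crop(s,320,60,200,150,4,"e9.png")
E
```

```text
t 12.2 tcp [ 490.6 -109.3   84.3] w 43.2 F [ 0.1  0.1 -1.7]
[[ 0.007  0.997  0.078]
 [-0.001  0.078 -0.997]
 [-1.     0.007  0.002]]
q [ 0.42  0.54 -0.36  1.96  0.29  0.68 -0.04]
```

View pics/e9.png

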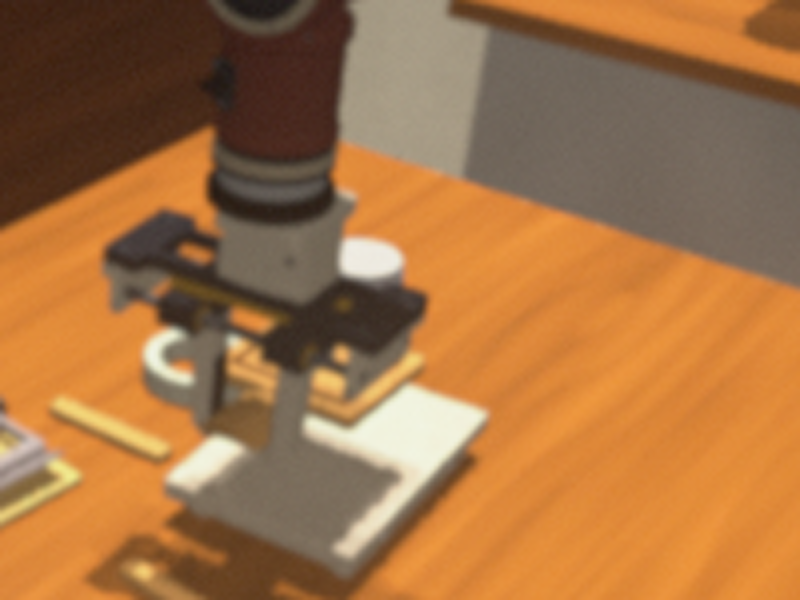

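Emit:
step_arm --commands '[{"x":-30,"y":0,"z":0,"rx":0,"ry":0,"rz":0,"jaw":-1},{"x":-65,"y":0,"z":0,"rx":0,"ry":0,"rz":0,"jaw":-1},{"x":-95,"y":0,"z":0,"rx":0,"ry":0,"rz":0,"jaw":-1},{"x":-110,"y":0,"z":0,"rx":0,"ry":0,"rz":0,"jaw":-1},{"x":-110,"y":0,"z":0,"rx":0,"ry":0,"rz":0,"jaw":-1}]' --newtons 25

```text
t: 12.8
tcp_pos: [488.6, -109.2, 191.8]
eef_rot: [0.52, 0.481, 0.519, -0.48]
contact_force: [0.7, -0.7, -1.7]
width: 42.9
```

Emit:
step_arm --commands '[{"x":0,"y":0,"z":0,"rx":0,"ry":0,"rz":0,"jaw":-1},{"x":0,"y":0,"z":0,"rx":0,"ry":0,"rz":0,"jaw":-1},{"x":0,"y":0,"z":0,"rx":0,"ry":0,"rz":0,"jaw":-1},{"x":0,"y":0,"z":0,"rx":0,"ry":0,"rz":0,"jaw":-1},{"x":0,"y":0,"z":0,"rx":0,"ry":0,"rz":0,"jaw":-1}]' --newtons 5

```text
t: 13.3
tcp_pos: [487.7, -109.2, 190.9]
eef_rot: [0.519, 0.48, 0.519, -0.48]
contact_force: [0.3, -0.5, -1.1]
width: 43.5
```

```bash
python3 - <<'E'
from h import *
info();s=cams.camera("side");crop(s,320,60,200,150,4,"f1.png");plan((478,235,190),-2.4)
E
```

```text
t 13.3 tcp [ 487.7 -109.2  190.9] w 43.5 F [ 0.3 -0.5 -1.1]
[[-0.001  0.997  0.078]
 [ 0.     0.078 -0.997]
 [-1.    -0.001 -0.   ]]
q [ 0.48  0.4  -0.42  1.83  0.2   0.95  0.05]
goal [478 235 190] x,y,z [   1.    17.1 -343.9] |d| 344 r [ 6.9 -0.   0. ] w 43.9 t 13.35
```

View pics/f1.png

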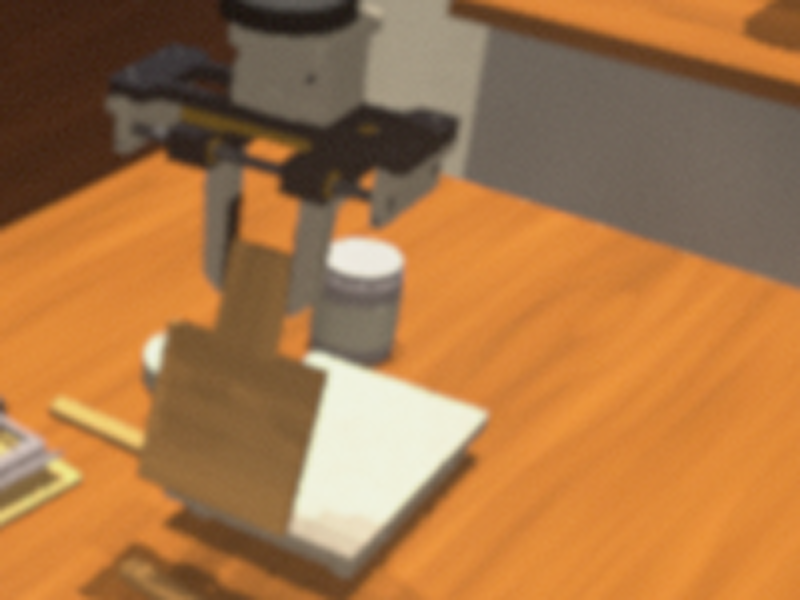

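Emit:
step_arm --commands '[{"x":0,"y":0,"z":0,"rx":0,"ry":0,"rz":0,"jaw":-1},{"x":0,"y":2,"z":-25,"rx":2,"ry":0,"rz":0,"jaw":-1},{"x":0,"y":4,"z":-60,"rx":4,"ry":0,"rz":0,"jaw":-1},{"x":0,"y":6,"z":-100,"rx":6,"ry":0,"rz":0,"jaw":-1},{"x":0,"y":8,"z":-140,"rx":7,"ry":0,"rz":0,"jaw":-1}]' --newtons 25

```text
t: 13.85
tcp_pos: [485.0, 32.1, 191.5]
eef_rot: [0.488, 0.512, 0.488, -0.511]
contact_force: [0.3, 0.2, -1.6]
width: 43.5
```

```bash
python3 - <<'E'
from h import *
info();plan((478,215,190),-2.4)
E
```

```text
t 13.85 tcp [485.   32.1 191.5] w 43.5 F [ 0.3  0.2 -1.6]
[[ 0.001  0.999 -0.046]
 [-0.    -0.046 -0.999]
 [-1.     0.001 -0.   ]]
q [ 0.19  0.38 -0.42  1.87  0.19  0.94 -0.36]
goal [478 215 190] x,y,z [   1.5  -15.5 -182.4] |d| 183 r [-0.3 -0.  -0. ] w 43.5 t 13.85
```

Emit:
step_arm --commands '[{"x":0,"y":-4,"z":-40,"rx":0,"ry":5,"rz":0,"jaw":-1},{"x":0,"y":-8,"z":-85,"rx":0,"ry":10,"rz":0,"jaw":-1},{"x":0,"y":-11,"z":-130,"rx":0,"ry":15,"rz":0,"jaw":-1},{"x":0,"y":-14,"z":-170,"rx":0,"ry":20,"rz":0,"jaw":-1},{"x":0,"y":-15,"z":-190,"rx":0,"ry":20,"rz":0,"jaw":-1}]' --newtons 25

```text
t: 14.35
tcp_pos: [477.7, 221.4, 190.5]
eef_rot: [0.395, 0.592, 0.567, -0.415]
contact_force: [-0.7, -0.9, -1.9]
width: 43.2
```

Emit:
step_arm --commands '[{"x":0,"y":0,"z":0,"rx":0,"ry":0,"rz":0,"jaw":-1},{"x":0,"y":0,"z":0,"rx":0,"ry":0,"rz":0,"jaw":-1}]' --newtons 25

```text
t: 14.55
tcp_pos: [478.4, 220.9, 191.3]
eef_rot: [0.397, 0.592, 0.566, -0.415]
contact_force: [-0.3, -0.2, -1.8]
width: 43.3
```

```bash
python3 - <<'E'
from h import *
info();s=cams.camera("side");crop(s,160,100,267,200,3,"f2.png");t=cams.camera("top");crop(t,160,120,200,150,4,"f3.png")
E
```

```text
t 14.55 tcp [478.4 220.9 191.3] w 43.3 F [-0.3 -0.2 -1.8]
[[ 0.015  0.999 -0.041]
 [ 0.341 -0.043 -0.939]
 [-0.94   0.    -0.341]]
q [ 0.17  0.43 -0.6   1.9  -0.11  0.74 -0.33]
```

View pics/f2.png

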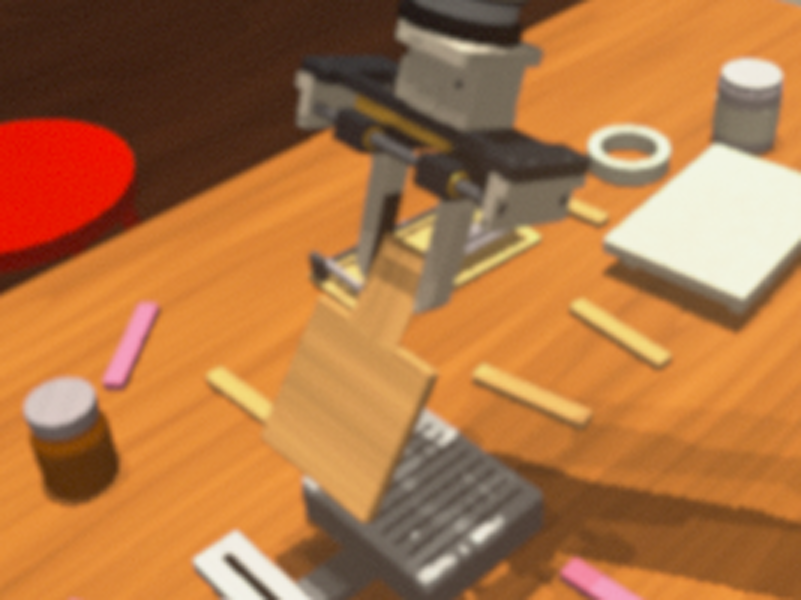

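View pics/f3.png

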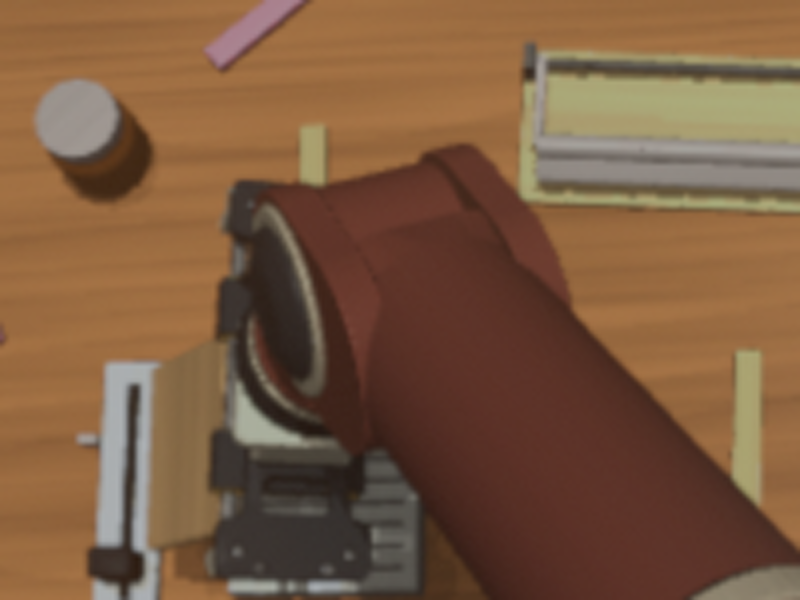

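```bash
python3 - <<'E'
from h import *
s=cams.camera("side");t=cams.camera("top")
print(tri(s,(160+265/3,100+435/3),t,(160+152/4,120+370/4)))
print(tri(s,(160+375/3,100+515/3),t,(160+155/4,120+548/4)))
o,R=st();T=o["tcp_pos"];print("grip",T-50*R[:,0])
E
```

```text
(array([529.80551258, 291.14954098, 121.60919503]), array([[-0.85242011, -0.25723603]]), array([[0.49026816, 0.58821049]]))
(array([424.13681383, 288.62693889, 120.51389981]), array([[-1.14593528, -0.31371859]]), array([[0.58078726, 0.77812152]]))
grip [478.06474093 203.11794475 238.31730059]
```

```bash
python3 - <<'E'
from h import *
plan((475,190,116));plan((475,190,112))
E
```

```text
goal [475 190 116] x,y,z [60.5 -2.5 54.2] |d| 81 r [0. 0. 0.] w 43.1 t 14.75
goal [475 190 112] x,y,z [64.2 -2.5 55.5] |d| 85 r [0. 0. 0.] w 43.1 t 14.75
```

Emit:
step_arm --commands '[{"x":10,"y":-1,"z":25,"rx":0,"ry":0,"rz":0,"jaw":-1},{"x":35,"y":-2,"z":45,"rx":0,"ry":0,"rz":0,"jaw":-1},{"x":52,"y":-2.5,"z":51,"rx":0,"ry":0,"rz":0,"jaw":-1},{"x":60,"y":-2.5,"z":54,"rx":0,"ry":0,"rz":0,"jaw":-1},{"x":60,"y":-2.5,"z":54,"rx":0,"ry":0,"rz":0,"jaw":-1}]' --newtons 25

```text
t: 15.25
tcp_pos: [476.1, 187.3, 116.9]
eef_rot: [0.397, 0.593, 0.564, -0.416]
contact_force: [-2.3, -7.3, 10.8]
width: 43.6
```

```bash
python3 - <<'E'
from h import *
info();s=cams.camera("side");crop(s,160,100,267,200,3,"f4.png");t=cams.camera("top");crop(t,160,120,200,150,4,"f5.png")
E
```

```text
t 15.25 tcp [476.1 187.3 116.9] w 43.6 F [-2.3 -7.3 10.8]
[[ 0.017  0.999 -0.045]
 [ 0.338 -0.049 -0.94 ]
 [-0.941  0.001 -0.338]]
q [ 0.21  0.53 -0.58  2.01 -0.08  0.56 -0.27]
```

View pics/f4.png

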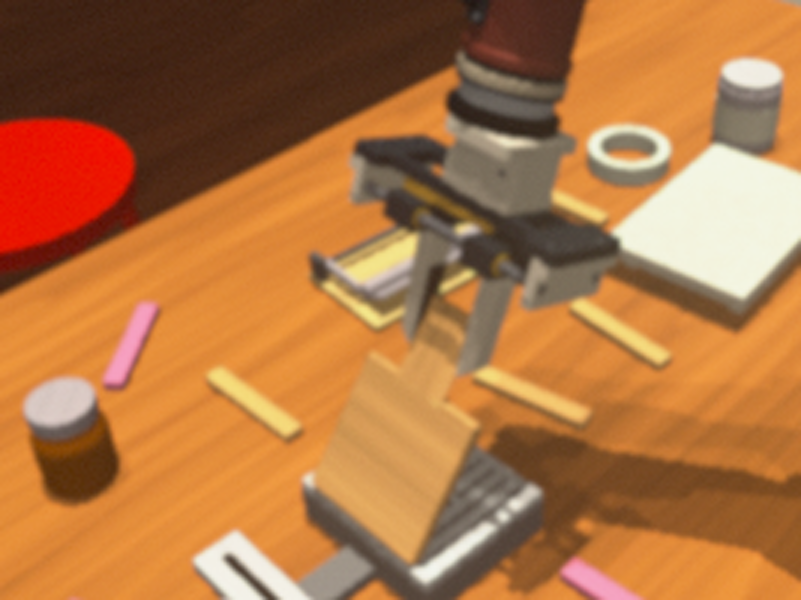

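```bash
python3 - <<'E'
from h import *
s=cams.camera("side");t=cams.camera("top")
print(cast(s,[(160+315/3,100+480/3),(160+418/3,100+560/3)],40).round(1))
o,R=st();T=o["tcp_pos"];print(T,"grip",T-50*R[:,0])
for ph,tilt in ((45,20),(35,15),(25,10),(15,5),(8,2),(0,0)):
    p=np.radians(ph); E=254
    g=np.array([473,E-147*np.cos(p)+10*np.sin(p),40+147*np.sin(p)+10*np.cos(p)])
    q=np.radians(tilt)
    Rg=Rdown(-2.4)@Ro.from_rotvec([0,q,0]).as_matrix()
    print(ph,g.round()); plan(g+50*Rg[:,0],Rg=Rg)
E
```

```text
[[534.6 250.8  40. ]
 [425.2 251.5  40. ]]
[475.33121316 190.86740143 116.82316835] grip [474.49006989 173.78640821 163.80755032]
45 [473. 157. 151.]
goal [473.7 174.2 104. ] x,y,z [ 6.3 -0.9 20.1] |d| 21 r [-0.2 -0.  -0.1] w 43.5 t 15.45
35 [473. 139. 133.]
goal [473.5 152.3  84.2] x,y,z [17.4 -0.1 47.5] |d| 51 r [-0.2 -5.  -0.1] w 43.5 t 15.45
25 [473. 125. 111.]
goal [473.4 133.7  61.9] x,y,z [32.   0.6 72.5] |d| 79 r [ -0.2 -10.   -0.1] w 43.5 t 15.45
15 [473. 115.  88.]
goal [473.2 119.   37.9] x,y,z [49.6  1.  94.6] |d| 107 r [ -0.2 -15.   -0.1] w 43.5 t 15.45
8 [473. 110.  70.]
goal [473.1 111.6  20.4] x,y,z [ 63.5   1.2 107.5] |d| 125 r [ -0.2 -18.   -0.1] w 43.5 t 15.45
0 [473. 107.  50.]
goal [473. 107.   0.] x,y,z [ 81.1   1.3 118.8] |d| 144 r [ -0.2 -20.   -0.1] w 43.5 t 15.45
```

Emit:
step_arm --commands '[{"x":0,"y":0,"z":0,"rx":0,"ry":0,"rz":0,"jaw":-1},{"x":3,"y":0,"z":10,"rx":0,"ry":0,"rz":0,"jaw":-1},{"x":6,"y":-1,"z":20,"rx":0,"ry":0,"rz":0,"jaw":-1},{"x":11,"y":0,"z":34,"rx":0,"ry":-2.5,"rz":0,"jaw":-1},{"x":17,"y":0,"z":47,"rx":0,"ry":-5,"rz":0,"jaw":-1}]' --newtons 5

```text
t: 15.95
tcp_pos: [472.6, 151.4, 83.5]
eef_rot: [0.421, 0.573, 0.548, -0.441]
contact_force: [-1.0, -0.9, 0.6]
width: 44.1
```

```bash
python3 - <<'E'
from h import *
info();s=cams.camera("side");crop(s,160,100,267,200,3,"f6.png")
for ph,tilt in ((25,10),(15,5),(8,2),(0,0)):
    p=np.radians(ph); E=254
    g=np.array([473,E-147*np.cos(p)+10*np.sin(p),40+147*np.sin(p)+10*np.cos(p)])
    q=np.radians(tilt)
    Rg=Rdown(-2.4)@Ro.from_rotvec([0,q,0]).as_matrix()
    print(ph,g.round()); plan(g+50*Rg[:,0],Rg=Rg)
E
```

```text
t 15.95 tcp [472.6 151.4  83.5] w 44.1 F [-1.  -0.9  0.6]
[[ 0.011  0.999 -0.045]
 [ 0.257 -0.046 -0.965]
 [-0.966 -0.001 -0.257]]
q [ 0.16  0.55 -0.48  2.04 -0.    0.52 -0.3 ]
25 [473. 125. 111.]
goal [473.4 133.7  61.9] x,y,z [15.5  2.2 22.7] |d| 28 r [-0.2 -4.8  0.1] w 44.2 t 16.0
15 [473. 115.  88.]
goal [473.2 119.   37.9] x,y,z [35.   2.7 43.1] |d| 56 r [-0.2 -9.8  0.1] w 44.2 t 16.0
8 [473. 110.  70.]
goal [473.1 111.6  20.4] x,y,z [50.1  3.  54.7] |d| 74 r [ -0.2 -12.8   0.1] w 44.2 t 16.0
0 [473. 107.  50.]
goal [473. 107.   0.] x,y,z [68.6  3.2 64.3] |d| 94 r [ -0.2 -14.8   0.1] w 44.2 t 16.0
```

View pics/f6.png

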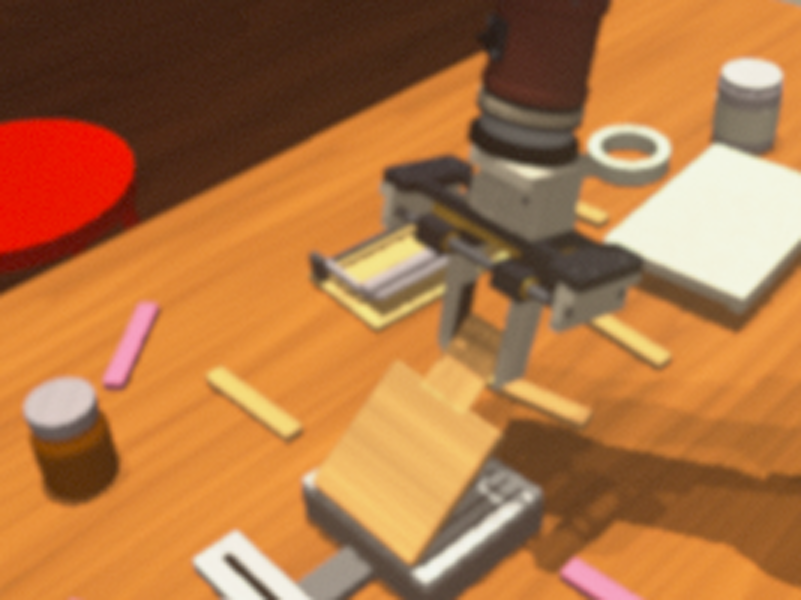

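Emit:
step_arm --commands '[{"x":7,"y":1,"z":12,"rx":0,"ry":-2.5,"rz":0,"jaw":-1},{"x":15,"y":2,"z":22,"rx":0,"ry":-5,"rz":0,"jaw":-1},{"x":25,"y":2.5,"z":33,"rx":0,"ry":-7.5,"rz":0,"jaw":-1},{"x":35,"y":3,"z":43,"rx":0,"ry":-10,"rz":0,"jaw":-1},{"x":50,"y":3,"z":54,"rx":0,"ry":-13,"rz":0,"jaw":-1}]' --newtons 5

```text
t: 16.5
tcp_pos: [474.1, 113.0, 21.7]
eef_rot: [0.48, 0.52, 0.497, -0.502]
contact_force: [-0.6, -0.8, 0.7]
width: 44.1
```

```bash
python3 - <<'E'
from h import *
info();s=cams.camera("side");crop(s,160,100,267,200,3,"f7.png")
plan((473,107,3),-2.4)
E
```

```text
t 16.5 tcp [474.1 113.   21.7] w 44.1 F [-0.6 -0.8  0.7]
[[ 0.001  0.999 -0.045]
 [ 0.034 -0.045 -0.998]
 [-0.999 -0.    -0.034]]
q [-0.12  0.62 -0.21  2.06  0.19  0.47 -0.5 ]
goal [473 107   3] x,y,z [16.3  1.1  8.4] |d| 18 r [ 0.  -1.9  0.2] w 43.6 t 16.55
```

View pics/f7.png

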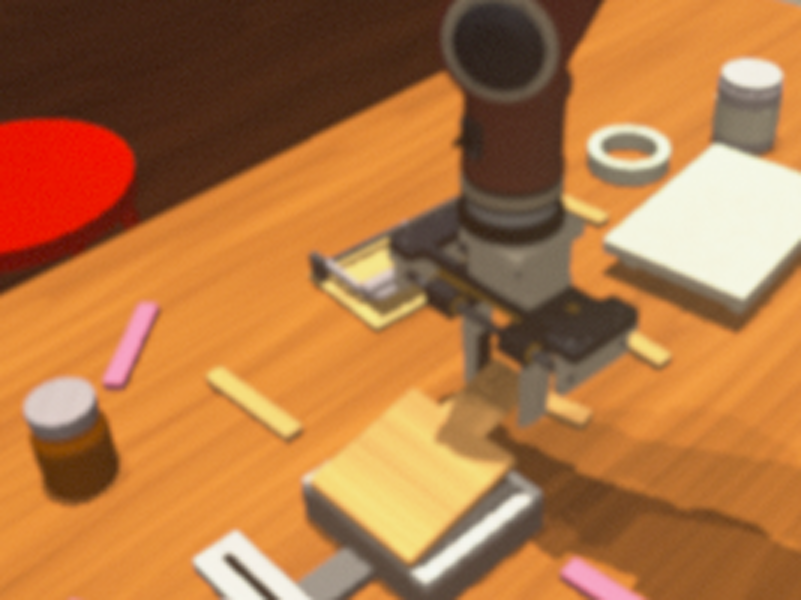

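Emit:
step_arm --commands '[{"x":6,"y":0,"z":3,"rx":0,"ry":-1,"rz":0,"jaw":-1},{"x":12,"y":0,"z":6,"rx":0,"ry":-2,"rz":0,"jaw":-1},{"x":17,"y":0,"z":7,"rx":0,"ry":-2,"rz":0,"jaw":-1},{"x":19,"y":0,"z":7,"rx":0,"ry":-2,"rz":0,"jaw":-1},{"x":19,"y":0,"z":7,"rx":0,"ry":-2,"rz":0,"jaw":-1}]' --newtons 5

```text
t: 17.05
tcp_pos: [473.8, 107.2, 2.8]
eef_rot: [-0.489, -0.511, -0.489, 0.511]
contact_force: [0.2, 1.4, -0.3]
width: 43.9
```

```bash
python3 - <<'E'
from h import *
info();s=cams.camera("side");crop(s,240,200,134,100,6,"f8.png");t=cams.camera("top");crop(t,170,180,134,100,6,"f9.png")
w=cams.camera("wrist");cv2.imwrite("pics/f10.png",w["color"][:,:,::-1])
E
```

```text
t 17.05 tcp [473.8 107.2   2.8] w 43.9 F [ 0.2  1.4 -0.3]
[[-0.     0.999 -0.045]
 [ 0.    -0.045 -0.999]
 [-1.    -0.    -0.   ]]
q [-0.16  0.65 -0.16  2.07  0.22  0.44 -0.53]
```

View pics/f8.png

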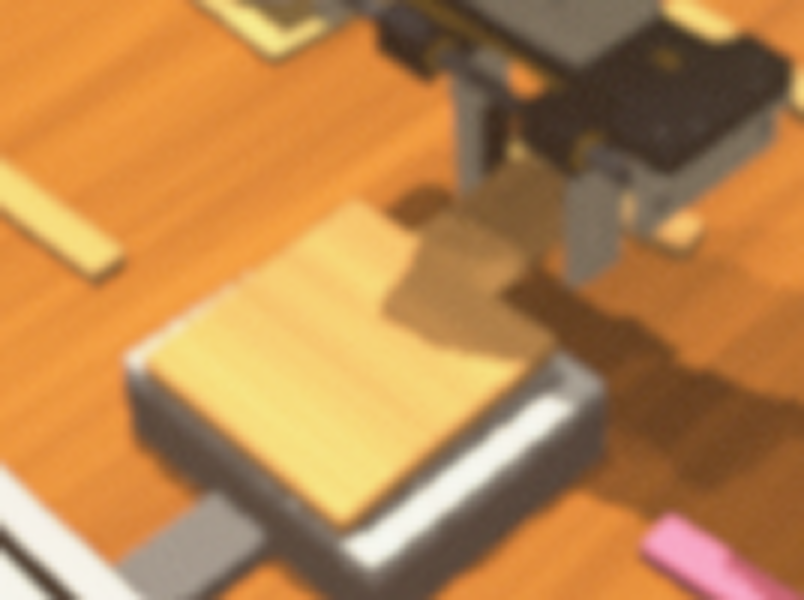

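View pics/f9.png

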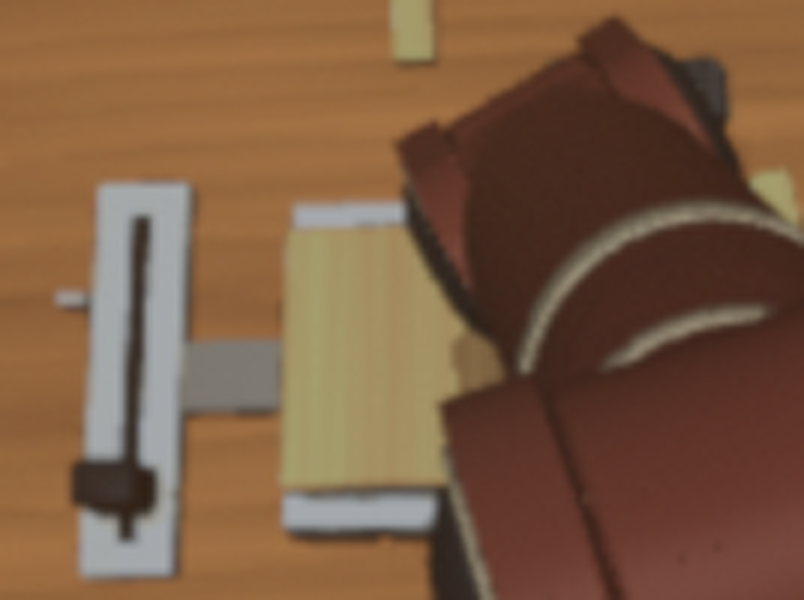

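View pics/f10.png

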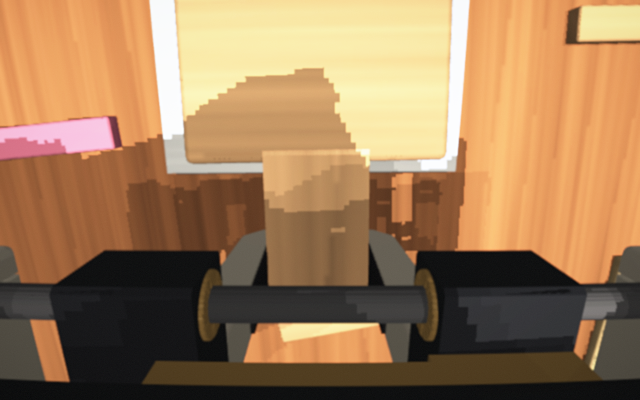

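```bash
python3 - <<'E'
from h import *
s=cams.camera("side");w=cams.camera("wrist");t=cams.camera("top")
f=lambda p,k,o:np.array(p)/k+np.array(o)
print("wrist plate",cast(w,[(167,173),(460,172)],40).round(1).tolist()," board",cast(w,[(186,163),(445,160)],52).round(1).tolist())
print("top plate",cast(t,f([(295,203),(283,532)],6,(170,180)),40).round(1).tolist()," board",cast(t,f([(288,228),(281,488)],6,(170,180)),52).round(1).tolist())
print("side plate",cast(s,f([(130,360),(365,575),(605,385)],6,(240,200)),40).round(1).tolist()," board",cast(s,f([(145,357),(343,525),(553,358),(357,202)],6,(240,200)),52).round(1).tolist())
E
```

```text
wrist plate [[404.7, 148.9, 40.0], [543.5, 143.4, 40.0]]  board [[419.1, 154.9, 52.0], [531.8, 151.3, 52.0]]
top plate [[543.3, 259.3, 40.0], [404.6, 264.7, 40.0]]  board [[530.0, 259.7, 52.0], [421.4, 262.9, 52.0]]
side plate [[540.1, 255.8, 40.0], [406.5, 265.8, 40.0], [401.4, 146.6, 40.0]]  board [[527.8, 257.5, 52.0], [419.8, 262.3, 52.0], [417.1, 157.8, 52.0], [528.2, 148.0, 52.0]]
```

Emit:
step_arm --commands '[{"x":1.5,"y":-1,"z":1.5,"rx":0,"ry":0,"rz":0,"jaw":-1},{"x":2,"y":-1.5,"z":3,"rx":0,"ry":0,"rz":0,"jaw":-1},{"x":2,"y":-1.5,"z":3.5,"rx":0,"ry":0,"rz":0,"jaw":-1},{"x":2,"y":-1.5,"z":3.5,"rx":0,"ry":0,"rz":0,"jaw":-1}]' --newtons 5

```text
t: 17.75
tcp_pos: [472.3, 103.8, 0.9]
eef_rot: [0.489, 0.511, 0.489, -0.511]
contact_force: [0.3, 0.2, -0.6]
width: 43.7
```

```bash
python3 - <<'E'
from h import *
info();s=cams.camera("side");crop(s,240,200,134,100,6,"f11.png");t=cams.camera("top");crop(t,170,180,134,100,6,"f12.png")
w=cams.camera("wrist");crop(w,140,100,320,240,2.5,"f13.png")
E
```

```text
t 17.75 tcp [472.3 103.8   0.9] w 43.7 F [ 0.3  0.2 -0.6]
[[ 0.     0.999 -0.044]
 [-0.    -0.044 -0.999]
 [-1.     0.     0.   ]]
q [-0.16  0.65 -0.15  2.07  0.23  0.43 -0.53]
```

View pics/f12.png

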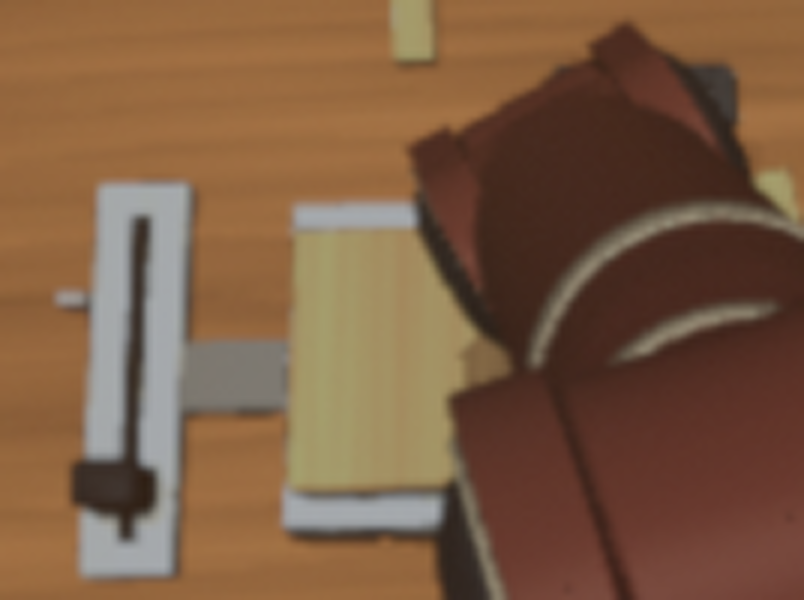

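View pics/f13.png

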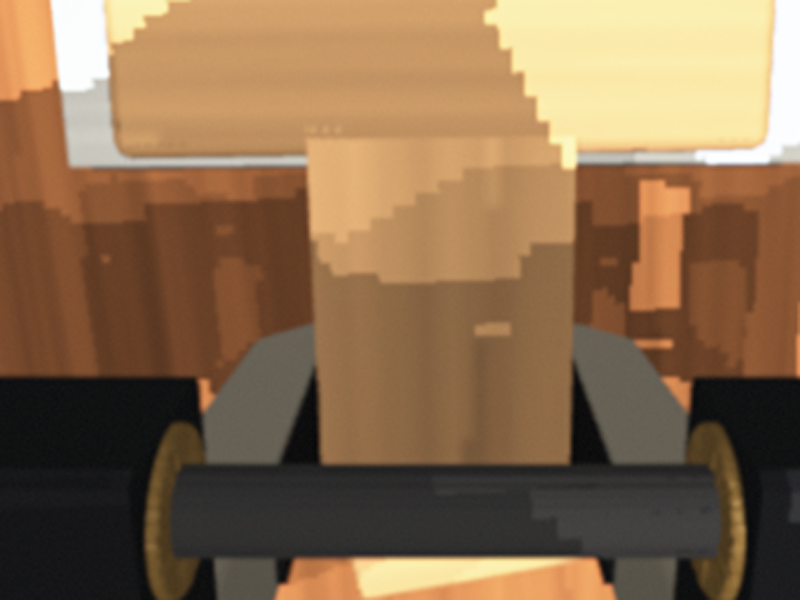

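Emit:
step_arm --commands '[{"x":0,"y":0,"z":0,"rx":0,"ry":0,"rz":0,"jaw":0.4},{"x":0,"y":0,"z":0,"rx":0,"ry":0,"rz":0,"jaw":0.4},{"x":0,"y":0,"z":0,"rx":0,"ry":0,"rz":0,"jaw":0.4},{"x":-30,"y":0,"z":0,"rx":0,"ry":0,"rz":0,"jaw":0.4},{"x":-75,"y":0,"z":0,"rx":0,"ry":0,"rz":0,"jaw":0.4}]' --newtons 20

```text
t: 18.4
tcp_pos: [470.0, 103.5, 74.8]
eef_rot: [-0.488, -0.509, -0.49, 0.513]
contact_force: [2.1, -0.3, -0.6]
width: 65.3
```

Emit:
step_arm --commands '[{"x":-40,"y":0,"z":50,"rx":0,"ry":0,"rz":0,"jaw":-0.2},{"x":-40,"y":0,"z":100,"rx":0,"ry":0,"rz":0,"jaw":-0.2},{"x":-40,"y":0,"z":150,"rx":0,"ry":0,"rz":0,"jaw":-0.2},{"x":-40,"y":0,"z":150,"rx":0,"ry":0,"rz":0,"jaw":-0.2}]'

```text
t: 18.8
tcp_pos: [464.7, -53.0, 116.4]
eef_rot: [-0.487, -0.512, -0.485, 0.514]
contact_force: [-0.5, 0.9, -0.4]
width: 39.1
```

```bash
python3 - <<'E'
from h import *
info();t=cams.camera("top");crop(t,170,180,134,100,6,"g1.png");cv2.imwrite("pics/g2.png",t["color"][:,:,::-1])
E
python3 meas.py | grep slat
```

```text
t 18.8 tcp [464.7 -53.  116.4] w 39.1 F [-0.5  0.9 -0.4]
[[-0.     0.999 -0.054]
 [-0.004 -0.054 -0.999]
 [-1.     0.     0.004]]
q [ 0.23  0.44 -0.23  2.01  0.16  0.71 -0.16]
slat [329.1 134.5] 103 ctr [755.3 -36. ] ang 84.6 rect [175.5   4.6]
slat [328.9 146.4] 952 ctr [721.  -33.3] ang 84.7 rect [176.2  43.1]
slat [319.3 165.9] 283 ctr [666.8  -3.7] ang 75.2 rect [204.   81.7]
slat [388.8 162.4] 224 ctr [ 666.4 -191.7] ang 2.0 rect [106.2  15.8]
slat [237.7 170.1] 217 ctr [667.4 215.4] ang 0.8 rect [104.9  15.3]
slat [301.1 225.6] 207 ctr [507.1  52.6] ang 7.8 rect [101.8  15.8]
slat [226.6 240.9] 645 ctr [477.5 246.6] ang 1.6 rect [ 43.9 107.3]
slat [246.9 243.1] 469 ctr [468.8 194.2] ang -6.0 rect [ 43.5 106.8]
slat [272.4 238.9] 384 ctr [476.2 128.2] ang 84.2 rect [65.6 44.2]
```

View pics/g1.png

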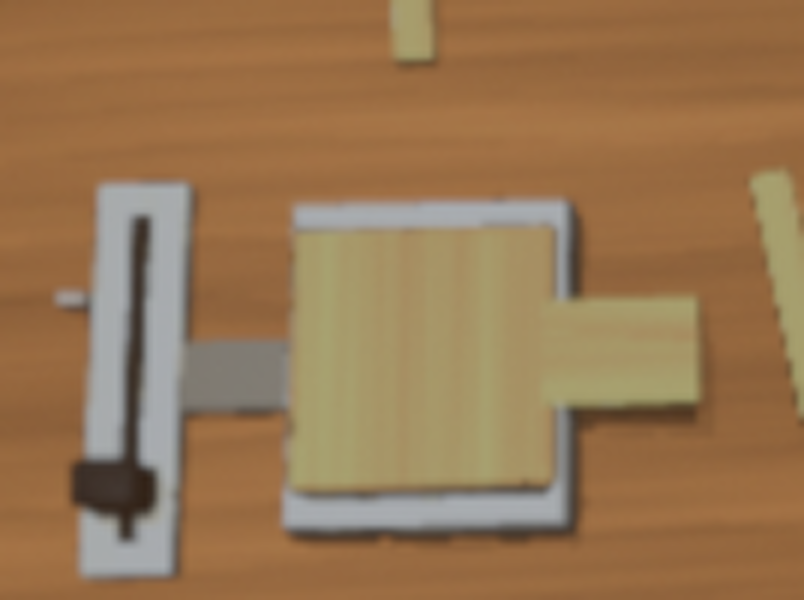

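View pics/g2.png

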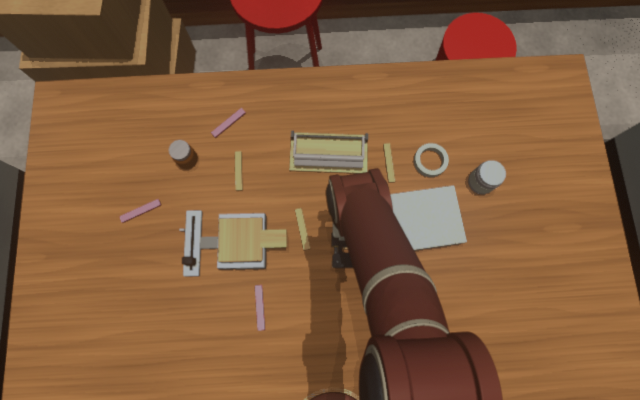

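```bash
python3 - <<'E'
from h import *
t=cams.camera("top");s=cams.camera("side")
crop(s,240,200,134,100,6,"g3.png")
f=lambda p,k,o:np.array(p)/k+np.array(o)
b=cast(t,f([(295,231),(556,227),(551,487),(290,489)],6,(170,180)),52);p=cast(t,f([(295,205),(570,201),(570,527),(284,532)],6,(170,180)),40)
p=cast(t,f([(295,204),(571,202),(572,528),(284,532)],6,(170,180)),40)
print("top board",b[:,:2].round(1).tolist(),b.mean(0).round(1),"plate",p[:,:2].round(1).tolist(),p.mean(0).round(1))
h=cast(t,f([(697,297),(697,404)],6,(170,180)),52);print(h.round(1))
a=lambda u:np.degrees(np.arctan2(u[1],u[0])).round(1)
print("edges x-dir angles: board",a(b[0]-b[3]),a(b[1]-b[2]),"plate",a(p[0]-p[3]),a(p[1]-p[2]),"cross",a(b[0]-b[1]),a(b[3]-b[2]),a(p[0]-p[1]),a(p[3]-p[2]), "handle",a(b.mean(0)-h.mean(0)))
E
```

```text
top board [[528.6, 256.8], [524.3, 147.3], [415.8, 152.2], [420.8, 259.2]] [472.4 203.9  52. ] plate [[542.8, 259.3], [537.2, 141.9], [399.8, 145.3], [404.6, 264.3]] [471.1 202.7  40. ]
[[491.3  89.3  52. ]
 [446.6  91.1  52. ]]
edges x-dir angles: board -1.3 -2.6 plate -2.1 -1.4 cross 87.7 87.3 87.3 87.7 handle 88.3
```

View pics/g3.png

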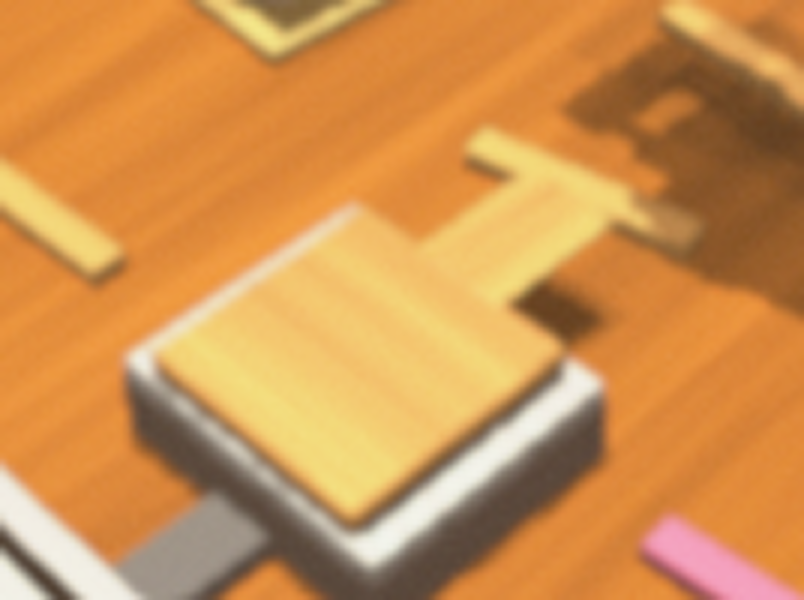

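Board is flat, grooved face down, within about 1 mm of the plate's middle and about 1° of square. Next the slats, beginning with the one at (347,228).

```bash
python3 - <<'E'
from h import *
def pl(goal,jaw): 
    plan(goal,Rg=Rdown(jaw))
g=P((493.4,-64.3),-5.5,-38,0,40); pl(g,-95.5)
E
```

```text
goal [455.6 -60.7  40. ] x,y,z [75.8 -9.2 17. ] |d| 78 r [93.1 -0.1  0.1] w 37.2 t 19.0
```

Emit:
step_arm --commands '[{"x":0,"y":-9,"z":14,"rx":93,"ry":0,"rz":0,"jaw":-0.2},{"x":0,"y":-9,"z":14,"rx":93,"ry":0,"rz":0,"jaw":-0.2},{"x":0,"y":-9,"z":14,"rx":93,"ry":0,"rz":0,"jaw":-0.2},{"x":0,"y":-9,"z":14,"rx":93,"ry":0,"rz":0,"jaw":-0.2},{"x":0,"y":-9,"z":14,"rx":93,"ry":0,"rz":0,"jaw":-0.2}]'

```text
t: 19.5
tcp_pos: [456.2, -56.1, 115.7]
eef_rot: [0.267, 0.655, 0.268, -0.654]
contact_force: [0.3, -0.9, -0.7]
width: 37.1
```

```bash
python3 - <<'E'
from h import *
info()
g=P((493.4,-64.3),-5.5,-38,0,40); plan(g,Rg=Rdown(-95.5))
E
```

```text
t 19.5 tcp [456.2 -56.1 115.7] w 37.1 F [ 0.3 -0.9 -0.7]
[[-0.     0.701 -0.714]
 [ 0.002 -0.714 -0.701]
 [-1.    -0.001 -0.001]]
q [ 0.1   0.42 -0.03  2.04  0.02  0.68 -0.74]
goal [455.6 -60.7  40. ] x,y,z [75.7  2.9  3.7] |d| 76 r [50.  -0.   0.1] w 37.1 t 19.5
```

Emit:
step_arm --commands '[{"x":10,"y":3,"z":4,"rx":50,"ry":0,"rz":0,"jaw":-0.2},{"x":30,"y":3,"z":4,"rx":50,"ry":0,"rz":0,"jaw":-0.2},{"x":50,"y":3,"z":4,"rx":50,"ry":0,"rz":0,"jaw":-0.2},{"x":60,"y":3,"z":4,"rx":50,"ry":0,"rz":0,"jaw":-0.2},{"x":60,"y":3,"z":4,"rx":50,"ry":0,"rz":0,"jaw":-0.2}]'

```text
t: 20.0
tcp_pos: [454.3, -60.8, 54.2]
eef_rot: [-0.009, -0.706, -0.01, 0.708]
contact_force: [0.3, 0.1, 0.9]
width: 37.1
```

Emit:
step_arm --commands '[{"x":0,"y":0,"z":0,"rx":7,"ry":0,"rz":0,"jaw":-0.2},{"x":0,"y":0,"z":0,"rx":7,"ry":0,"rz":0,"jaw":-0.2},{"x":0,"y":0,"z":0,"rx":7,"ry":0,"rz":0,"jaw":-0.2}]'

```text
t: 20.3
tcp_pos: [455.4, -62.2, 55.7]
eef_rot: [0.032, -0.706, 0.031, 0.707]
contact_force: [-0.2, -0.3, -0.2]
width: 37.0
```

```bash
python3 - <<'E'
from h import *
info()
w=cams.camera("wrist");cv2.imwrite("pics/g4.png",w["color"][:,:,::-1])
g=P((493.4,-64.3),-5.5,-38,0,-31); plan(g,Rg=Rdown(-95.5))
E
```

```text
t 20.3 tcp [455.4 -62.2  55.7] w 37.0 F [-0.2 -0.3 -0.2]
[[-0.    -0.089 -0.996]
 [ 0.001 -0.996  0.089]
 [-1.    -0.001  0.   ]]
q [-0.06  0.53  0.21  2.1  -0.21  0.52 -1.35]
goal [455.6 -60.7 -31. ] x,y,z [86.8 -1.9  0. ] |d| 87 r [0.3 0.  0. ] w 37.3 t 20.35
```

View pics/g4.png

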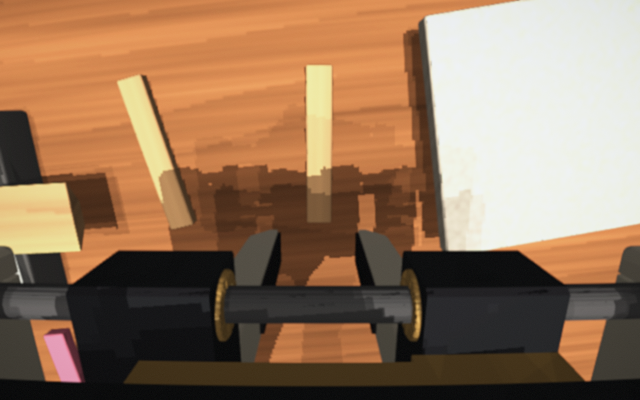

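```bash
python3 - <<'E'
from h import *
w=cams.camera("wrist");print(cast(w,[(319,65),(318.5,222),(307,222),(330,222)],10).round(1))
for z in (20,30): print(proj(w,[P((455,-62),0,0,0,z)]))
E
```

```text
[[550.6 -71.4  10. ]
 [442.1 -61.4  10. ]
 [442.8 -53.   10. ]
 [441.3 -69.8  10. ]]
[[317.68260435 208.87715836]]
[[317.6656308  213.07317677]]
```

Emit:
step_arm --commands '[{"x":30,"y":0,"z":0,"rx":0,"ry":0,"rz":0,"jaw":-0.2},{"x":55,"y":0,"z":0,"rx":0,"ry":0,"rz":0,"jaw":-0.2},{"x":72,"y":0,"z":0,"rx":0,"ry":0,"rz":0,"jaw":-0.2},{"x":80,"y":0,"z":0,"rx":0,"ry":0,"rz":0,"jaw":-0.2},{"x":80,"y":0,"z":0,"rx":0,"ry":0,"rz":0,"jaw":-0.2}]'

```text
t: 20.9
tcp_pos: [454.7, -64.1, -24.7]
eef_rot: [0.034, -0.706, 0.033, 0.707]
contact_force: [0.2, -0.9, 0.5]
width: 37.3
```

Emit:
step_arm --commands '[{"x":3,"y":0,"z":0,"rx":0,"ry":0,"rz":0,"jaw":-0.2},{"x":6,"y":0,"z":0,"rx":0,"ry":0,"rz":0,"jaw":-0.2},{"x":6,"y":0,"z":0,"rx":0,"ry":0,"rz":0,"jaw":-0.2}]'

```text
t: 21.2
tcp_pos: [455.5, -64.3, -29.8]
eef_rot: [-0.034, 0.707, -0.034, -0.706]
contact_force: [-0.2, 0.1, 0.2]
width: 37.1
```

```bash
python3 - <<'E'
from h import *
info()
s=cams.camera("side");crop(s,300,170,120,90,6.6,"g5.png")
E
```

```text
t 21.2 tcp [455.5 -64.3 -29.8] w 37.1 F [-0.2  0.1  0.2]
[[ 0.001 -0.095 -0.995]
 [ 0.    -0.995  0.095]
 [-1.    -0.    -0.001]]
q [ 0.01  0.7   0.12  2.16 -0.27  0.3  -1.3 ]
```

View pics/g5.png

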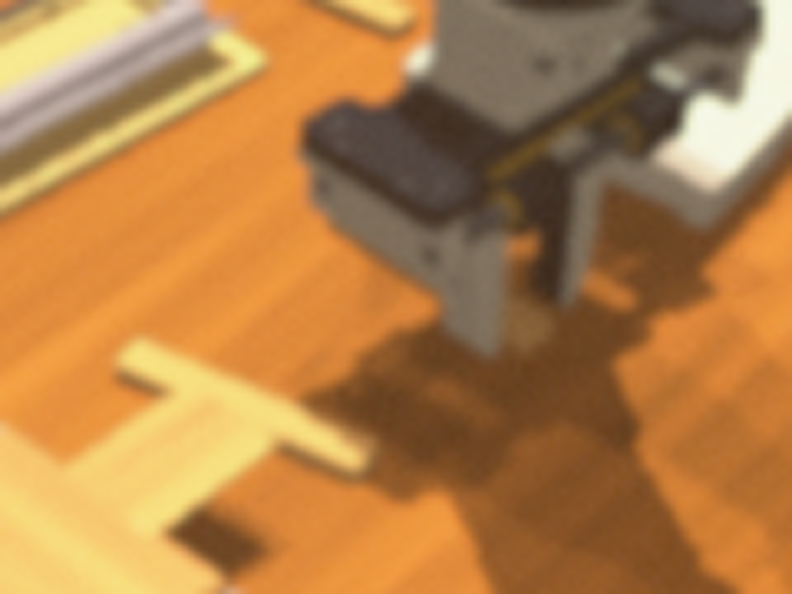

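Emit:
step_arm --commands '[{"x":1,"y":-1,"z":0,"rx":0,"ry":0,"rz":0,"jaw":-0.2},{"x":2,"y":-1,"z":0,"rx":0,"ry":0,"rz":0,"jaw":-1},{"x":2,"y":-1,"z":0,"rx":0,"ry":0,"rz":0,"jaw":-1},{"x":2,"y":-1,"z":0,"rx":0,"ry":0,"rz":0,"jaw":-1},{"x":2,"y":-1,"z":0,"rx":0,"ry":0,"rz":0,"jaw":-1}]' --newtons 20

```text
t: 21.75
tcp_pos: [455.3, -63.4, -32.1]
eef_rot: [-0.034, 0.706, -0.034, -0.706]
contact_force: [-0.3, -0.5, 0.3]
width: 17.5
```

Emit:
step_arm --commands '[{"x":-8,"y":0,"z":0,"rx":0,"ry":0,"rz":0,"jaw":-1},{"x":-20,"y":0,"z":0,"rx":0,"ry":0,"rz":0,"jaw":-1},{"x":-40,"y":0,"z":0,"rx":0,"ry":0,"rz":0,"jaw":-1},{"x":-40,"y":0,"z":0,"rx":0,"ry":0,"rz":0,"jaw":-1}]' --newtons 20

```text
t: 22.15
tcp_pos: [457.0, -63.7, 10.0]
eef_rot: [-0.034, 0.708, -0.034, -0.705]
contact_force: [0.1, -0.3, 0.3]
width: 17.7
```

```bash
python3 - <<'E'
from h import *
info()
w=cams.camera("wrist");cv2.imwrite("pics/g6.png",w["color"][:,:,::-1])
s=cams.camera("side");crop(s,300,170,120,90,6.6,"g7.png")
E
```

```text
t 22.15 tcp [457.  -63.7  10. ] w 17.7 F [ 0.1 -0.3  0.3]
[[ 0.005 -0.095 -0.995]
 [-0.001 -0.995  0.095]
 [-1.     0.    -0.005]]
q [-0.02  0.62  0.17  2.14 -0.25  0.4  -1.32]
```

View pics/g6.png

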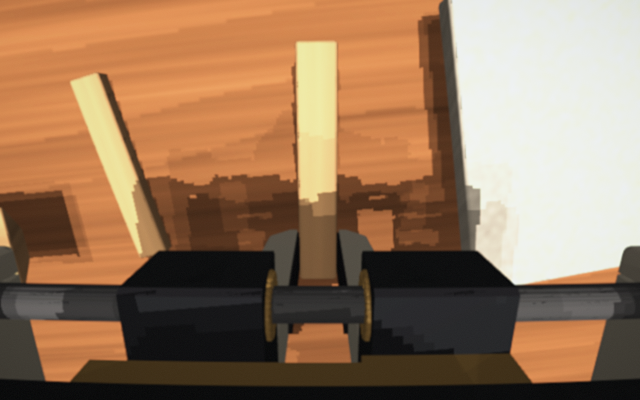

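View pics/g7.png

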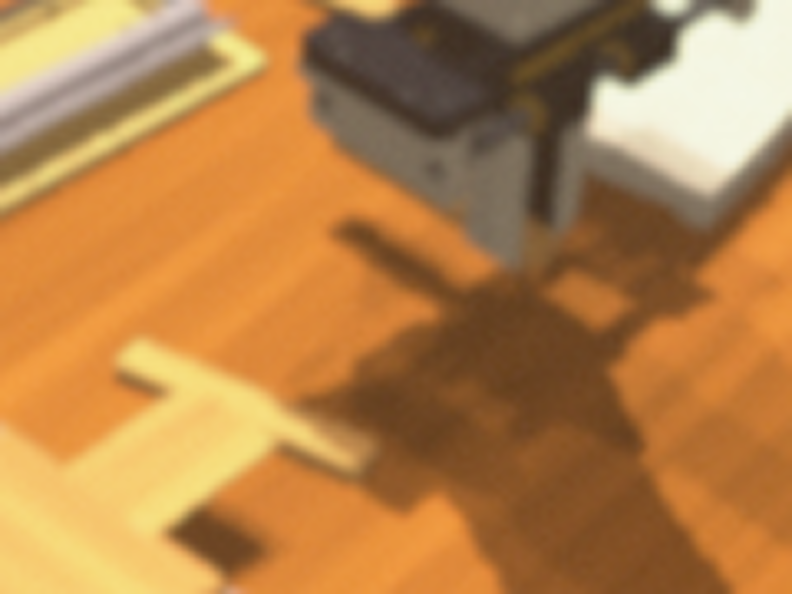

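```bash
cat >> h.py <<'E'
H=(684.0,-29.2);HA=-5.3
E
python3 - <<'E'
from h import *
info();plan(P(H,HA,-140,-21,0),Rg=Rdown(HA-90));plan(P(H,HA,-140,-21,-22),Rg=Rdown(HA-90))
E
```

```text
t 22.25 tcp [455.6 -63.3   8.3] w 17.7 F [-0.3  0.2  0.3]
[[ 0.001 -0.095 -0.995]
 [-0.    -0.995  0.095]
 [-1.    -0.    -0.001]]
q [-0.02  0.62  0.17  2.14 -0.25  0.4  -1.32]
goal [542.7 -37.2   0. ] x,y,z [  8.4 -34.3 -84.2] |d| 91 r [-0.2 -0.1  0. ] w 17.7 t 22.25
goal [542.7 -37.2 -22. ] x,y,z [ 30.4 -34.3 -84.1] |d| 96 r [-0.2 -0.1  0. ] w 17.7 t 22.25
```

Emit:
step_arm --commands '[{"x":0,"y":-15,"z":-30,"rx":0,"ry":0,"rz":0,"jaw":-1},{"x":0,"y":-34,"z":-65,"rx":0,"ry":0,"rz":0,"jaw":-1},{"x":8,"y":-34,"z":-84,"rx":0,"ry":0,"rz":0,"jaw":-1},{"x":22,"y":-34,"z":-84,"rx":0,"ry":0,"rz":0,"jaw":-1},{"x":26,"y":-34,"z":-84,"rx":0,"ry":0,"rz":0,"jaw":-1}]'

```text
t: 22.75
tcp_pos: [540.7, -37.1, -20.2]
eef_rot: [0.034, -0.705, 0.033, 0.708]
contact_force: [-0.1, -0.9, -0.5]
width: 18.0
```

Emit:
step_arm --commands '[{"x":4,"y":0,"z":0,"rx":0,"ry":0,"rz":0,"jaw":-1},{"x":4,"y":0,"z":0,"rx":0,"ry":0,"rz":0,"jaw":-1}]'

```text
t: 22.95
tcp_pos: [541.0, -37.7, -22.7]
eef_rot: [0.034, -0.706, 0.034, 0.707]
contact_force: [0.1, 0.5, -0.5]
width: 17.9
```

```bash
python3 - <<'E'
from h import *
info()
w=cams.camera("wrist");cv2.imwrite("pics/g8.png",w["color"][:,:,::-1])
s=cams.camera("side");crop(s,240,130,160,120,5,"g9.png")
t=cams.camera("top");crop(t,270,110,134,100,6,"g10.png")
E
```

```text
t 22.95 tcp [541.  -37.7 -22.7] w 17.9 F [ 0.1  0.5 -0.5]
[[-0.002 -0.096 -0.995]
 [ 0.    -0.995  0.096]
 [-1.     0.     0.002]]
q [-0.09  0.75  0.18  1.93 -0.26  0.49 -1.39]
```

View pics/g8.png

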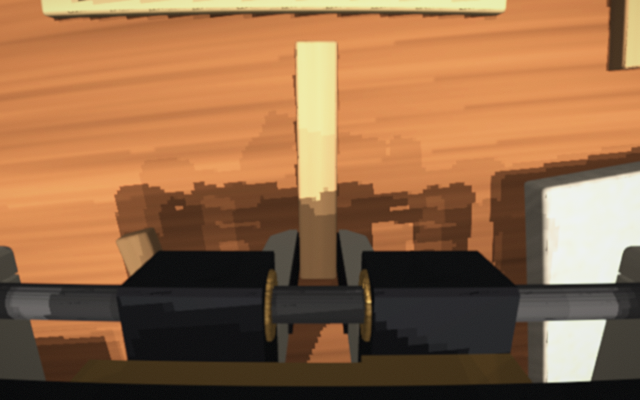

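View pics/g9.png

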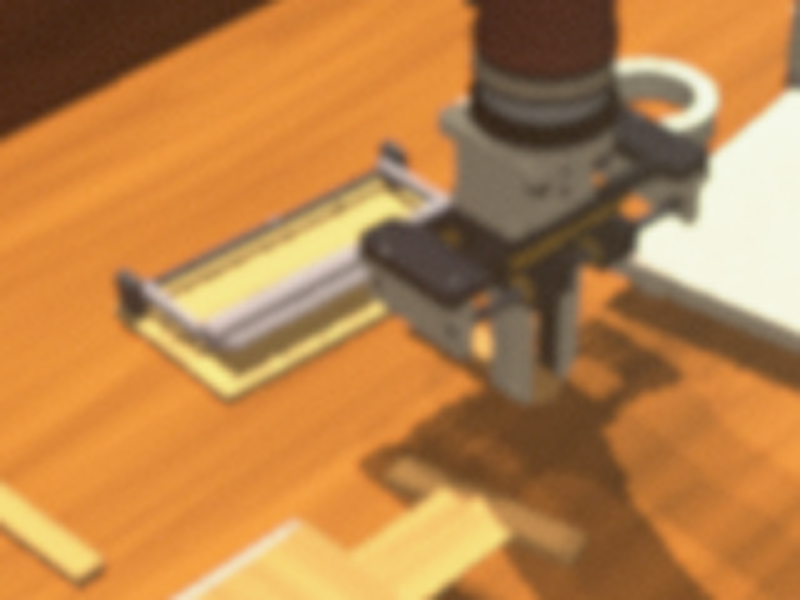

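View pics/g10.png

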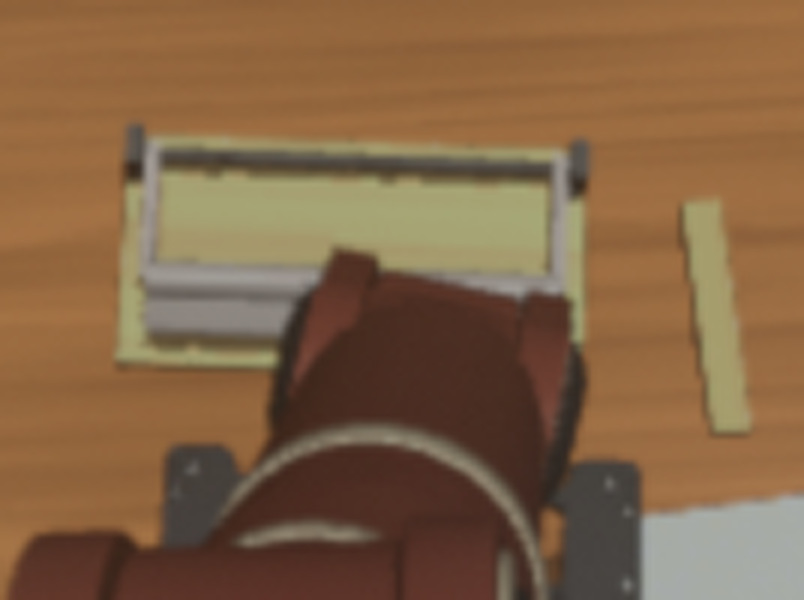

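```bash
python3 - <<'E'
from h import *
w=cams.camera("wrist")
print(cast(w,[(43,14),(507,12)],8).round(1), cast(w,[(297,41),(337,41)],19.5).round(1))
print(P(H,HA,-35,105),P(H,HA,-35,-105), P(H,HA,-45,-21))
E
```

```text
[[ 664.9   77.6    8. ]
 [ 644.6 -132.5    8. ]] [[638.4 -37.4  19.5]
 [636.8 -54.3  19.5]]
[658.84854725  78.58406387   0.        ] [ 639.45072388 -130.51812275    0.        ] [637.25260625 -45.95354223   0.        ]
```

```bash
cat >> h.py <<'E'
H=(687.0,-30.0);HA=-5.4
E
python3 - <<'E'
from h import *
plan(P(H,HA,-58,-21,-22.5),Rg=Rdown(HA-90))
E
```

```text
goal [627.3 -45.4 -22.5] x,y,z [  1.   -0.3 -85.3] |d| 85 r [-0.1 -0.   0. ] w 17.7 t 23.15
```

Emit:
step_arm --commands '[{"x":0,"y":0,"z":-10,"rx":0,"ry":0,"rz":0,"jaw":-1},{"x":0,"y":0,"z":-22,"rx":0,"ry":0,"rz":0,"jaw":-1},{"x":0,"y":0,"z":-34,"rx":0,"ry":0,"rz":0,"jaw":-1},{"x":0,"y":0,"z":-44,"rx":0,"ry":0,"rz":0,"jaw":-1},{"x":0,"y":0,"z":-52,"rx":0,"ry":0,"rz":0,"jaw":-1}]'

```text
t: 23.65
tcp_pos: [591.4, -42.1, -23.0]
eef_rot: [0.034, -0.704, 0.033, 0.709]
contact_force: [-2.3, -0.1, -0.7]
width: 17.8
```

```bash
python3 - <<'E'
from h import *
plan(P(H,HA,-58,-21,-22.5),Rg=Rdown(HA-90));info()
w=cams.camera("wrist");cv2.imwrite("pics/h1.png",w["color"][:,:,::-1])
E
```

```text
goal [627.3 -45.4 -22.5] x,y,z [ -0.7  -0.  -36.1] |d| 36 r [-0.1  0.4  0. ] w 17.8 t 23.65
t 23.65 tcp [591.4 -42.1 -23. ] w 17.8 F [-2.3 -0.1 -0.7]
[[-0.007 -0.095 -0.995]
 [ 0.001 -0.995  0.095]
 [-1.    -0.     0.007]]
q [-0.09  0.8   0.2   1.78 -0.25  0.6  -1.4 ]
```

View pics/h1.png

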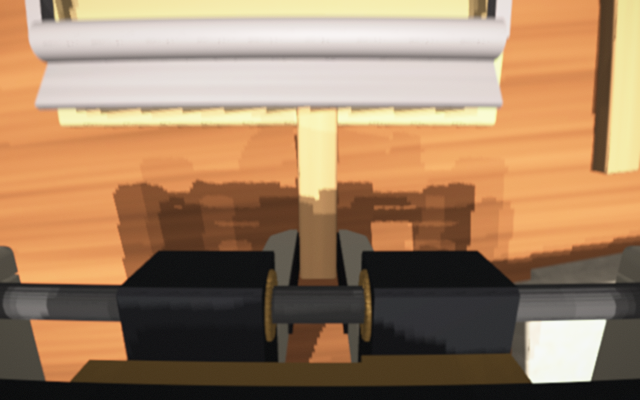

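Emit:
step_arm --commands '[{"x":0,"y":0,"z":-9,"rx":0,"ry":0,"rz":0,"jaw":-1},{"x":0,"y":0,"z":-18,"rx":0,"ry":0,"rz":0,"jaw":-1},{"x":0,"y":0,"z":-27,"rx":0,"ry":0,"rz":0,"jaw":-1},{"x":0,"y":0,"z":-35,"rx":0,"ry":0,"rz":0,"jaw":-1},{"x":1,"y":0,"z":-35,"rx":0,"ry":0,"rz":0,"jaw":-1}]'

```text
t: 24.2
tcp_pos: [631.6, -46.1, -22.7]
eef_rot: [-0.034, 0.708, -0.034, -0.705]
contact_force: [0.7, -0.2, -1.5]
width: 17.5
```

```bash
python3 - <<'E'
from h import *
plan(P(H,HA,-58,-21,-24),Rg=Rdown(HA-90));info()
w=cams.camera("wrist");cv2.imwrite("pics/h2.png",w["color"][:,:,::-1])
t=cams.camera("top");crop(t,270,110,134,100,6,"h3.png")
s=cams.camera("side");crop(s,240,130,160,120,5,"h4.png")
E
```

```text
goal [627.3 -45.4 -24. ] x,y,z [ 1.3 -0.3  4.3] |d| 5 r [-0.1 -0.3 -0. ] w 17.5 t 24.2
t 24.2 tcp [631.6 -46.1 -22.7] w 17.5 F [ 0.7 -0.2 -1.5]
[[ 0.004 -0.095 -0.995]
 [-0.001 -0.995  0.095]
 [-1.     0.    -0.004]]
q [-0.08  0.84  0.2   1.67 -0.25  0.66 -1.41]
```

View pics/h2.png

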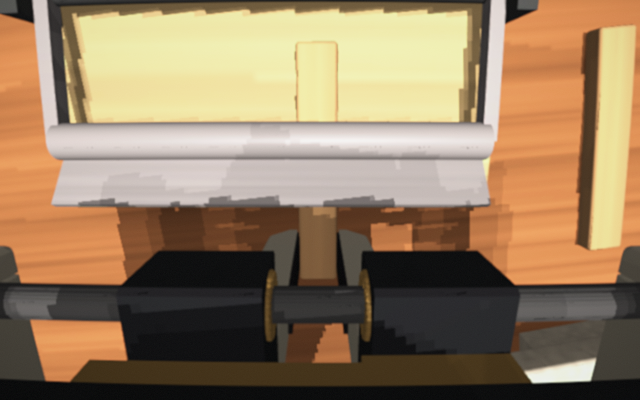

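View pics/h4.png

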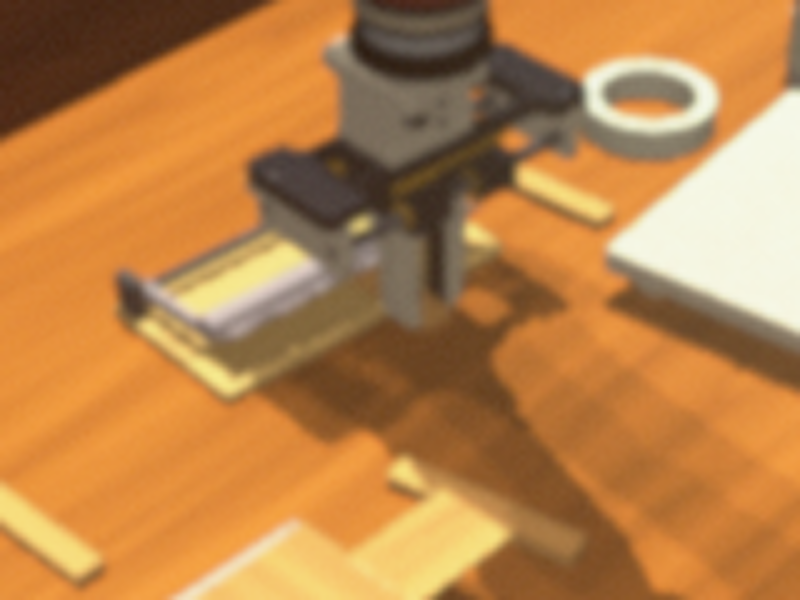

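```bash
python3 - <<'E'
from h import *
w=cams.camera("wrist")
f=cast(w,[(316.5,41)],19)[0]
a=np.radians(HA);u=np.array([np.cos(a),np.sin(a)]);v=np.array([-u[1],u[0]])
print(f,"local",(f[:2]-H)@u,(f[:2]-H)@v)
for z in (15,20,25): print(z,[((p[:2]-H)@u).round(1) for p in cast(w,[(316,123),(316,158),(316,206)],z)])
c=cast(w,[(63,9),(482,9)],8); print(c,[((p[:2]-H)@u).round(1) for p in c])
info()
E
```

```text
[725.26803633 -53.8802399   19.        ] local 40.34553053314966 -20.17291819439128
15 [np.float64(6.1), np.float64(-9.8), np.float64(-32.9)]
20 [np.float64(6.4), np.float64(-9.1), np.float64(-31.5)]
25 [np.float64(6.6), np.float64(-8.4), np.float64(-30.1)]
[[ 753.21750419   58.7685857     8.        ]
 [ 734.27640985 -128.92059226    8.        ]] [np.float64(57.6), np.float64(56.4)]
t 24.4 tcp [629.7 -45.9 -22.8] w 18.0 F [ 0.2 -1.  -1.7]
[[ 0.002 -0.095 -0.995]
 [-0.    -0.995  0.095]
 [-1.     0.    -0.002]]
q [-0.08  0.84  0.2   1.67 -0.25  0.66 -1.41]
```

Emit:
step_arm --commands '[{"x":0,"y":0,"z":4,"rx":0,"ry":0,"rz":0,"jaw":-1},{"x":1.5,"y":0,"z":4,"rx":0,"ry":0,"rz":0,"jaw":-1},{"x":1.5,"y":0,"z":4,"rx":0,"ry":0,"rz":0,"jaw":-0.4},{"x":1.5,"y":0,"z":4,"rx":0,"ry":0,"rz":0,"jaw":-0.4},{"x":1.5,"y":0,"z":4,"rx":0,"ry":0,"rz":0,"jaw":-0.4}]'

```text
t: 24.9
tcp_pos: [624.7, -45.4, -24.5]
eef_rot: [0.034, -0.706, 0.034, 0.706]
contact_force: [0.2, -1.0, 0.1]
width: 27.6
```

Emit:
step_arm --commands '[{"x":-30,"y":0,"z":0,"rx":0,"ry":0,"rz":0,"jaw":-0.4},{"x":-60,"y":0,"z":20,"rx":0,"ry":0,"rz":0,"jaw":-0.4},{"x":-70,"y":0,"z":50,"rx":0,"ry":0,"rz":0,"jaw":-0.2},{"x":-70,"y":0,"z":50,"rx":0,"ry":0,"rz":0,"jaw":-0.2}]'

```text
t: 25.3
tcp_pos: [572.0, -40.5, 47.1]
eef_rot: [0.034, -0.706, 0.034, 0.707]
contact_force: [-0.4, 0.0, 0.7]
width: 36.3
```

```bash
python3 - <<'E'
from h import *
info()
w=cams.camera("wrist");cv2.imwrite("pics/h5.png",w["color"][:,:,::-1])
t=cams.camera("top");cv2.imwrite("pics/h6.png",t["color"][:,:,::-1])
E
python3 meas.py|grep slat
```

```text
t 25.3 tcp [572.  -40.5  47.1] w 36.3 F [-0.4  0.   0.7]
[[-0.002 -0.096 -0.995]
 [ 0.001 -0.995  0.096]
 [-1.    -0.001  0.002]]
q [-0.11  0.67  0.23  1.8  -0.23  0.69 -1.42]
slat [306.2 145.2] 277 ctr [727.7  28.2] ang 87.9 rect [54.7 40.5]
slat [291.8 157.7] 94 ctr [694.2  69. ] ang -0.8 rect [16.1 83.1]
slat [388.8 162.4] 223 ctr [ 666.6 -191.7] ang 2.1 rect [106.3  15.8]
slat [237.7 170. ] 218 ctr [667.7 215.5] ang 0.8 rect [105.1  15.3]
slat [226.5 241. ] 636 ctr [477.4 246.8] ang 1.8 rect [ 43.9 107.3]
slat [246.9 243.2] 473 ctr [468.7 194.3] ang -6.2 rect [ 41.2 106.8]
```

View pics/h5.png

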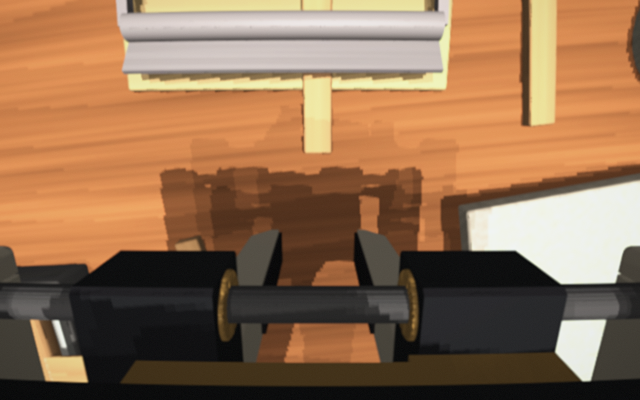

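View pics/h6.png

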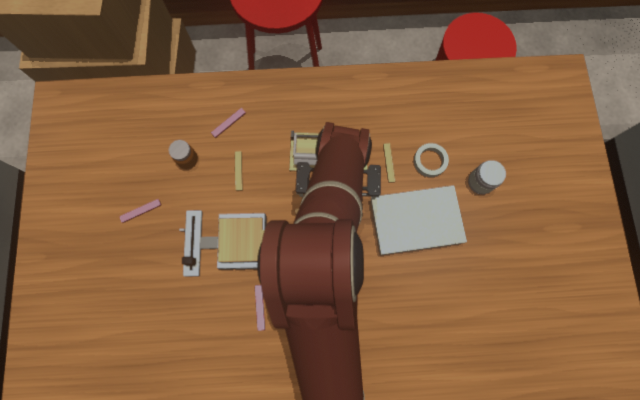

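```bash
python3 - <<'E'
from h import *
plan(P((498,50.6),9.5,-38,0,60),Rg=Rdown(-80.5))
E
```

```text
goal [460.5  44.3  60. ] x,y,z [-14.6 -73.6 122.6] |d| 144 r [-15.   -0.1   0. ] w 37.2 t 25.45
```

Emit:
step_arm --commands '[{"x":-15,"y":-20,"z":40,"rx":-5,"ry":0,"rz":0,"jaw":-0.3},{"x":-15,"y":-45,"z":80,"rx":-10,"ry":0,"rz":0,"jaw":-0.3},{"x":-15,"y":-74,"z":115,"rx":-15,"ry":0,"rz":0,"jaw":-0.3},{"x":-15,"y":-74,"z":122,"rx":-15,"ry":0,"rz":0,"jaw":-0.4},{"x":-15,"y":-74,"z":122,"rx":-15,"ry":0,"rz":0,"jaw":-0.4}]'

```text
t: 25.95
tcp_pos: [460.4, 45.3, 60.1]
eef_rot: [-0.059, -0.704, -0.059, 0.705]
contact_force: [0.3, -0.1, 0.8]
width: 27.8
```

Emit:
step_arm --commands '[{"x":0,"y":0,"z":0,"rx":0,"ry":0,"rz":0,"jaw":-0.4},{"x":0,"y":0,"z":0,"rx":0,"ry":0,"rz":0,"jaw":-0.4}]'

```text
t: 26.15
tcp_pos: [462.6, 43.4, 60.3]
eef_rot: [0.058, 0.705, 0.057, -0.704]
contact_force: [0.2, -0.3, 0.9]
width: 28.0
```

```bash
python3 - <<'E'
from h import *
info()
w=cams.camera("wrist");cv2.imwrite("pics/i1.png",w["color"][:,:,::-1]);info()
E
```

```text
t 26.15 tcp [462.6  43.4  60.3] w 28.0 F [ 0.2 -0.3  0.9]
[[ 0.002  0.163 -0.987]
 [-0.001 -0.987 -0.163]
 [-1.     0.001 -0.002]]
q [-0.26  0.53  0.17  2.09 -0.17  0.54 -1.38]
t 26.2 tcp [462.2  43.4  60.3] w 27.8 F [-0.1 -0.6  0.2]
[[ 0.001  0.163 -0.987]
 [-0.001 -0.987 -0.163]
 [-1.     0.001 -0.001]]
q [-0.26  0.53  0.17  2.09 -0.17  0.54 -1.38]
```

View pics/i1.png

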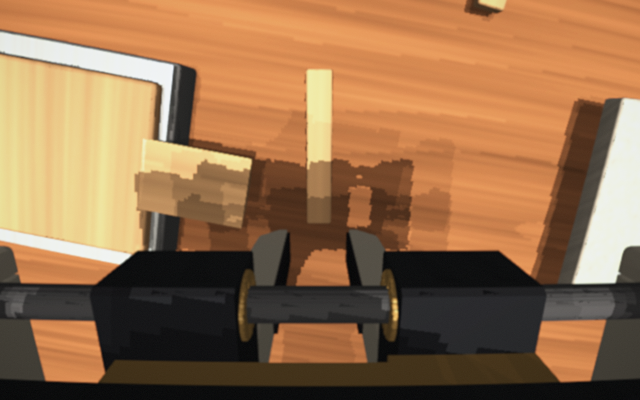

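Emit:
step_arm --commands '[{"x":30,"y":0,"z":0,"rx":0,"ry":0,"rz":0,"jaw":-0.4},{"x":60,"y":0,"z":0,"rx":0,"ry":0,"rz":0,"jaw":-0.4},{"x":80,"y":0,"z":0,"rx":0,"ry":0,"rz":0,"jaw":-0.4},{"x":88,"y":0,"z":0,"rx":0,"ry":0,"rz":0,"jaw":-0.4},{"x":91,"y":0,"z":0,"rx":0,"ry":0,"rz":0,"jaw":-0.4}]'

```text
t: 26.7
tcp_pos: [460.9, 44.0, -31.4]
eef_rot: [-0.058, -0.704, -0.058, 0.705]
contact_force: [0.1, 0.5, -0.3]
width: 27.9
```

Emit:
step_arm --commands '[{"x":1,"y":0,"z":0,"rx":0,"ry":0,"rz":0,"jaw":-0.4},{"x":1,"y":0,"z":0,"rx":0,"ry":0,"rz":0,"jaw":-1},{"x":1,"y":0,"z":0,"rx":0,"ry":0,"rz":0,"jaw":-1},{"x":1,"y":0,"z":0,"rx":0,"ry":0,"rz":0,"jaw":-1},{"x":1,"y":0,"z":0,"rx":0,"ry":0,"rz":0,"jaw":-1}]' --newtons 20

```text
t: 27.2
tcp_pos: [461.4, 44.7, -30.8]
eef_rot: [0.059, 0.705, 0.059, -0.704]
contact_force: [-0.7, 0.2, 5.6]
width: 17.7
```

Emit:
step_arm --commands '[{"x":-10,"y":0,"z":0,"rx":0,"ry":0,"rz":0,"jaw":-1},{"x":-35,"y":0,"z":0,"rx":0,"ry":0,"rz":0,"jaw":-1},{"x":-50,"y":0,"z":0,"rx":0,"ry":0,"rz":0,"jaw":-1}]'

```text
t: 27.5
tcp_pos: [460.8, 44.7, 19.9]
eef_rot: [0.059, 0.705, 0.059, -0.704]
contact_force: [0.6, 0.0, 0.9]
width: 17.6
```

```bash
python3 - <<'E'
from h import *
info();plan(P(H,HA,-142,21,-5),Rg=Rdown(HA-90));plan(P(H,HA,-142,21,-23),Rg=Rdown(HA-90))
w=cams.camera("wrist");cv2.imwrite("pics/i2.png",w["color"][:,:,::-1])
E
```

```text
t 27.5 tcp [460.8  44.7  19.9] w 17.6 F [0.6 0.  0.9]
[[ 0.001  0.166 -0.986]
 [ 0.    -0.986 -0.166]
 [-1.    -0.    -0.001]]
q [-0.24  0.6   0.14  2.12 -0.19  0.43 -1.35]
goal [547.6   4.3  -5. ] x,y,z [ 25.   54.2 -78.9] |d| 99 r [14.9 -0.   0. ] w 17.6 t 27.5
goal [547.6   4.3 -23. ] x,y,z [ 43.   54.2 -78.9] |d| 105 r [14.9 -0.   0. ] w 17.6 t 27.5
```

View pics/i2.png

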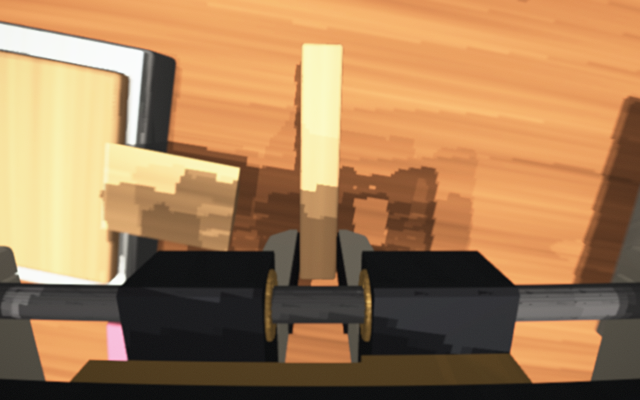

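Emit:
step_arm --commands '[{"x":0,"y":20,"z":-25,"rx":7,"ry":0,"rz":0,"jaw":-1},{"x":0,"y":45,"z":-55,"rx":15,"ry":0,"rz":0,"jaw":-1},{"x":10,"y":54,"z":-79,"rx":15,"ry":0,"rz":0,"jaw":-1},{"x":30,"y":54,"z":-79,"rx":15,"ry":0,"rz":0,"jaw":-1},{"x":42,"y":54,"z":-79,"rx":15,"ry":0,"rz":0,"jaw":-1}]'

```text
t: 28.05
tcp_pos: [546.9, 4.4, -24.9]
eef_rot: [0.034, -0.706, 0.034, 0.707]
contact_force: [-0.6, -0.4, -0.1]
width: 17.6
```

Emit:
step_arm --commands '[{"x":0,"y":0,"z":0,"rx":0,"ry":0,"rz":0,"jaw":-1},{"x":0,"y":0,"z":0,"rx":0,"ry":0,"rz":0,"jaw":-1}]'

```text
t: 28.25
tcp_pos: [546.6, 4.7, -23.6]
eef_rot: [0.034, -0.706, 0.034, 0.707]
contact_force: [-0.1, 0.1, -0.4]
width: 18.1
```

```bash
python3 - <<'E'
from h import *
info();plan(P(H,HA,-60,21,-23),Rg=Rdown(HA-90))
w=cams.camera("wrist");cv2.imwrite("pics/i3.png",w["color"][:,:,::-1])
E
```

```text
t 28.25 tcp [546.6   4.7 -23.6] w 18.1 F [-0.1  0.1 -0.4]
[[-0.001 -0.095 -0.995]
 [ 0.    -0.995  0.095]
 [-1.    -0.     0.001]]
q [-0.17  0.76  0.19  1.92 -0.28  0.5  -1.45]
goal [629.2  -3.4 -23. ] x,y,z [ -0.8   0.3 -83.1] |d| 83 r [-0.   0.1  0. ] w 18.1 t 28.25
```

View pics/i3.png

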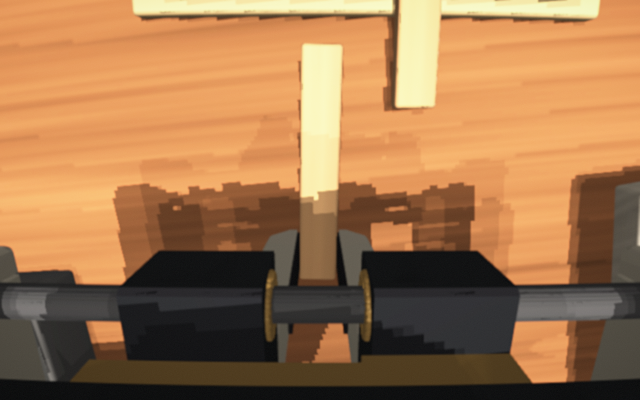

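Emit:
step_arm --commands '[{"x":-1,"y":0,"z":-12,"rx":-0.7,"ry":0,"rz":0,"jaw":-1},{"x":-1,"y":0,"z":-26,"rx":-0.7,"ry":0,"rz":0,"jaw":-1},{"x":-1,"y":0,"z":-38,"rx":-0.7,"ry":0,"rz":0,"jaw":-1},{"x":-1,"y":0,"z":-49,"rx":-0.7,"ry":0,"rz":0,"jaw":-1},{"x":-1,"y":0,"z":-58,"rx":-0.7,"ry":0,"rz":0,"jaw":-1}]'

```text
t: 28.8
tcp_pos: [604.9, -0.7, -21.9]
eef_rot: [0.029, -0.706, 0.029, 0.707]
contact_force: [-1.7, 0.1, -0.6]
width: 17.5
```

Emit:
step_arm --commands '[{"x":0,"y":0,"z":-8,"rx":0,"ry":0,"rz":0,"jaw":-1},{"x":0,"y":0,"z":-16,"rx":0,"ry":0,"rz":0,"jaw":-1},{"x":0,"y":0,"z":-23,"rx":0,"ry":0,"rz":0,"jaw":-1},{"x":0,"y":0,"z":-25,"rx":0,"ry":0,"rz":0,"jaw":-1},{"x":0,"y":0,"z":-25,"rx":0,"ry":0,"rz":0,"jaw":-1}]'

```text
t: 29.3
tcp_pos: [631.1, -3.3, -22.5]
eef_rot: [-0.029, 0.707, -0.029, -0.706]
contact_force: [0.5, -0.5, -1.2]
width: 17.6
```

```bash
cat >> h.py <<'E'
def hl(p):
    a=np.radians(HA);u=np.array([np.cos(a),np.sin(a)]);v=np.array([-u[1],u[0]]);d=np.asarray(p)[:2]-H; return np.array([d@u,d@v]).round(1)
E
python3 - <<'E'
from h import *
info();plan(P(H,HA,-60,21,-23),Rg=Rdown(HA-90))
w=cams.camera("wrist");cv2.imwrite("pics/i4.png",w["color"][:,:,::-1])
E
```

```text
t 29.3 tcp [631.1  -3.3 -22.5] w 17.6 F [ 0.5 -0.5 -1.2]
[[ 0.002 -0.083 -0.997]
 [-0.    -0.997  0.083]
 [-1.     0.    -0.002]]
q [-0.15  0.84  0.21  1.67 -0.26  0.66 -1.46]
goal [629.2  -3.4 -23. ] x,y,z [0.5 0.3 1.8] |d| 2 r [ 0.6 -0.1 -0. ] w 17.6 t 29.3
```

View pics/i4.png

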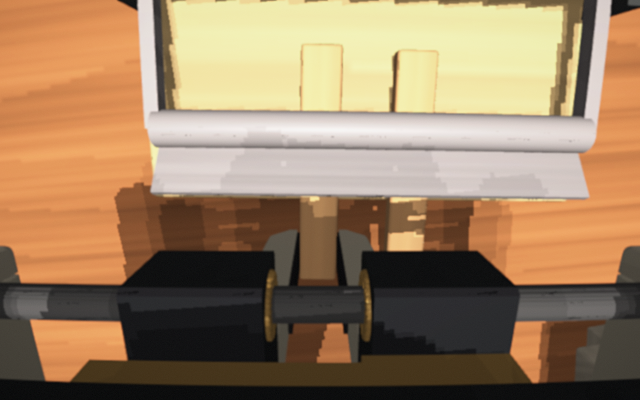

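```bash
python3 - <<'E'
from h import *
w=cams.camera("wrist")
for n,p in (("new",(321,45)),("old",(417,51)),("barfar",(321,112)),("lip",(321,194)),("plateL",(160,0))): print(n,hl(cast(w,[p],18)[0]))
info()
E
```

```text
new [36.1 21.7]
old [ 34.4 -19.5]
barfar [ 8.2 21.3]
lip [-29.2  20.8]
plateL [53.7 89.4]
t 29.4 tcp [631.   -3.2 -22.4] w 17.9 F [-0.7  0.4 -0.2]
[[ 0.002 -0.083 -0.997]
 [-0.    -0.997  0.083]
 [-1.     0.    -0.002]]
q [-0.15  0.84  0.21  1.67 -0.26  0.66 -1.46]
```

Emit:
step_arm --commands '[{"x":1,"y":0,"z":0,"rx":0,"ry":0,"rz":0,"jaw":-1},{"x":1,"y":0,"z":0,"rx":0,"ry":0,"rz":0,"jaw":-0.5},{"x":1,"y":0,"z":0,"rx":0,"ry":0,"rz":0,"jaw":-0.5},{"x":1,"y":0,"z":0,"rx":0,"ry":0,"rz":0,"jaw":-0.5},{"x":-20,"y":0,"z":0,"rx":0,"ry":0,"rz":0,"jaw":-0.5}]'

```text
t: 29.9
tcp_pos: [627.2, -2.9, -5.0]
eef_rot: [0.029, -0.704, 0.029, 0.709]
contact_force: [-1.0, 0.5, 0.3]
width: 23.2
```

```bash
python3 meas.py|grep slat; python3 - <<'E'
from h import *
plan(P((667.5,215.4),0.8,-38,0,70),Rg=Rdown(-89.2))
E
```

```text
slat [350.5 146.6] 255 ctr [717.2 -91.8] ang -75.9 rect [60.4 40.4]
slat [388.8 162.4] 224 ctr [ 666.5 -191.7] ang 2.1 rect [106.2  15.8]
slat [237.7 170. ] 219 ctr [667.6 215.5] ang 0.8 rect [105.1  15.3]
slat [226.6 240.9] 645 ctr [477.4 246.7] ang 1.6 rect [ 43.6 108. ]
slat [241.9 251.8] 140 ctr [447.1 207.6] ang 6.8 rect [25.6 59.9]
goal [629.5 214.9  70. ] x,y,z [ -70.  -217.2   19.7] |d| 229 r [-5.6 -0.1  0. ] w 23.2 t 29.95
```

Emit:
step_arm --commands '[{"x":-40,"y":0,"z":5,"rx":0,"ry":0,"rz":0,"jaw":-0.5},{"x":-70,"y":-50,"z":20,"rx":-2,"ry":0,"rz":0,"jaw":-0.2},{"x":-70,"y":-100,"z":20,"rx":-4,"ry":0,"rz":0,"jaw":-0.2},{"x":-70,"y":-150,"z":20,"rx":-5.5,"ry":0,"rz":0,"jaw":-0.2},{"x":-70,"y":-190,"z":20,"rx":-5.5,"ry":0,"rz":0,"jaw":-0.2}]'

```text
t: 30.45
tcp_pos: [626.2, 190.1, 68.1]
eef_rot: [0.004, 0.708, 0.005, -0.707]
contact_force: [1.0, -0.1, -0.3]
width: 36.8
```

Emit:
step_arm --commands '[{"x":0,"y":-27,"z":0,"rx":0,"ry":0,"rz":0,"jaw":-0.2},{"x":0,"y":-27,"z":0,"rx":0,"ry":0,"rz":0,"jaw":-0.2},{"x":0,"y":-27,"z":0,"rx":0,"ry":0,"rz":0,"jaw":-0.2}]'

```text
t: 30.75
tcp_pos: [625.3, 214.8, 67.0]
eef_rot: [-0.005, -0.707, -0.005, 0.707]
contact_force: [0.5, -1.4, -0.1]
width: 37.1
```

```bash
python3 - <<'E'
from h import *
info();plan(P((667.5,215.4),0.8,-38,0,-31),Rg=Rdown(-89.2))
w=cams.camera("wrist");cv2.imwrite("pics/j1.png",w["color"][:,:,::-1])
E
```

```text
t 30.75 tcp [625.3 214.8  67. ] w 37.1 F [ 0.5 -1.4 -0.1]
[[-0.     0.014 -1.   ]
 [-0.001 -1.    -0.014]
 [-1.     0.001  0.   ]]
q [-0.51  0.76  0.25  1.52 -0.22  0.89 -1.73]
goal [629.5 214.9 -31. ] x,y,z [98.  -0.1 -4.2] |d| 98 r [-0.   0.  -0.1] w 37.1 t 30.75
```

View pics/j1.png

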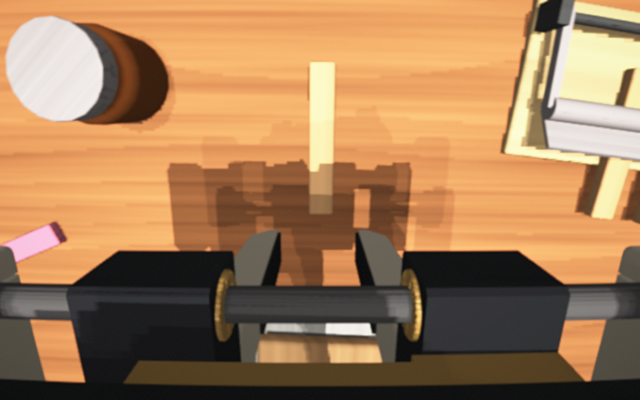

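```bash
python3 - <<'E'
from h import *
w=cams.camera("wrist");c=cast(w,[(322,62),(320,214)],10);print(c.round(1));m=c.mean(0)
a=np.degrees(np.arctan2(*(c[0]-c[1])[[1,0]]));print(m,a);plan(P(m,a,-40,0,-30.5),Rg=Rdown(a-90))
E
```

```text
[[724.7 211.4  10. ]
 [615.1 211.3  10. ]]
[669.89370698 211.34392581  10.        ] 0.06560924395554593
goal [629.9 211.3 -30.5] x,y,z [97.9  0.4 -3.8] |d| 98 r [ 0.5 -0.  -0.1] w 37.2 t 30.85
```

Emit:
step_arm --commands '[{"x":35,"y":0.5,"z":-4,"rx":0.5,"ry":0,"rz":0,"jaw":-0.2},{"x":65,"y":0.5,"z":-4,"rx":0.5,"ry":0,"rz":0,"jaw":-0.2},{"x":85,"y":0.5,"z":-4,"rx":0.5,"ry":0,"rz":0,"jaw":-0.2},{"x":94,"y":0.5,"z":-4,"rx":0.5,"ry":0,"rz":0,"jaw":-0.2},{"x":97,"y":0.5,"z":-4,"rx":0.5,"ry":0,"rz":0,"jaw":-0.2}]'

```text
t: 31.35
tcp_pos: [629.6, 212.2, -30.3]
eef_rot: [-0.001, -0.707, -0.0, 0.707]
contact_force: [0.7, 0.2, -0.3]
width: 37.2
```

Emit:
step_arm --commands '[{"x":0,"y":0,"z":0,"rx":0,"ry":0,"rz":0,"jaw":-0.2},{"x":0,"y":0,"z":0,"rx":0,"ry":0,"rz":0,"jaw":-1},{"x":0,"y":0,"z":0,"rx":0,"ry":0,"rz":0,"jaw":-1},{"x":0,"y":0,"z":0,"rx":0,"ry":0,"rz":0,"jaw":-1},{"x":0,"y":0,"z":0,"rx":0,"ry":0,"rz":0,"jaw":-1}]' --newtons 20

```text
t: 31.85
tcp_pos: [630.3, 214.6, -28.6]
eef_rot: [0.001, 0.708, 0.002, -0.707]
contact_force: [-0.3, -0.6, 3.4]
width: 17.6
```

Emit:
step_arm --commands '[{"x":-10,"y":0,"z":0,"rx":0,"ry":0,"rz":0,"jaw":-1},{"x":-35,"y":0,"z":0,"rx":0,"ry":0,"rz":0,"jaw":-1},{"x":-40,"y":0,"z":0,"rx":0,"ry":0,"rz":0,"jaw":-1}]'

```text
t: 32.15
tcp_pos: [632.0, 215.0, 13.6]
eef_rot: [0.001, 0.709, 0.002, -0.705]
contact_force: [0.2, -0.1, 0.0]
width: 17.5
```

```bash
python3 - <<'E'
from h import *
info();plan(P(H,HA,-145,63,5),Rg=Rdown(HA-90));plan(P(H,HA,-142,63,-22.5),Rg=Rdown(HA-90))
w=cams.camera("wrist");cv2.imwrite("pics/j2.png",w["color"][:,:,::-1])
E
```

```text
t 32.15 tcp [632.  215.   13.6] w 17.5 F [ 0.2 -0.1  0. ]
[[ 0.006  0.004 -1.   ]
 [ 0.002 -1.    -0.004]
 [-1.    -0.002 -0.006]]
q [-0.49  0.83  0.24  1.54 -0.25  0.79 -1.72]
goal [548.6  46.4   5. ] x,y,z [  7.8 168.3  84.2] |d| 188 r [ 5.6 -0.3  0.1] w 17.5 t 32.15
goal [551.6  46.1 -22.5] x,y,z [ 35.4 168.6  81.3] |d| 191 r [ 5.6 -0.3  0.1] w 17.5 t 32.15
```

View pics/j2.png

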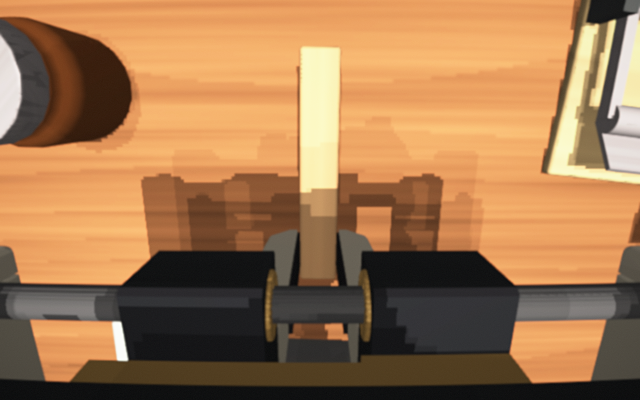

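Emit:
step_arm --commands '[{"x":-40,"y":15,"z":20,"rx":0,"ry":0,"rz":0,"jaw":-1},{"x":-40,"y":45,"z":60,"rx":2,"ry":0,"rz":0,"jaw":-1},{"x":-40,"y":90,"z":83,"rx":4,"ry":0,"rz":0,"jaw":-1},{"x":-30,"y":135,"z":83,"rx":5.5,"ry":0,"rz":0,"jaw":-1},{"x":0,"y":168,"z":83,"rx":5.5,"ry":0,"rz":0,"jaw":-1}]'

```text
t: 32.7
tcp_pos: [548.9, 43.1, 12.4]
eef_rot: [-0.033, 0.709, -0.034, -0.704]
contact_force: [0.5, 0.6, -0.2]
width: 17.6
```

Emit:
step_arm --commands '[{"x":20,"y":0,"z":0,"rx":0,"ry":0,"rz":0,"jaw":-1},{"x":30,"y":0,"z":0,"rx":0,"ry":0,"rz":0,"jaw":-1},{"x":30,"y":0,"z":0,"rx":0,"ry":0,"rz":0,"jaw":-1}]'

```text
t: 33.0
tcp_pos: [545.9, 47.0, -21.1]
eef_rot: [0.032, -0.705, 0.032, 0.708]
contact_force: [-0.1, 0.4, 0.1]
width: 17.3
```

```bash
python3 - <<'E'
from h import *
info();plan(P(H,HA,-142,63,-22.5),Rg=Rdown(HA-90));plan(P(H,HA,-60,63,-22.5),Rg=Rdown(HA-90))
w=cams.camera("wrist");cv2.imwrite("pics/j3.png",w["color"][:,:,::-1])
E
```

```text
t 33.0 tcp [545.9  47.  -21.1] w 17.3 F [-0.1  0.4  0.1]
[[-0.004 -0.091 -0.996]
 [ 0.001 -0.996  0.091]
 [-1.    -0.     0.004]]
q [-0.25  0.75  0.2   1.91 -0.28  0.51 -1.52]
goal [551.6  46.1 -22.5] x,y,z [ 1.3  0.4 -5.7] |d| 6 r [0.2 0.2 0. ] w 17.3 t 33.0
goal [633.2  38.4 -22.5] x,y,z [  1.    0.7 -87.7] |d| 88 r [0.2 0.2 0. ] w 17.3 t 33.0
```

View pics/j3.png

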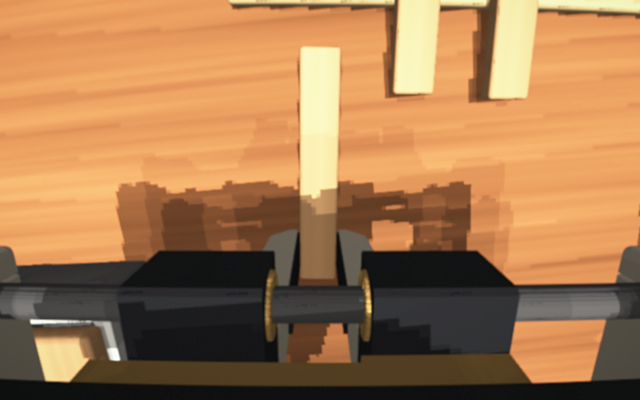

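Emit:
step_arm --commands '[{"x":-1,"y":0.5,"z":-14,"rx":0.2,"ry":0,"rz":0,"jaw":-1},{"x":-1,"y":0.5,"z":-28,"rx":0.2,"ry":0,"rz":0,"jaw":-1},{"x":-1,"y":0.5,"z":-41,"rx":0.2,"ry":0,"rz":0,"jaw":-1},{"x":-1,"y":0.5,"z":-52,"rx":0.2,"ry":0,"rz":0,"jaw":-1},{"x":-1,"y":0.5,"z":-61,"rx":0.2,"ry":0,"rz":0,"jaw":-1}]'

```text
t: 33.55
tcp_pos: [608.0, 41.7, -18.0]
eef_rot: [0.033, -0.706, 0.033, 0.707]
contact_force: [-1.4, -0.4, -0.7]
width: 17.5
```

Emit:
step_arm --commands '[{"x":0,"y":0,"z":-8,"rx":0,"ry":0,"rz":0,"jaw":-1},{"x":0,"y":0,"z":-16,"rx":0,"ry":0,"rz":0,"jaw":-1},{"x":0,"y":0,"z":-23,"rx":0,"ry":0,"rz":0,"jaw":-1},{"x":0,"y":0,"z":-26,"rx":0,"ry":0,"rz":0,"jaw":-1},{"x":0,"y":0,"z":-26,"rx":0,"ry":0,"rz":0,"jaw":-1}]'

```text
t: 34.05
tcp_pos: [635.0, 37.4, -18.5]
eef_rot: [-0.034, 0.707, -0.034, -0.706]
contact_force: [-0.1, 0.8, -1.3]
width: 17.4
```

```bash
python3 - <<'E'
from h import *
info();plan(P(H,HA,-60,63,-22.5),Rg=Rdown(HA-90))
w=cams.camera("wrist");cv2.imwrite("pics/j4.png",w["color"][:,:,::-1])
E
```

```text
t 34.05 tcp [635.   37.4 -18.5] w 17.4 F [-0.1  0.8 -1.3]
[[ 0.002 -0.095 -0.995]
 [-0.    -0.995  0.095]
 [-1.    -0.    -0.002]]
q [-0.22  0.84  0.22  1.65 -0.26  0.68 -1.53]
goal [633.2  38.4 -22.5] x,y,z [ 4.  -0.8  1.9] |d| 4 r [-0.1 -0.1  0. ] w 17.4 t 34.05
```

View pics/j4.png

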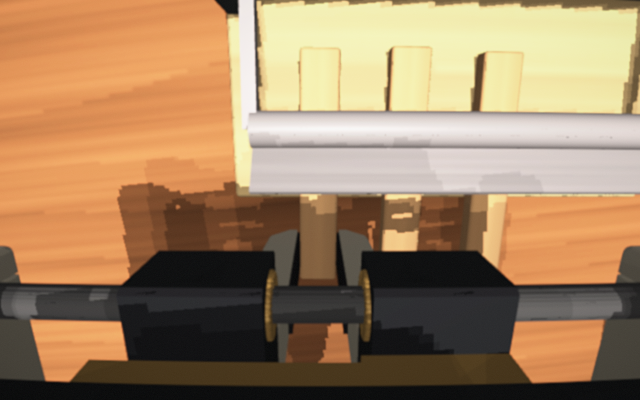

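Emit:
step_arm --commands '[{"x":1.5,"y":0,"z":0,"rx":0,"ry":0,"rz":0,"jaw":-1},{"x":2.5,"y":0,"z":0,"rx":0,"ry":0,"rz":0,"jaw":-0.5},{"x":2.5,"y":0,"z":0,"rx":0,"ry":0,"rz":0,"jaw":-0.5},{"x":2.5,"y":0,"z":0,"rx":0,"ry":0,"rz":0,"jaw":-0.5},{"x":-20,"y":0,"z":0,"rx":0,"ry":0,"rz":0,"jaw":-0.5}]'

```text
t: 34.6
tcp_pos: [631.2, 37.6, -1.0]
eef_rot: [0.034, -0.704, 0.034, 0.709]
contact_force: [0.6, 0.4, -0.3]
width: 23.2
```

```bash
python3 meas.py|grep slat; python3 - <<'E'
from h import *
info();plan(P((668,-192.5),2.1,-40,0,70),Rg=Rdown(-87.9))
E
```

```text
slat [340.9 146.3] 549 ctr [719.3 -66. ] ang 86.6 rect [116.6  41.5]
slat [388.8 162.3] 222 ctr [ 666.8 -191.7] ang 2.0 rect [106.3  15.8]
t 34.65 tcp [635.6  37.4   4.5] w 23.3 F [-0.  -0.8  3. ]
[[ 0.004 -0.095 -0.995]
 [ 0.    -0.995  0.095]
 [-1.    -0.001 -0.004]]
q [-0.23  0.81  0.23  1.64 -0.26  0.72 -1.54]
goal [ 628. -194.   70.] x,y,z [-65.6 231.  -14.8] |d| 241 r [-7.6 -0.2  0. ] w 23.3 t 34.65
```

Emit:
step_arm --commands '[{"x":-40,"y":0,"z":5,"rx":0,"ry":0,"rz":0,"jaw":-0.5},{"x":-65,"y":40,"z":5,"rx":-2,"ry":0,"rz":0,"jaw":-0.2},{"x":-65,"y":90,"z":-5,"rx":-4,"ry":0,"rz":0,"jaw":-0.2},{"x":-65,"y":140,"z":-10,"rx":-6,"ry":0,"rz":0,"jaw":-0.2},{"x":-65,"y":190,"z":-15,"rx":-7.5,"ry":0,"rz":0,"jaw":-0.2}]'

```text
t: 35.15
tcp_pos: [631.2, -153.4, 67.1]
eef_rot: [0.013, 0.708, 0.013, -0.706]
contact_force: [1.7, -1.4, 0.0]
width: 36.8
```

Emit:
step_arm --commands '[{"x":0,"y":41,"z":0,"rx":0,"ry":0,"rz":0,"jaw":-0.2},{"x":0,"y":41,"z":0,"rx":0,"ry":0,"rz":0,"jaw":-0.2},{"x":0,"y":41,"z":0,"rx":0,"ry":0,"rz":0,"jaw":-0.2},{"x":0,"y":41,"z":0,"rx":0,"ry":0,"rz":0,"jaw":-0.2}]'

```text
t: 35.55
tcp_pos: [632.6, -190.3, 66.2]
eef_rot: [0.013, 0.707, 0.014, -0.707]
contact_force: [-0.8, 0.4, -0.8]
width: 37.3
```

```bash
python3 - <<'E'
from h import *
info()
w=cams.camera("wrist");cv2.imwrite("pics/k1.png",w["color"][:,:,::-1])
E
```

```text
t 35.55 tcp [ 632.6 -190.3   66.2] w 37.3 F [-0.8  0.4 -0.8]
[[ 0.     0.038 -0.999]
 [ 0.002 -0.999 -0.038]
 [-1.    -0.002 -0.   ]]
q [ 0.15  0.76  0.19  1.52 -0.17  0.88 -1.13]
```

View pics/k1.png

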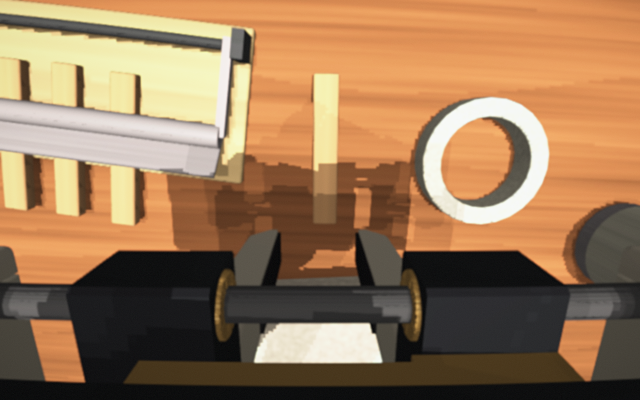

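```bash
python3 - <<'E'
from h import *
w=cams.camera("wrist");c=cast(w,[(325.5,74),(325,223)],10);print(c.round(1));m=c.mean(0)
a=np.degrees(np.arctan2(*(c[0]-c[1])[[1,0]]));print(m,a);plan(P(m,a,-40,0,-29.5),Rg=Rdown(a-90))
E
```

```text
[[ 723.7 -190.9   10. ]
 [ 615.3 -195.4   10. ]]
[ 669.53130078 -193.16831413   10.        ] 2.3742604791116437
goal [ 629.6 -194.8  -29.5] x,y,z [95.8  5.1  3.4] |d| 96 r [-0.1 -0.   0.1] w 37.3 t 35.65
```

Emit:
step_arm --commands '[{"x":35,"y":4.5,"z":3,"rx":0,"ry":0,"rz":0,"jaw":-0.2},{"x":65,"y":4.5,"z":3,"rx":0,"ry":0,"rz":0,"jaw":-0.2},{"x":85,"y":4.5,"z":3,"rx":0,"ry":0,"rz":0,"jaw":-0.2},{"x":92,"y":4.5,"z":3,"rx":0,"ry":0,"rz":0,"jaw":-0.2},{"x":95,"y":4.5,"z":3,"rx":0,"ry":0,"rz":0,"jaw":-0.2}]'

```text
t: 36.15
tcp_pos: [629.4, -195.7, -29.1]
eef_rot: [-0.013, -0.707, -0.013, 0.707]
contact_force: [-0.1, 0.5, 0.1]
width: 37.3
```

Emit:
step_arm --commands '[{"x":0,"y":0,"z":0,"rx":0,"ry":0,"rz":0,"jaw":-0.2},{"x":0,"y":0,"z":0,"rx":0,"ry":0,"rz":0,"jaw":-1},{"x":0,"y":0,"z":0,"rx":0,"ry":0,"rz":0,"jaw":-1},{"x":0,"y":0,"z":0,"rx":0,"ry":0,"rz":0,"jaw":-1},{"x":0,"y":0,"z":0,"rx":0,"ry":0,"rz":0,"jaw":-1}]' --newtons 20

```text
t: 36.65
tcp_pos: [629.9, -197.3, -27.6]
eef_rot: [0.013, 0.707, 0.012, -0.706]
contact_force: [-0.3, 0.5, 2.6]
width: 17.4
```

Emit:
step_arm --commands '[{"x":-10,"y":0,"z":0,"rx":0,"ry":0,"rz":0,"jaw":-1},{"x":-35,"y":0,"z":0,"rx":0,"ry":0,"rz":0,"jaw":-1},{"x":-50,"y":0,"z":0,"rx":0,"ry":0,"rz":0,"jaw":-1}]'

```text
t: 36.95
tcp_pos: [630.2, -197.6, 23.4]
eef_rot: [0.013, 0.708, 0.012, -0.706]
contact_force: [1.3, -0.2, 0.1]
width: 17.6
```

```bash
python3 - <<'E'
from h import *
info();plan(P(H,HA,-142,-63,-20),Rg=Rdown(HA-90))
w=cams.camera("wrist");cv2.imwrite("pics/k2.png",w["color"][:,:,::-1])
E
```

```text
t 36.95 tcp [ 630.2 -197.6   23.4] w 17.6 F [ 1.3 -0.2  0.1]
[[ 0.002  0.035 -0.999]
 [-0.001 -0.999 -0.035]
 [-1.     0.001 -0.002]]
q [ 0.17  0.81  0.18  1.56 -0.19  0.79 -1.11]
goal [539.7 -79.4 -20. ] x,y,z [  43.1 -121.4   86.4] |d| 155 r [ 7.4 -0.1 -0. ] w 17.6 t 36.95
```

View pics/k2.png

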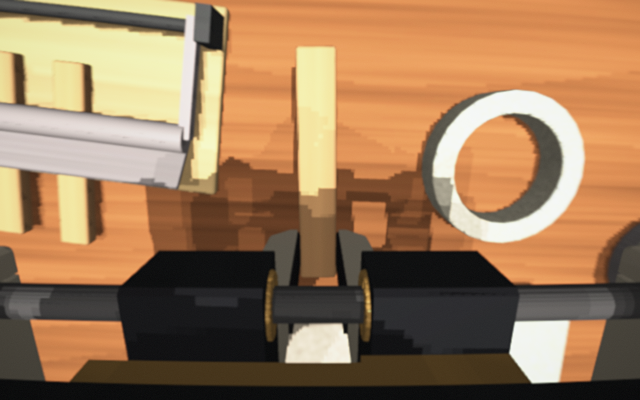

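Emit:
step_arm --commands '[{"x":-30,"y":0,"z":30,"rx":0,"ry":0,"rz":0,"jaw":-1},{"x":-30,"y":-25,"z":70,"rx":2,"ry":0,"rz":0,"jaw":-1},{"x":-30,"y":-65,"z":87,"rx":5,"ry":0,"rz":0,"jaw":-1},{"x":-20,"y":-105,"z":87,"rx":7.5,"ry":0,"rz":0,"jaw":-1},{"x":10,"y":-121,"z":87,"rx":7.5,"ry":0,"rz":0,"jaw":-1}]'

```text
t: 37.5
tcp_pos: [540.2, -74.5, 13.5]
eef_rot: [-0.033, 0.709, -0.031, -0.704]
contact_force: [0.7, 0.2, -0.9]
width: 17.5
```

Emit:
step_arm --commands '[{"x":20,"y":0,"z":0,"rx":0,"ry":0,"rz":0,"jaw":-1},{"x":32,"y":0,"z":0,"rx":0,"ry":0,"rz":0,"jaw":-1},{"x":32,"y":0,"z":0,"rx":0,"ry":0,"rz":0,"jaw":-1}]'

```text
t: 37.8
tcp_pos: [536.9, -79.8, -21.9]
eef_rot: [0.034, -0.705, 0.034, 0.707]
contact_force: [-0.5, -0.2, -0.2]
width: 17.2
```

```bash
python3 - <<'E'
from h import *
w=cams.camera("wrist");cv2.imwrite("pics/k3.png",w["color"][:,:,::-1])
info();plan(P(H,HA,-60,-63,-19.5),Rg=Rdown(HA-90))
E
```

```text
t 37.85 tcp [537.9 -80.3 -20.9] w 17.4 F [0.2 0.2 0.8]
[[-0.001 -0.097 -0.995]
 [-0.    -0.995  0.097]
 [-1.     0.001  0.001]]
q [-0.01  0.75  0.19  1.92 -0.27  0.49 -1.31]
goal [621.3 -87.1 -19.5] x,y,z [ -1.4  -1.3 -83.7] |d| 84 r [-0.1  0.  -0. ] w 17.4 t 37.85
```

View pics/k3.png

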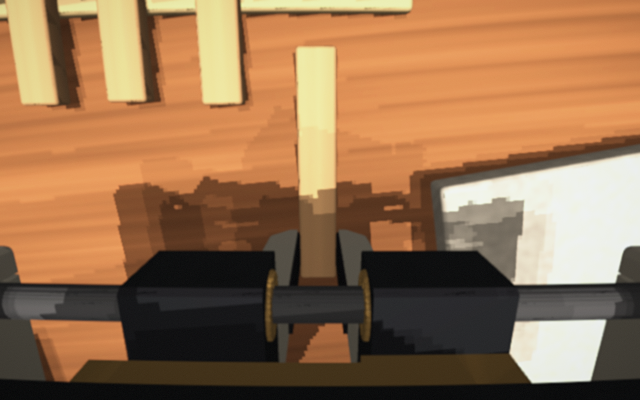

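Emit:
step_arm --commands '[{"x":-1.5,"y":-1,"z":-14,"rx":0,"ry":0,"rz":0,"jaw":-1},{"x":-1.5,"y":-1,"z":-28,"rx":0,"ry":0,"rz":0,"jaw":-1},{"x":-1.5,"y":-1,"z":-40,"rx":0,"ry":0,"rz":0,"jaw":-1},{"x":-1.5,"y":-1,"z":-50,"rx":0,"ry":0,"rz":0,"jaw":-1},{"x":-1.5,"y":-1,"z":-58,"rx":0,"ry":0,"rz":0,"jaw":-1}]'

```text
t: 38.35
tcp_pos: [596.2, -84.6, -18.5]
eef_rot: [0.034, -0.706, 0.034, 0.706]
contact_force: [-1.5, -0.4, -0.7]
width: 17.4
```

Emit:
step_arm --commands '[{"x":0,"y":0,"z":-8,"rx":0,"ry":0,"rz":0,"jaw":-1},{"x":0,"y":0,"z":-16,"rx":0,"ry":0,"rz":0,"jaw":-1},{"x":0,"y":0,"z":-23,"rx":0,"ry":0,"rz":0,"jaw":-1},{"x":0,"y":0,"z":-25,"rx":0,"ry":0,"rz":0,"jaw":-1},{"x":0,"y":0,"z":-25,"rx":0,"ry":0,"rz":0,"jaw":-1}]'

```text
t: 38.85
tcp_pos: [621.6, -86.3, -19.1]
eef_rot: [-0.034, 0.707, -0.034, -0.706]
contact_force: [0.7, -0.8, -0.9]
width: 17.1
```

```bash
python3 - <<'E'
from h import *
w=cams.camera("wrist");cv2.imwrite("pics/k4.png",w["color"][:,:,::-1])
info();plan(P(H,HA,-60,-63,-19.5),Rg=Rdown(HA-90))
E
```

```text
t 38.9 tcp [621.6 -86.3 -19. ] w 17.0 F [-0.5 -0.  -1. ]
[[ 0.001 -0.095 -0.995]
 [-0.    -0.995  0.095]
 [-1.     0.    -0.002]]
q [-0.02  0.83  0.21  1.68 -0.26  0.66 -1.34]
goal [621.3 -87.1 -19.5] x,y,z [0.5 0.8 0.1] |d| 1 r [-0.1 -0.1 -0. ] w 17.0 t 38.9
```

View pics/k4.png

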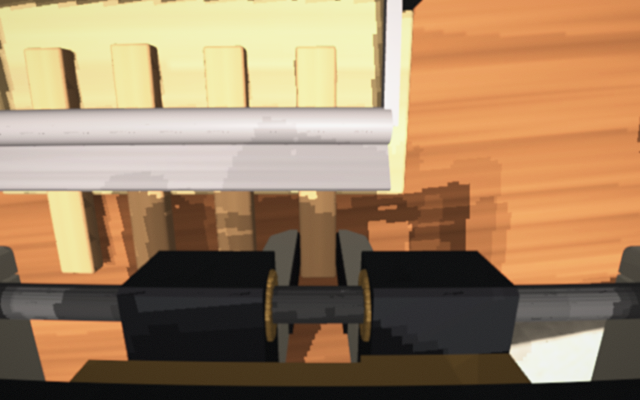

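Emit:
step_arm --commands '[{"x":1.5,"y":0,"z":0,"rx":0,"ry":0,"rz":0,"jaw":-1},{"x":1.5,"y":0,"z":0,"rx":0,"ry":0,"rz":0,"jaw":-0.5},{"x":1.5,"y":0,"z":0,"rx":0,"ry":0,"rz":0,"jaw":-0.5},{"x":1.5,"y":0,"z":0,"rx":0,"ry":0,"rz":0,"jaw":-0.5},{"x":-20,"y":0,"z":0,"rx":0,"ry":0,"rz":0,"jaw":-0.5}]'

```text
t: 39.4
tcp_pos: [618.2, -85.6, -1.5]
eef_rot: [0.034, -0.704, 0.033, 0.709]
contact_force: [-0.8, 0.5, 0.3]
width: 23.1
```

Emit:
step_arm --commands '[{"x":-50,"y":0,"z":0,"rx":0,"ry":0,"rz":0,"jaw":-0.5},{"x":-100,"y":0,"z":40,"rx":0,"ry":0,"rz":0,"jaw":-0.5},{"x":-100,"y":0,"z":80,"rx":0,"ry":0,"rz":0,"jaw":-0.5},{"x":-100,"y":0,"z":100,"rx":0,"ry":0,"rz":0,"jaw":-0.5},{"x":-100,"y":0,"z":100,"rx":0,"ry":0,"rz":0,"jaw":-0.5}]'

```text
t: 39.9
tcp_pos: [518.2, -76.5, 101.8]
eef_rot: [0.034, -0.706, 0.034, 0.707]
contact_force: [1.4, -0.5, 0.0]
width: 23.3
```

```bash
python3 - <<'E'
from h import *
info()
w=cams.camera("wrist");cv2.imwrite("pics/l1.png",w["color"][:,:,::-1])
s=cams.camera("side");crop(s,240,130,160,120,5,"l2.png")
E
```

```text
t 39.9 tcp [518.2 -76.5 101.8] w 23.3 F [ 1.4 -0.5  0. ]
[[-0.002 -0.096 -0.995]
 [ 0.001 -0.995  0.096]
 [-1.    -0.001  0.002]]
q [-0.07  0.54  0.27  1.89 -0.2   0.74 -1.36]
```

View pics/l1.png

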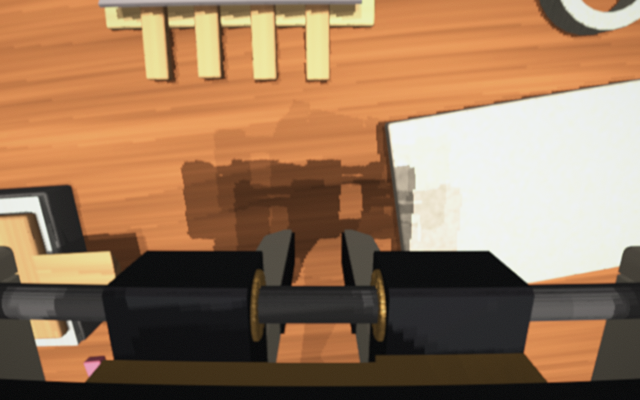

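View pics/l2.png

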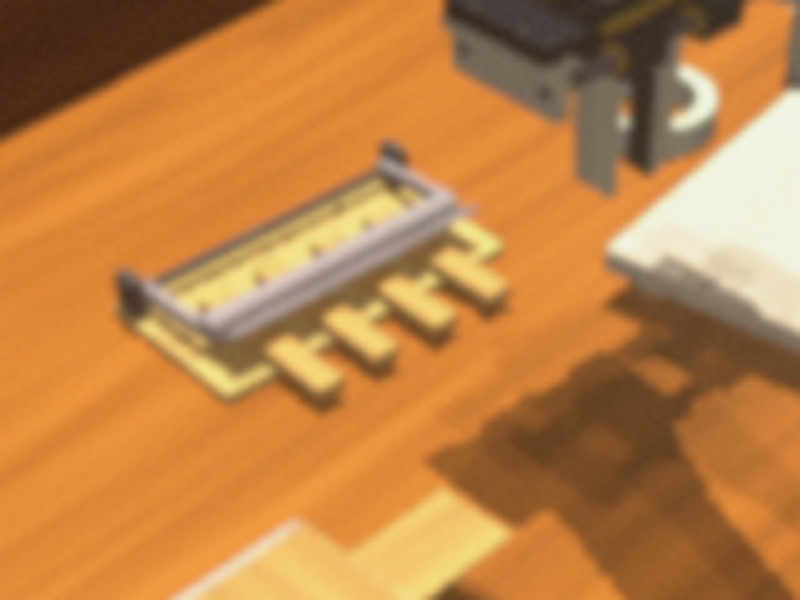

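```bash
python3 - <<'E'
from h import *
plan((415,333,90),Rg=Rdown(-92.1))
E
```

```text
goal [415 333  90] x,y,z [  11.1 -397.6  145.6] |d| 424 r [-3.4 -0.1  0. ] w 23.5 t 40.0
```

Emit:
step_arm --commands '[{"x":0,"y":-45,"z":5,"rx":0,"ry":0,"rz":0,"jaw":0.1},{"x":0,"y":-90,"z":20,"rx":0,"ry":0,"rz":0,"jaw":0.1},{"x":0,"y":-135,"z":40,"rx":0,"ry":0,"rz":0,"jaw":0.1},{"x":0,"y":-180,"z":60,"rx":0,"ry":0,"rz":0,"jaw":0.1},{"x":0,"y":-225,"z":80,"rx":-1,"ry":0,"rz":0,"jaw":0.1}]'

```text
t: 40.5
tcp_pos: [464.2, 157.3, 100.6]
eef_rot: [-0.027, 0.707, -0.027, -0.706]
contact_force: [0.1, 0.2, 0.9]
width: 50.7
```

```bash
python3 - <<'E'
from h import *
info();plan((415,333,90),Rg=Rdown(-92.1))
E
```

```text
t 40.5 tcp [464.2 157.3 100.6] w 50.7 F [0.1 0.2 0.9]
[[ 0.002 -0.077 -0.997]
 [ 0.    -0.997  0.077]
 [-1.    -0.    -0.002]]
q [-0.57  0.49  0.28  1.99 -0.21  0.69 -1.8 ]
goal [415 333  90] x,y,z [  10.5 -171.3   62.7] |d| 183 r [-2.3 -0.1  0. ] w 50.7 t 40.5
```

Emit:
step_arm --commands '[{"x":5,"y":-45,"z":15,"rx":-2,"ry":0,"rz":0,"jaw":0.1},{"x":10,"y":-90,"z":35,"rx":-2,"ry":0,"rz":0,"jaw":0.1},{"x":10,"y":-135,"z":50,"rx":-2,"ry":0,"rz":0,"jaw":0.1},{"x":10,"y":-165,"z":60,"rx":-2,"ry":0,"rz":0,"jaw":0.1},{"x":10,"y":-168,"z":62,"rx":-2,"ry":0,"rz":0,"jaw":0.1}]'

```text
t: 41.0
tcp_pos: [413.1, 334.4, 90.1]
eef_rot: [-0.013, 0.707, -0.01, -0.707]
contact_force: [0.3, -0.4, 0.4]
width: 51.0
```

Emit:
step_arm --commands '[{"x":0,"y":0,"z":0,"rx":0,"ry":0,"rz":0,"jaw":0.1},{"x":0,"y":0,"z":0,"rx":0,"ry":0,"rz":0,"jaw":0.1}]'

```text
t: 41.2
tcp_pos: [415.7, 325.7, 90.7]
eef_rot: [-0.016, 0.707, -0.017, -0.707]
contact_force: [-0.0, -0.8, 0.6]
width: 50.9
```

```bash
python3 - <<'E'
from h import *
info()
w=cams.camera("wrist");cv2.imwrite("pics/m1.png",w["color"][:,:,::-1]);info()
t=cams.camera("top");cv2.imwrite("pics/m2.png",t["color"][:,:,::-1])
E
```

```text
t 41.2 tcp [415.7 325.7  90.7] w 50.9 F [-0.  -0.8  0.6]
[[ 0.001 -0.046 -0.999]
 [-0.001 -0.999  0.046]
 [-1.     0.001 -0.001]]
q [-0.89  0.56  0.28  1.89 -0.22  0.72 -2.1 ]
t 41.25 tcp [415.7 325.2  90.8] w 51.3 F [ 0.2 -0.9  0.6]
[[ 0.001 -0.046 -0.999]
 [-0.001 -0.999  0.046]
 [-1.     0.001 -0.001]]
q [-0.89  0.56  0.28  1.89 -0.22  0.72 -2.1 ]
```

View pics/m1.png

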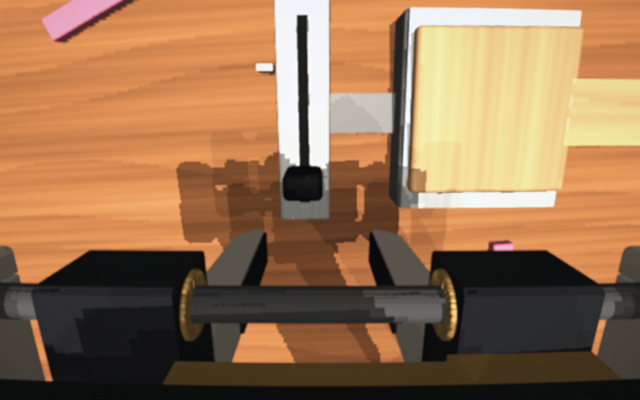

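View pics/m2.png

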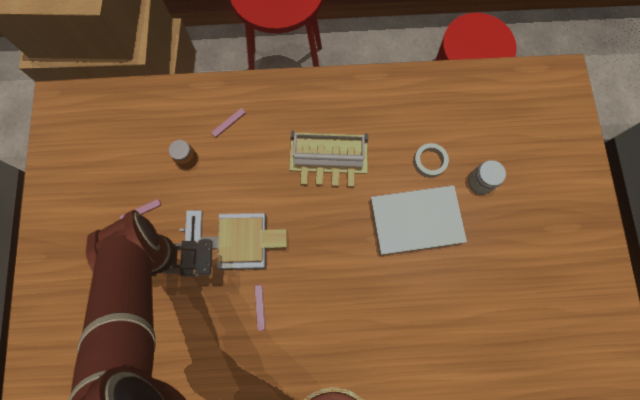

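```bash
python3 - <<'E'
from h import *
w=cams.camera("wrist");crop(w,220,40,160,190,3.5,"m3.png")
print("mark",cast(w,[(256,68),(273,68),(264,66)],17).round(1).tolist())
print("track far/near",cast(w,[(303,0),(303,219),(281,219),(329,219)],14).round(1).tolist())
print("slot",cast(w,[(302,15)],14).round(1))
info()
E
```

```text
mark [[514.4, 366.9, 17.0], [513.7, 354.3, 17.0], [515.5, 360.8, 17.0]]
track far/near [[559.7, 329.7, 14.0], [395.1, 338.8, 14.0], [396.0, 356.9, 14.0], [394.2, 317.4, 14.0]]
slot [[549.7 331.   14. ]]
t 41.35 tcp [415.5 325.4  91. ] w 51.1 F [ 0.3 -0.5 -0.9]
[[ 0.    -0.047 -0.999]
 [-0.001 -0.999  0.047]
 [-1.     0.001 -0.   ]]
q [-0.89  0.56  0.28  1.89 -0.22  0.72 -2.1 ]
```

View pics/m3.png

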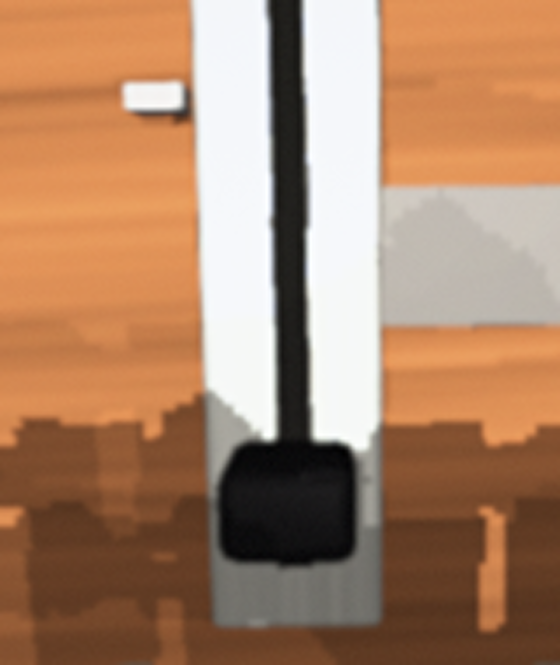

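```bash
python3 - <<'E'
from h import *
w=cams.camera("wrist")
print("rear z54",cast(w,[(220+289/3.5,200.6)],54).round(1),"front base z14",cast(w,[(220+289/3.5,165.7)],14).round(1),"mark",cast(w,[(264,67.4)],17).round(1))
E
```

```text
rear z54 [[421.2 336.3  54. ]] front base z14 [[439.3 336.9  14. ]] mark [[514.3 361.2  17. ]]
```

```bash
python3 - <<'E'
from h import *
plan((430,336.2,40),Rg=Rdown(-92.1));plan((430,336.2,1),Rg=Rdown(-92.1))
E
```

```text
goal [430.  336.2  40. ] x,y,z [ 51.1 -11.2 -14.2] |d| 54 r [-0.5 -0.  -0. ] w 51.0 t 41.4
goal [430.  336.2   1. ] x,y,z [ 90.1 -11.2 -14.1] |d| 92 r [-0.5 -0.  -0. ] w 51.0 t 41.4
```

Emit:
step_arm --commands '[{"x":0,"y":-11,"z":-14,"rx":-0.5,"ry":0,"rz":0,"jaw":0.1},{"x":20,"y":-11,"z":-14,"rx":-0.5,"ry":0,"rz":0,"jaw":0.1},{"x":45,"y":-11,"z":-14,"rx":-0.5,"ry":0,"rz":0,"jaw":0.1},{"x":50,"y":-11,"z":-14,"rx":-0.5,"ry":0,"rz":0,"jaw":0.1},{"x":50,"y":-11,"z":-14,"rx":-0.5,"ry":0,"rz":0,"jaw":0.1}]'

```text
t: 41.9
tcp_pos: [428.6, 336.6, 40.4]
eef_rot: [0.012, -0.707, 0.013, 0.707]
contact_force: [-0.2, 0.3, 0.5]
width: 51.2
```

```bash
python3 - <<'E'
from h import *
info();plan((430,336.2,1),Rg=Rdown(-92.1))
w=cams.camera("wrist");cv2.imwrite("pics/m4.png",w["color"][:,:,::-1])
E
```

```text
t 41.9 tcp [428.6 336.6  40.4] w 51.2 F [-0.2  0.3  0.5]
[[-0.001 -0.036 -0.999]
 [-0.001 -0.999  0.036]
 [-1.     0.001  0.001]]
q [-0.86  0.65  0.25  1.89 -0.25  0.63 -2.07]
goal [430.  336.2   1. ] x,y,z [39.4  0.3 -1.4] |d| 39 r [ 0.1  0.1 -0.1] w 51.2 t 41.9
```

View pics/m4.png

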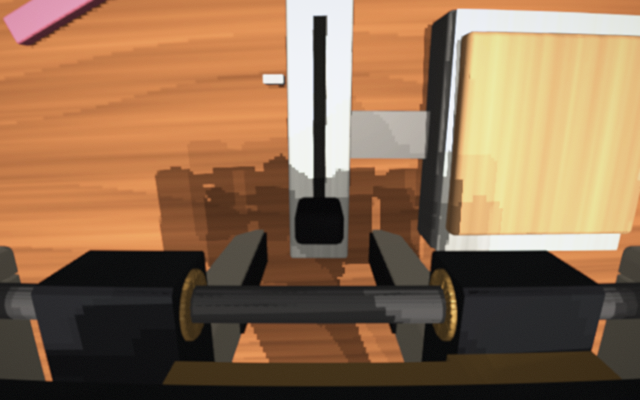

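Centred on the control's grip. Going down and closing lightly.

Emit:
step_arm --commands '[{"x":15,"y":0,"z":-1,"rx":0,"ry":0,"rz":0,"jaw":0.1},{"x":30,"y":0,"z":-1,"rx":0,"ry":0,"rz":0,"jaw":0.1},{"x":38,"y":0,"z":-1,"rx":0,"ry":0,"rz":0,"jaw":0.1},{"x":39,"y":0,"z":-1,"rx":0,"ry":0,"rz":0,"jaw":0.1},{"x":39,"y":0,"z":-1,"rx":0,"ry":0,"rz":0,"jaw":0.1}]'

```text
t: 42.45
tcp_pos: [430.3, 337.8, 2.6]
eef_rot: [-0.012, 0.707, -0.012, -0.707]
contact_force: [0.6, -0.5, 0.4]
width: 51.4
```

Emit:
step_arm --commands '[{"x":0,"y":0,"z":0,"rx":0,"ry":0,"rz":0,"jaw":-1},{"x":0,"y":0,"z":0,"rx":0,"ry":0,"rz":0,"jaw":-1},{"x":0,"y":0,"z":0,"rx":0,"ry":0,"rz":0,"jaw":-1},{"x":0,"y":0,"z":0,"rx":0,"ry":0,"rz":0,"jaw":-1},{"x":0,"y":0,"z":0,"rx":0,"ry":0,"rz":0,"jaw":-1}]' --newtons 10

```text
t: 42.95
tcp_pos: [430.0, 335.8, 2.4]
eef_rot: [0.012, -0.707, 0.013, 0.707]
contact_force: [-0.3, -4.0, 5.9]
width: 27.7
```

```bash
python3 - <<'E'
from h import *
info();w=cams.camera("wrist");cv2.imwrite("pics/m5.png",w["color"][:,:,::-1])
o,_=st(); T=o["tcp_pos"]; plan(T+84*np.array([.9993,-.037,0]))
E
```

```text
t 42.95 tcp [430.  335.8   2.4] w 27.7 F [-0.3 -4.   5.9]
[[-0.    -0.036 -0.999]
 [-0.002 -0.999  0.036]
 [-1.     0.002  0.   ]]
q [-0.84  0.71  0.22  1.91 -0.27  0.55 -2.05]
goal [514.  332.7   2.4] x,y,z [ -0.    0.1 -84. ] |d| 84 r [0. 0. 0.] w 28.1 t 43.0
```

View pics/m5.png

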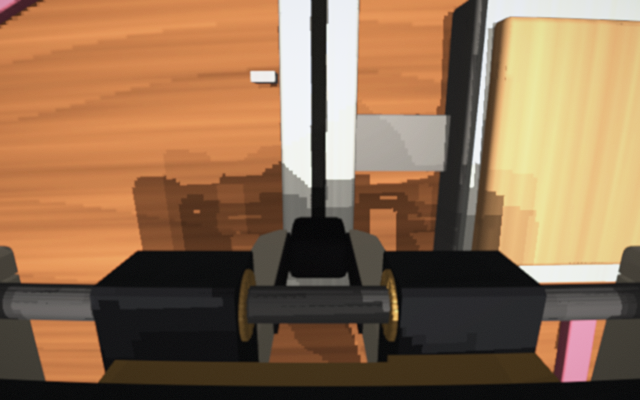

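Emit:
step_arm --commands '[{"x":-1,"y":0,"z":-10,"rx":0,"ry":0,"rz":0,"jaw":-1},{"x":-1,"y":0,"z":-28,"rx":0,"ry":0,"rz":0,"jaw":-1},{"x":-1,"y":0,"z":-48,"rx":0,"ry":0,"rz":0,"jaw":-1},{"x":-1,"y":0,"z":-68,"rx":0,"ry":0,"rz":0,"jaw":-1},{"x":-1,"y":0,"z":-80,"rx":0,"ry":0,"rz":0,"jaw":-1}]'

```text
t: 43.5
tcp_pos: [510.7, 332.7, 2.4]
eef_rot: [0.012, -0.707, 0.014, 0.707]
contact_force: [-2.0, -4.4, 1.5]
width: 27.6
```

Emit:
step_arm --commands '[{"x":0,"y":0,"z":-4,"rx":0,"ry":0,"rz":0,"jaw":-1},{"x":0,"y":0,"z":-4,"rx":0,"ry":0,"rz":0,"jaw":-1},{"x":0,"y":0,"z":-4,"rx":0,"ry":0,"rz":0,"jaw":-1}]'

```text
t: 43.8
tcp_pos: [514.1, 332.6, 2.5]
eef_rot: [-0.011, 0.707, -0.013, -0.707]
contact_force: [1.3, -5.1, -0.9]
width: 27.9
```

```bash
python3 - <<'E'
from h import *
info();w=cams.camera("wrist");cv2.imwrite("pics/m6.png",w["color"][:,:,::-1])
s=cams.camera("side");crop(s,200,240,134,100,6,"m7.png")
E
```

```text
t 43.8 tcp [514.1 332.6   2.5] w 27.9 F [ 1.3 -5.1 -0.9]
[[ 0.001 -0.035 -0.999]
 [-0.003 -0.999  0.035]
 [-1.     0.003 -0.001]]
q [-0.75  0.78  0.22  1.71 -0.25  0.67 -1.99]
```

View pics/m6.png

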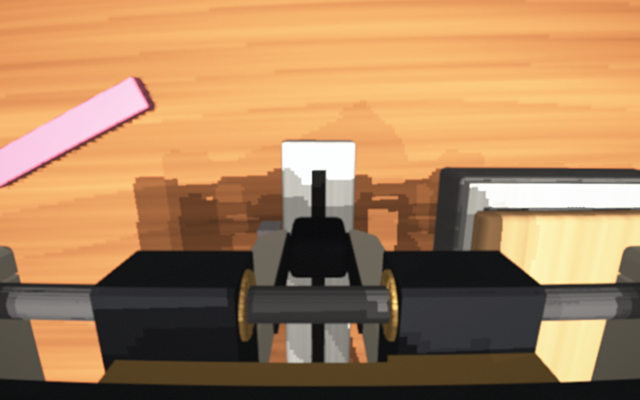

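View pics/m7.png

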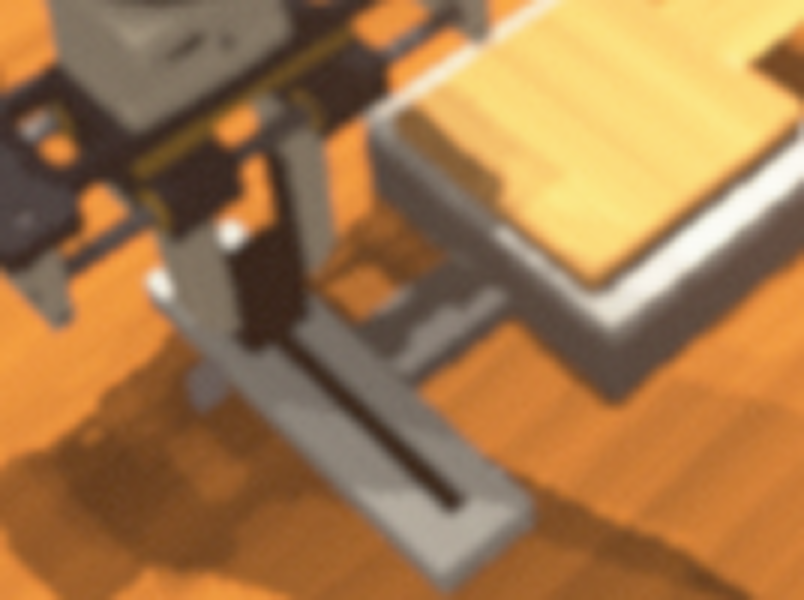

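Release, lift clear, and check from above.

Emit:
step_arm --commands '[{"x":0,"y":0,"z":0,"rx":0,"ry":0,"rz":0,"jaw":0.1},{"x":0,"y":0,"z":0,"rx":0,"ry":0,"rz":0,"jaw":0.1},{"x":0,"y":0,"z":0,"rx":0,"ry":0,"rz":0,"jaw":0.1},{"x":-15,"y":0,"z":0,"rx":0,"ry":0,"rz":0,"jaw":0.1},{"x":-45,"y":0,"z":0,"rx":0,"ry":0,"rz":0,"jaw":0.1}]'

```text
t: 44.4
tcp_pos: [511.9, 335.0, 47.3]
eef_rot: [0.011, -0.706, 0.012, 0.708]
contact_force: [-0.2, -0.2, 0.5]
width: 50.6
```

Emit:
step_arm --commands '[{"x":-50,"y":0,"z":20,"rx":0,"ry":0,"rz":0,"jaw":0.1},{"x":-70,"y":0,"z":50,"rx":0,"ry":0,"rz":0,"jaw":0.1},{"x":-70,"y":0,"z":75,"rx":0,"ry":0,"rz":0,"jaw":0.1},{"x":-70,"y":0,"z":75,"rx":0,"ry":0,"rz":0,"jaw":0.1},{"x":-70,"y":0,"z":75,"rx":0,"ry":0,"rz":0,"jaw":0.1}]'

```text
t: 44.9
tcp_pos: [439.0, 338.3, 119.2]
eef_rot: [-0.012, 0.708, -0.011, -0.706]
contact_force: [0.0, 0.8, 0.6]
width: 51.1
```

```bash
python3 - <<'E'
from h import *
w=cams.camera("wrist");cv2.imwrite("pics/n1.png",w["color"][:,:,::-1]);info();crop(w,220,40,160,190,3.5,"n2.png")
s=cams.camera("side");crop(s,200,240,134,100,6,"n3.png")
E
```

```text
t 44.95 tcp [439.8 337.6 118.7] w 51.5 F [ 0.3  0.1 -0.5]
[[ 0.002 -0.034 -0.999]
 [ 0.001 -0.999  0.034]
 [-1.    -0.001 -0.002]]
q [-0.88  0.55  0.28  1.79 -0.2   0.82 -2.1 ]
```

View pics/n2.png

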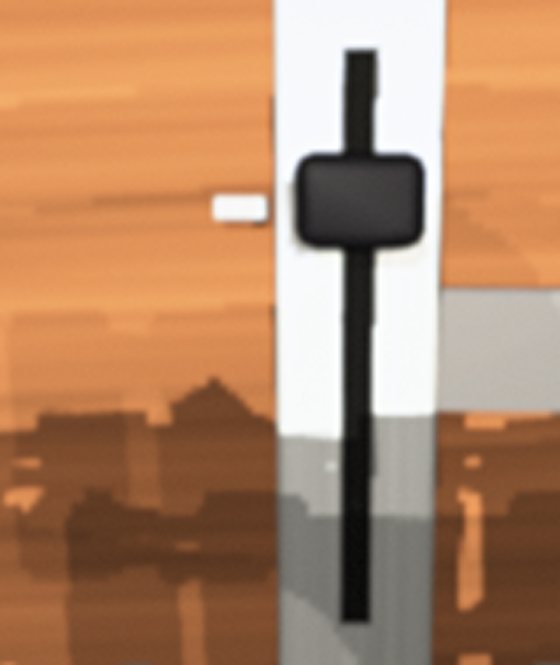

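View pics/n3.png

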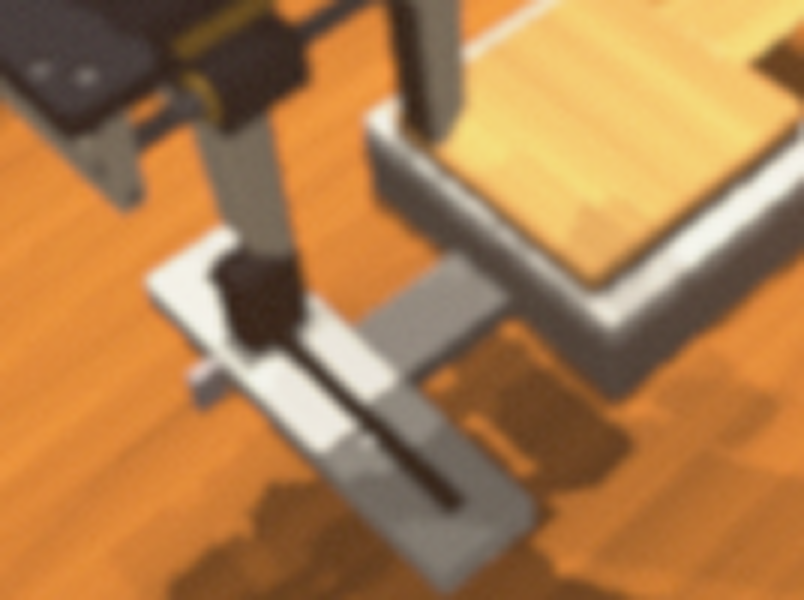

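```bash
python3 - <<'E'
from h import *
w=cams.camera("wrist");f=lambda x,y:(220+x/3.5,40+y/3.5)
b=cast(w,[f(360,200)],54)[0];m=cast(w,[f(240,208)],17)[0];print(b,m,"along",(b-m)@np.array([.9993,-.037,0]));info()
t=cast(w,[f(361,52),f(355,620)],14);print("slot ends",t.round(1))
E
```

```text
[515.51243025 331.57449786  54.        ] [515.64611108 359.44332382  17.        ] along 0.8975593030400348
t 45.05 tcp [440.1 337.  118. ] w 51.1 F [ 0.7 -0.7 -0.8]
[[ 0.001 -0.036 -0.999]
 [ 0.    -0.999  0.036]
 [-1.    -0.    -0.001]]
q [-0.88  0.55  0.28  1.79 -0.2   0.82 -2.1 ]
slot ends [[549.9 329.7  14. ]
 [412.  335.5  14. ]]
```

Emit:
step_arm --commands '[{"x":-50,"y":0,"z":0,"rx":0,"ry":0,"rz":0,"jaw":0.1},{"x":-80,"y":20,"z":0,"rx":0,"ry":0,"rz":0,"jaw":0.1},{"x":-80,"y":20,"z":0,"rx":0,"ry":0,"rz":0,"jaw":0.1},{"x":-80,"y":20,"z":0,"rx":0,"ry":0,"rz":0,"jaw":0.1}]'

```text
t: 45.45
tcp_pos: [439.1, 316.7, 198.1]
eef_rot: [-0.013, 0.707, -0.013, -0.707]
contact_force: [0.6, 0.3, -0.6]
width: 51.1
```

```bash
python3 - <<'E'
from h import *
info();t=cams.camera("top");cv2.imwrite("pics/o1.png",t["color"][:,:,::-1]);crop(t,280,110,100,90,6.6,"o2.png")
s=cams.camera("side");crop(s,160,100,267,200,3,"o3.png")
E
python3 meas.py|grep slat
```

```text
t 45.45 tcp [439.1 316.7 198.1] w 51.1 F [ 0.6  0.3 -0.6]
[[ 0.001 -0.037 -0.999]
 [ 0.001 -0.999  0.037]
 [-1.    -0.001 -0.001]]
q [-0.88  0.44  0.32  1.73 -0.16  0.99 -2.11]
slat [329.  134.5] 101 ctr [755.4 -35.7] ang 84.6 rect [175.5   4.6]
slat [328.9 146.1] 907 ctr [721.8 -33.4] ang 84.7 rect [175.5  41.9]
slat [323.3 172. ] 602 ctr [649.1 -13.6] ang 74.8 rect [214.3 102.9]
slat [225.  234.5] 340 ctr [494.4 250.5] ang -2.3 rect [101.   33.4]
slat [247.  242.7] 452 ctr [470.  194.1] ang -5.4 rect [ 41.1 106.8]
slat [272.5 238.9] 377 ctr [476.  127.9] ang 85.2 rect [65.6 44.2]
```

View pics/o1.png

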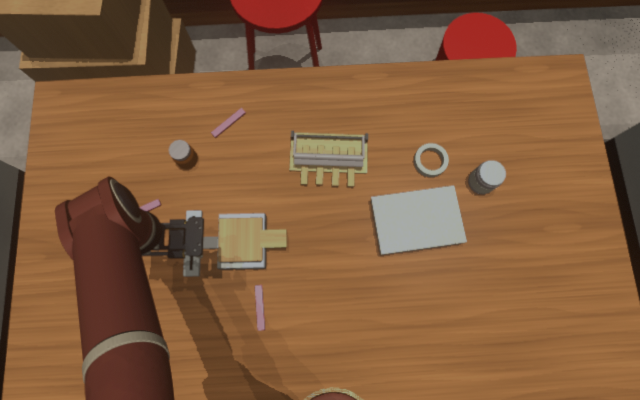

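View pics/o2.png

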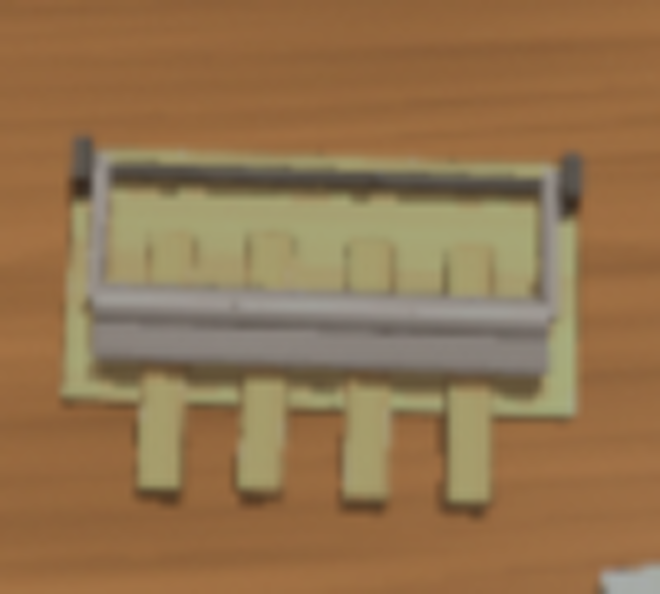

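View pics/o3.png

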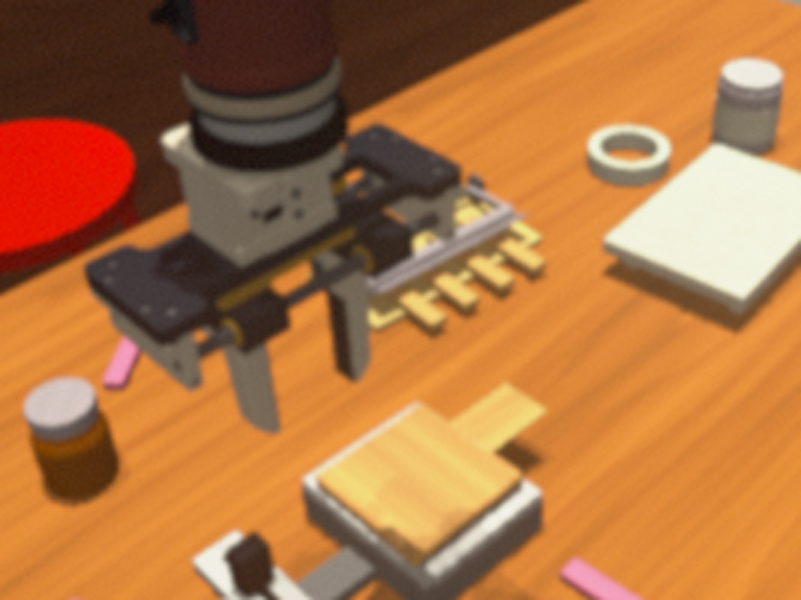

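```bash
python3 - <<'E'
from h import *
t=cams.camera("top");f=lambda x,y:(280+x/6.6,110+y/6.6)
H=(684.,-29.2)
import h; h.H=H; h.HA=-5.3
for a,b in (((160,488),(172,235)),((259,490),(272,232)),((365,498),(370,239)),((468,502),(471,246))):
    p,q=cast(t,[f(*a),f(*b)],18); print("rear",hl(p),"front",hl(q),"len",np.linalg.norm(p-q).round(1),"ang",np.degrees(np.arctan2(q[1]-p[1],q[0]-p[0])).round(1))
print("plate edge",hl(cast(t,[f(320,408)],8)[0]),"bar",hl(cast(t,[f(320,303)],24)[0]))
E
```

```text
rear [-73.5  61.5] front [34.1 61.3] len 107.6 ang -5.4
rear [-72.9  21.8] front [36.9 20.4] len 109.8 ang -6.0
rear [-74.6 -20.7] front [ 35.4 -19.8] len 110.0 ang -4.8
rear [-74.8 -61.9] front [ 33.9 -61.2] len 108.6 ang -4.9
plate edge [-34.6  -1.7] bar [ 4.9 -0.1]
```

```bash
python3 -c "
from workcell import workorder
print(workorder.hand_in())"
```

```text
the job is handed in; nothing more can be done
None
```

The whole task was done in the order asked and handed in at about 46 s of robot time. I took no pictures after handing in.

**What I did**
- **Board:** I slid it along the stand until the handle stuck out about 50 mm. I gripped the handle at 25 N, lifted the board and let it swing down at 5 N. I then laid it on the drying plate with its far edge down first.
- **Slats:** all four were there, and I pushed each one under the weighted bar.
- **Control:** I slid it to the steel mark last.
- **Left alone:** the tin, tape and jar; the pink look-alikes were not touched either.

**Last checks**

| Item | Result |
|---|---|
| Board | grooved face down, within about 2 mm of the plate's middle, about 1° of square, handle towards the free middle of the table |
| Slats | under the bar, ends 34–37 mm past it (a third is 36.7 mm), within 0.7° of straight |
| Control | level with the mark to about 1 mm |

**What disagreed**
- **Fingertips:** they sat about 28–36 mm behind the reported TCP. Because of this my first push passed over the board without touching it. I corrected for it afterwards using images and light contact.
- **Holder position:** the wrist and top cameras differed by a few millimetres on where the holder is. The slat figures above come from the top camera.

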